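# Turn rack feet soles-up in the tilting tray and clamp them in the jig

### The job

Two or three white feet of the television rack lie soles down; their rubber soles are to be cleaned. Lay all of them side by side in the grey tilting tray, tip the tray over by its handle so that they tumble onto their other face inside it, then lay them soles up, side by side and square, between the jaw and the stop of the clamping jig. Last, turn the jig's knob clockwise until the jaw holds the feet firmly against the stop, add a quarter of a turn more and leave it so; do not disturb the other things on the rack.

Things in the scene. Friction and masses are not known exactly. Their poses are not given: they have to be found in the camera images.
- foot0_mid (a point): Centre (at half of the 20 mm thickness) of a loose foot: a 16 mm white wooden block, 76 mm along its x, 32 mm along y, with a slightly smaller black rubber sole, 4 mm thick, on its -z face. It starts sole down (z axis up); 40 to 70 g. Two or three of the three feet are present; an absent one reads None.
- foot1_mid (a point): Centre (at half of the 20 mm thickness) of a loose foot: a 16 mm white wooden block, 76 mm along its x, 32 mm along y, with a slightly smaller black rubber sole, 4 mm thick, on its -z face. It starts sole down (z axis up); 40 to 70 g. Two or three of the three feet are present; an absent one reads None.
- foot2_mid (a point): Centre (at half of the 20 mm thickness) of a loose foot: a 16 mm white wooden block, 76 mm along its x, 32 mm along y, with a slightly smaller black rubber sole, 4 mm thick, on its -z face. It starts sole down (z axis up); 40 to 70 g. Two or three of the three feet are present; an absent one reads None.
- tray (a joint): Tilt of the tray about its axle, rad: 0 = as it starts, 2.0 = fully tipped (stop). Stiff: it stays wherever it is left (about 0.45 N m of friction, up to 0.3 N m of weight). Feet slide to the corner on the way up and topple onto leaf 2 at about 1.8 to 1.9.
- tray_corner (a point): Middle of the tray's inner corner, on the axle, 70 mm above the rack top; turns with the tray. Two grey leaves at right angles, 220 mm wide inside along y (the axle): leaf 1 runs 116 mm along -x (level at joint 0, inner face z = 0), leaf 2 runs 111 mm along +z (upright at joint 0, level and facing up at 1.57, inner face x = 0). Leaf 2 ends in a 14 mm lip; all other rims, and two ribs at y = +-32 mm that make three lanes, are 5 mm high.
- stand: The tray's fixed stand; origin on the rack top below the middle of the axle, y along the axle. Joint growth lifts leaf 1 up and over from the stand's -x side towards +x. Its two posts, 86 mm tall, stand at y = +-124 mm.
- tray_handle (a point): Middle of the tray's handle, a round black bar 14 mm thick, 45 mm free length, parallel to the axle (along the tray's y), 75 mm from the axle. In the tray's frame it is at x -53, y -164, z +53 mm, so it swings over the top from one side of the axle to the other, always above the axle.
- jig: The clamping jig, fixed; origin on the rack top under the middle of the place for the feet, x and y level. Grey base plate 10 mm thick under the feet, 236 mm wide along y; a stop bar with its face at x = +43 mm, 24 mm tall; facing it the jaw bar, 220 mm wide, 25 mm tall, moving along +x. Feet lie side by side, length along x, in three lanes parted by 5 mm high ribs at y = +-32 mm. A housing 46 mm tall with the knob is at x = -125 mm.
- jaw_face (a point): Middle of the jaw's pressing face, which looks to the jig's +x. It starts 83 to 86 mm from the stop's face.
- knob (a joint): Turn of the knob, rad, growing clockwise seen from above; 0 to 7.5, starts at 0 to 0.9. One full turn advances the screw by 24 mm. It stays where it is left.
- knob_grip (a point): Middle of the knob's upright wing, on its vertical axis: a black bar 56 mm long, 14 mm wide and 28 mm tall (14 mm above and below this point), along the point's x axis; turns with the knob. It stands on a disc of 40 mm across on the housing.
- jaw (a joint): How far the sprung jaw is pushed back on its screw, m: 0 while it touches nothing (under 2 mm while it only slides the feet along), then it grows 3.8 mm per rad of knob once the feet are firm against the stop: a quarter turn gives 6 mm. Spring 1.2 N/mm, end of travel 13 mm.
- cup: Bystander: stainless steel cup, 72 mm wide, 85 mm tall; origin at its foot.
- sleeve: Bystander: lime green silicone remote sleeve, open box 50 x 140 x 22 mm (140 along its y).
- remote: Bystander: red remote control, 45 x 170 x 20 mm (170 along its y).
- handheld: Bystander: grey handheld console, 90 x 200 x 18 mm (200 along its y).
- case: Bystander: flat disc case, 190 x 135 x 14 mm.
- charger: Bystander: white charger block, 80 x 50 x 30 mm.
Mind the look-alikes: they are no part of the job. Leave any green or orange look-alike of the part that bears foot2_mid alone. Leave any blue or green look-alike of the part that bears foot1_mid alone.

How it is judged:
By the outcome, as a careful person would: the job done as asked, in the order asked, and still so for the second after the job is handed in, with the robot touching nothing.
Of foot0, foot1, foot2 only 2 to 3 are there at a start; the rules pass over those that are not, and their reading is None.
At some moment in a run one of foot0, foot1, foot2 may be knocked a few centimetres aside while the robot is not near it.
Once in a run the grip may slacken for a moment while it holds something.
It also fails if it takes over 210 s, if anything falls off the work surface, if the arm or the gripper's body presses on something with over 40 N, if the wrist force passes 120 N, or if a joint passes its speed limit or range.

### The arm

A 7-joint arm with a two-finger parallel gripper is mounted at the origin on the work surface. World frame = base frame: x ahead of the robot, y to its left, z up, the work surface at z = 0. Lengths are in m, angles in rad, forces in N, time in s.
With the tool pointing down it reaches from about 0.4 to 0.85 m from the base axis. Payload 10.4 kg.
Tool frame: the origin (TCP) lies midway between the tips of the shut fingers; the grasp point (between the pads) lies 19 mm behind it; x points along the fingers, z is the direction in which the jaws open and shut, and the axes are right-handed (so a half turn about x gives the same grasp; the last joint's range is limited). The gripper opens to 87 mm and grips with 3 to 60 N. Pads are 19 mm wide; open, the fingers measure 117 mm over their backs; the gripper's body (75 mm by 190 mm) begins 51 mm behind the grasp point.
Start: joints at [-1.196, 0.332, -0.065, 1.46, 0.022, 1.35, -0.088], TCP at [0.242, 0.576, 0.191] pointing down, gripper open.
Joint ranges: [-2.6, 2.6], [-0.5, 2.12], [-1.47, 1.34], [0.16, 2.42], [-1.27, 4.41], [0.06, 2.06], [-2.6, 2.6]. Speed limits (rad/s): [2.22, 2.22, 2.79, 2.79, 3.14, 3.14, 3.14].

### API

Orientations are given as a unit quaternion [x, y, z, w].
In Python, from rig import manip, grab_frame, camera_params gives the robot as it stands.
- The arm moves only by the tool servo_tool, never from a script. Its argument "plan" is a list of rows, each a list of 4 numbers: the shift along the tool's x, y, z in cm, then the turn about the tool's x in degrees. A call has 1 to 12 rows; each row is the pose to reach, as a shift and turn from the pose measured when the call began, along the tool's axes at that moment; what a row does not reach only later rows make up. A row lasts 1/10 s, in which the tool goes at most 50 mm and 8.59 degrees, less where a joint would pass 70% of its speed; a pose out of reach is approached as far as the arm can. A call with a gripper value outside its range is refused whole. "gripper" is the opening, from 0 (shut) to 1 (fully open), set as the call begins (left out, the last holds). The fingers move at their own pace and stop on an object; the grip force is fixed at half the most. Time passes only in rows, so rows that repeat a pose let the fingers close. It gives the time, the measured TCP pose, the force and the opening at its end, in the units of the state.
- manip.get_obs(): the state, without advancing time (a new reading comes with each control period).
- grab_frame(name): name is "scene" or "top" or "wrist"; returns the picture (384x512x3 uint8, red, green, blue); there is no depth.
- camera_params(name): a dict with "camera_matrix" (3x3 intrinsics, pixels), "cam_to_world" (4x4, takes a point from camera to world coordinates). Camera axes: x right, y up, looking along -z (the intrinsics and any distortion apply to the point x, -y, -z); pixel columns grow to the right and rows downward; lengths in m; the calibration is good to about 2 mm. A picture is of the moment at which its call begins: read the wrist's pose just before it. camera_params takes no time and is no camera call; for the wrist camera it gives the pose at the moment of the call.
- manip.close_job(): hands the job in, once; it reports no verdict.
The state is a dict: "time": time; "q": joint angles; "dq": joint speeds; "tau": joint torques, N m; "eef_pos": TCP position; "tool_rot": TCP orientation; "ft_force": force on the tool from outside, world axes, zero at the start; "ft_torque": the same for the moment, N m; "grip_width": opening from 0.0 (shut) to 1.0 (fully open).
Only numpy, scipy, OpenCV 4.12 (cv2) and the standard library are available. Lean on these libraries where they do the work, as an engineer would, in place of code of your own. Each camera call takes 0.05 s, during which the arm holds its last target.

## Working session

There is one attempt and no reset: what is moved stays moved. The work goes in short steps, Python scripts to look and compute and a tool call to move; the robot and the scene stay as the last step left them, time stands still between calls to the robot, and variables do not carry over. Pictures are saved under pics/ and viewed, and the job is handed in when it is done.

Besides the shell and the picture viewer there is one more tool, called after "Request:" by a JSON object that holds its "name" and its "arguments", one argument or row to a line. servo_tool: Moves the arm, as the interface text tells. Its arguments: {"type":"object","properties":{"plan":{"type":"array"},"gripper":{"type":"number"}},"required":["plan"]}

```bash
ls; mkdir -p pics; cat > h.py <<'E'
import numpy as np, cv2
from rig import manip, grab_frame, camera_params
def snap(cam,fn,scale=1.5):
    p=camera_params(cam); im=grab_frame(cam)
    np.savez('pics/'+fn+'.npz',im=im,K=np.array(p['camera_matrix']),T=np.array(p['cam_to_world']))
    cv2.imwrite('pics/'+fn+'.png',cv2.resize(im[:,:,::-1],None,fx=scale,fy=scale,interpolation=cv2.INTER_CUBIC))
    return im
def load(fn):
    d=np.load('pics/'+fn+'.npz'); return d['im'],d['K'],d['T']
def ray(K,T,uv):
    uv=np.atleast_2d(np.float64(uv)); d=np.c_[(uv[:,0]-K[0,2])/K[0,0],-(uv[:,1]-K[1,2])/K[1,1],-np.ones(len(uv))]
    return T[:3,3],d@T[:3,:3].T
def onplane(K,T,uv,z):
    o,d=ray(K,T,uv); return o+d*((z-o[2])/d[:,2])[:,None]
def proj(K,T,P):
    P=np.atleast_2d(np.float64(P)); c=(P-T[:3,3])@T[:3,:3]
    return np.c_[K[0,2]+K[0,0]*c[:,0]/-c[:,2],K[1,2]-K[1,1]*c[:,1]/-c[:,2]]
E
python3 - <<'E'
from h import *
for c in ['top','scene','wrist']:
    snap(c,c+'0'); p=camera_params(c); print(c,p)
o=manip.get_obs();print(o)
E
```

```text
pics
top {'camera_matrix': array([[463.84943654,   0.        , 252.54966149],
       [  0.        , 463.84943654, 195.63072341],
       [  0.        ,   0.        ,   1.        ]]), 'cam_to_world': array([[-0.00946112,  0.9800844 , -0.19835587,  0.25474379],
       [-0.99995139, -0.00872273,  0.00459601, -0.13096523],
       [ 0.00277428,  0.19838972,  0.98011929,  1.58597113],
       [ 0.        ,  0.        ,  0.        ,  1.        ]])}
scene {'camera_matrix': array([[464.0457623 ,   0.        , 247.64801363],
       [  0.        , 464.0457623 , 194.83378648],
       [  0.        ,   0.        ,   1.        ]]), 'cam_to_world': array([[ 0.23044657, -0.81874777,  0.52587686,  1.23921058],
       [ 0.97307865,  0.19584372, -0.12150378, -0.29236337],
       [-0.00350873,  0.53971968,  0.84183749,  1.22237296],
       [ 0.        ,  0.        ,  0.        ,  1.        ]])}
wrist {'camera_matrix': array([[295.61401013,   0.        , 260.1412066 ],
       [  0.        , 295.61401013, 200.43836049],
       [  0.        ,   0.        ,   1.        ]]), 'cam_to_world': array([[ 0.38750143,
[... 219 characters left out ...]
  ]])}
{'time': 0.15, 'q': array([-1.19557942,  0.33270427, -0.06469302,  1.46075246,  0.02159373,
        1.34985184, -0.08852218]), 'dq': array([ 1.52024813e-03, -2.41189095e-03, -2.40068411e-04, -3.40112297e-03,
        7.57931552e-04,  2.07583586e-03,  6.30248738e-05]), 'tau': array([ 7.84324202e-04, -6.23636985e+01,  2.46367254e-02, -3.90139854e+01,
       -6.12605992e-02,  3.72038980e-02,  6.33103878e-05]), 'eef_pos': array([0.24201081, 0.57590537, 0.19034875]), 'tool_rot': array([-0.39154881,  0.58923652,  0.39112676,  0.58865075]), 'ft_force': array([-0.1145602 ,  0.04678594, -0.1070423 ]), 'ft_torque': array([ 0.01802199, -0.03840008,  0.00652947]), 'grip_width': 1.0001562428047492}
```

View pics/top0.png

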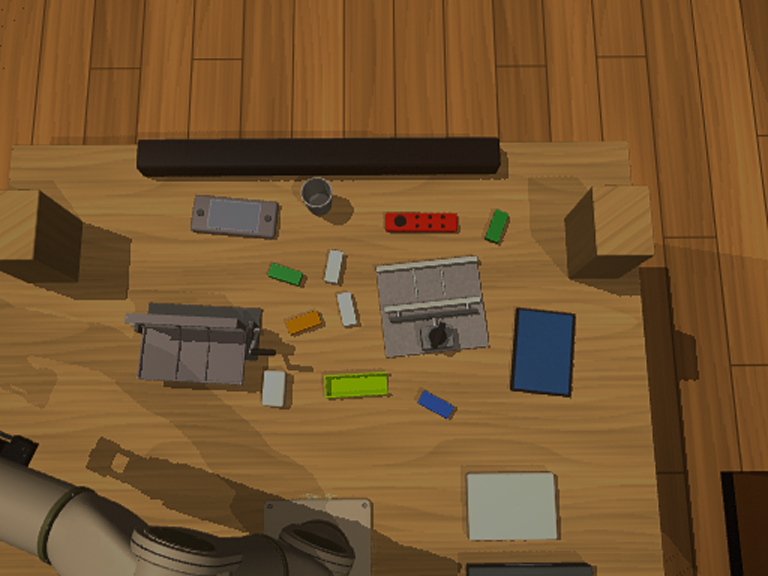

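View pics/scene0.png

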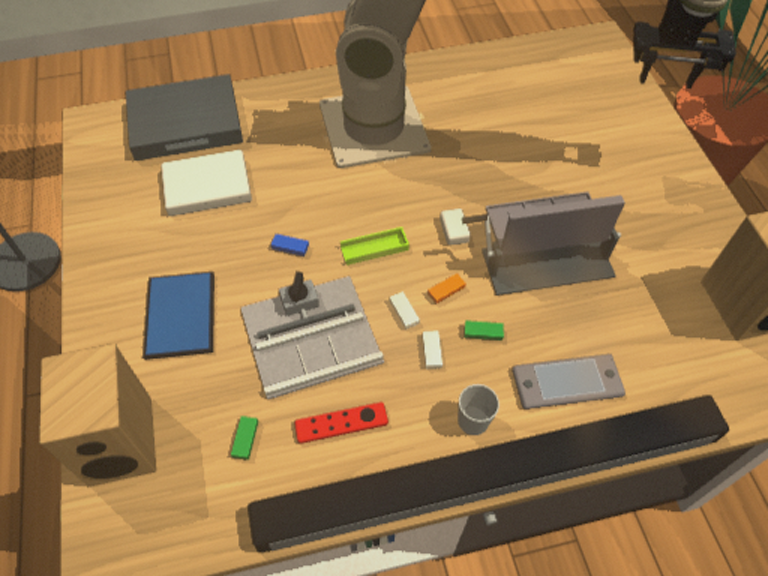

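View pics/wrist0.png

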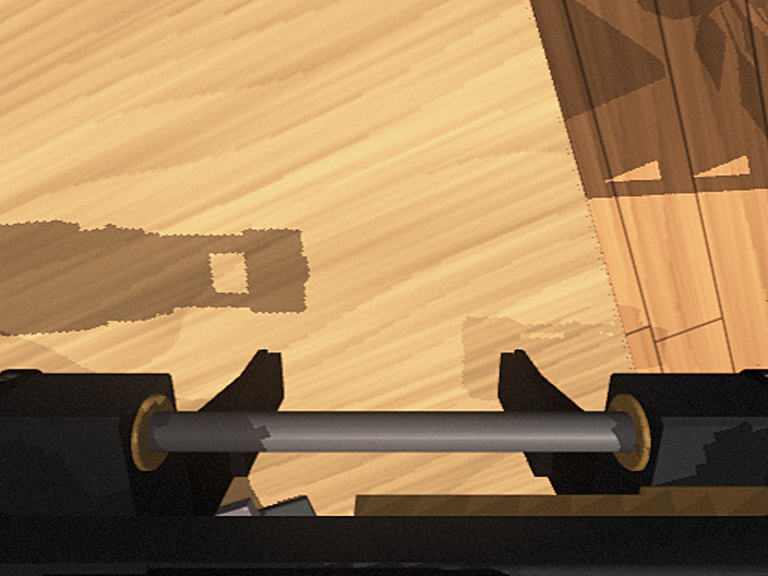

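```bash
python3 - <<'E'
from h import *
for cam in ['top','scene']:
    im,K,T=load(cam+'0')
    hsv=cv2.cvtColor(im,cv2.COLOR_RGB2HSV)
    m=((hsv[...,1]<60)&(hsv[...,2]>150)).astype(np.uint8)
    n,l,s,c=cv2.connectedComponentsWithStats(m)
    for i in range(1,n):
        if 60<s[i,4]<3000:
            cn=max(cv2.findContours((l==i).astype(np.uint8),0,2)[0],key=cv2.contourArea)
            r=cv2.minAreaRect(cn); b=onplane(K,T,cv2.boxPoints(r),0.02)
            e=np.linalg.norm(np.diff(b,axis=0),axis=1)
            print(cam,c[i].round(1),s[i,4],'w',onplane(K,T,r[0],0.02).round(3),e.round(3),b[:,:2].round(3).tolist())
# crop big views
im,K,T=load('top0')
cv2.imwrite('pics/jigtop.png',cv2.resize(im[160:250,240:345,::-1],None,fx=7,fy=6.5,interpolation=cv2.INTER_CUBIC))
cv2.imwrite('pics/traytop.png',cv2.resize(im[190:280,75:215,::-1],None,fx=5.5,fy=5.5,interpolation=cv2.INTER_CUBIC))
im,K,T=load('scene0')
cv2.imwrite('pics/jigsc.png',cv2.resize(im[170:275,150:265,::-1],None,fx=6,fy=5.5,interpolation=cv2.INTER_CUBIC))
cv2.imwrite('pics/traysc.png',cv2.resize(im[120:205,285:420,::-1],None,fx=5.5,fy=5.5,interpolation=cv2.INTER_CUBIC))
E
```

```text
top [222.  177.1] 169 w [[ 0.639 -0.033  0.02 ]] [0.073 0.029 0.073] [[0.606, -0.012], [0.677, -0.026], [0.671, -0.054], [0.6, -0.04]]
top [283.9 175.7] 126 w [[ 0.642 -0.248  0.02 ]] [0.232 0.007 0.231] [[0.634, -0.133], [0.657, -0.363], [0.65, -0.364], [0.627, -0.133]]
top [230.7 205.4] 183 w [[ 0.538 -0.063  0.02 ]] [0.029 0.073 0.029] [[0.571, -0.041], [0.577, -0.07], [0.506, -0.085], [0.499, -0.057]]
top [288.8 202.6] 128 w [[ 0.539 -0.261  0.02 ]] [0.215 0.021 0.215] [[0.539, -0.153], [0.561, -0.367], [0.54, -0.369], [0.518, -0.155]]
top [181.5 258.5] 288 w [[0.359 0.102 0.02 ]] [0.044 0.07  0.043] [[0.394, 0.124], [0.394, 0.081], [0.324, 0.079], [0.324, 0.123]]
top [336.2 324.6] 526 w [[ 0.099 -0.42   0.02 ]] [0.189 0.132 0.186] [[0.165, -0.328], [0.167, -0.517], [0.035, -0.512], [0.033, -0.326]]
scene [136.2 118.7] 1650 w [[ 0.096 -0.421  0.02 ]] [0.193 0.142 0.184] [[0.024, -0.518], [0.024, -0.325], [0.166, -0.327], [0.164, -0.511]]
scene [303.3 148.7] 230 w [[0.355 0.101 0.02 ]] [0.044 0.079 0.043] [[0.318, 0.081], [0.311, 0.125], [0.391, 0.121], [0.397, 0.079]]
scene [269.3 205.6] 218 w [[ 0.541 -0.064  0.02 ]] [0.032 0.079 0.031] [[0.508, -0.087], [0.496, -0.057], [0.574, -0.042], [0.584, -0.071]]
scene [287.9 232.1] 242 w [[ 0.641 -0.034  0.02 ]] [0.031 0.077 0.03 ] [[0.601, -0.043], [0.605, -0.012], [0.68, -0.026], [0.677, -0.056]]
scene [383.1 252.1] 1210 w [[0.767 0.217 0.02 ]] [0.166 0.079 0.161] [[0.721, 0.146], [0.737, 0.311], [0.813, 0.287], [0.796, 0.127]]
scene [239.1 375.5] 1032 w [[ 0.998 -0.273  0.02 ]] [0.278 0.038 0.273] [[0.98, -0.41], [0.979, -0.132], [1.017, -0.133], [1.017, -0.407]]
```

View pics/jigtop.png

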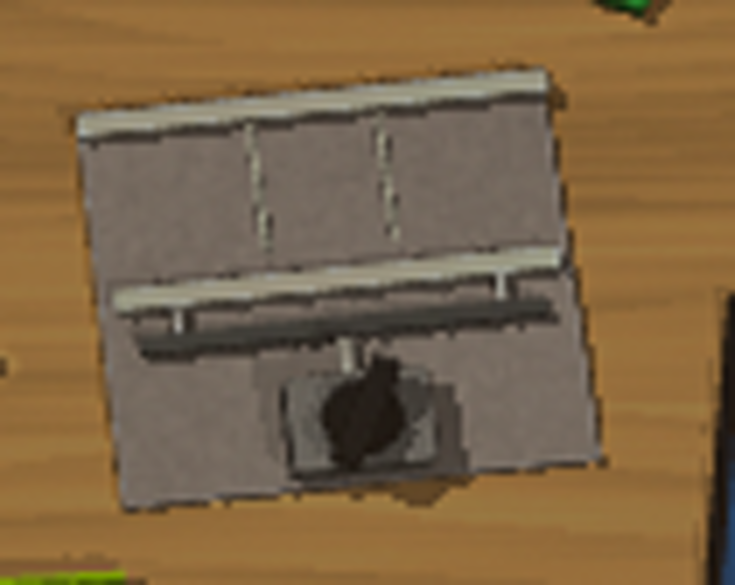

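View pics/traytop.png

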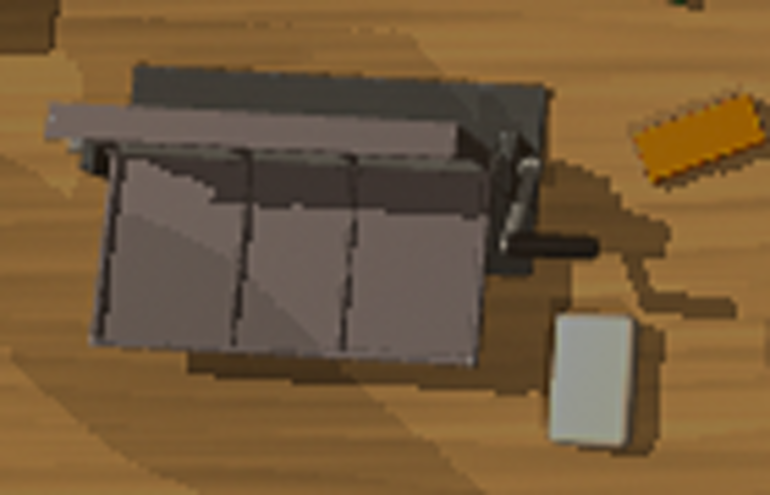

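View pics/jigsc.png

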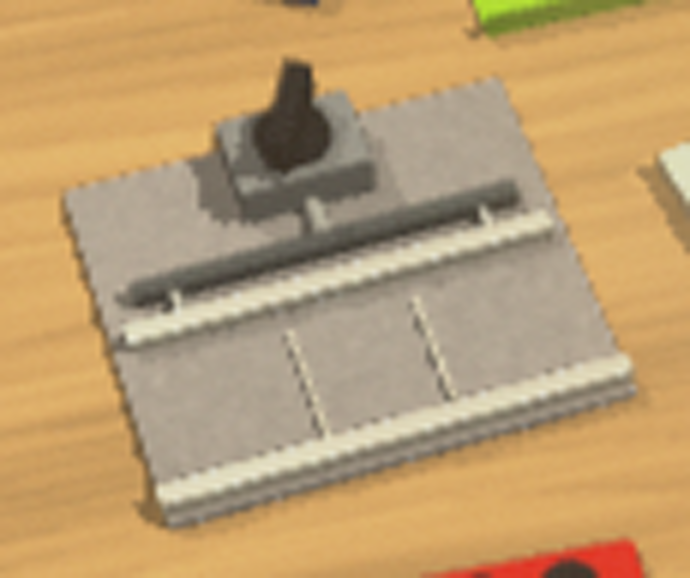

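View pics/traysc.png

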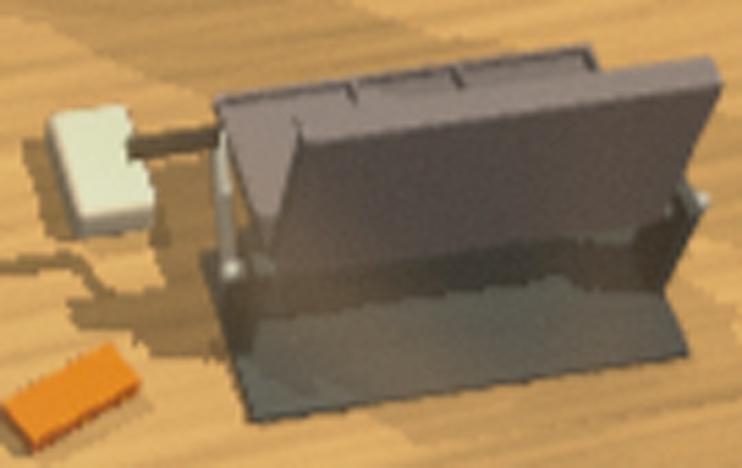

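```bash
python3 - <<'E'
from h import *
_,Kt,Tt=load('top0'); _,Ks,Ts=load('scene0')
def jt(p): p=np.atleast_2d(p); return p/[7,6.5]+[240,160]-0.5+0.5/6.5
def tt(p): p=np.atleast_2d(p); return p/5.5+[75,190]-.4
def js(p): p=np.atleast_2d(p); return p/[6,5.5]+[150,170]-.4
def ts(p): p=np.atleast_2d(p); return p/5.5+[285,120]-.4
def tri(a,b):
    o1,d1=ray(Kt,Tt,a);o2,d2=ray(Ks,Ts,b)
    for x,y in zip(d1,d2):
        A=np.c_[x,-y]; s=np.linalg.lstsq(A,o2-o1,rcond=None)[0]
        p,q=o1+x*s[0],o2+y*s[1]; print('  tri',((p+q)/2).round(4),'gap',np.linalg.norm(p-q).round(4))
print('jig: stop inner ends L,R; jaw face top ends L,R; knob top ends')
tri(jt([[80,138],[548,95],[118,290],[558,248]]),js([[626,355],[160,486],[550,228],[128,342]]))
print('plate near corners',onplane(Kt,Tt,jt([[125,508],[602,462]]),.01).round(4))
print('plate near corners sc',onplane(Ks,Ts,js([[500,82],[65,188]]),.01).round(4))
print('tray: handle ends, leaf2 top right outer..')
tri(tt([[598,247],[505,245]]),ts([[130,145],[215,137]]))
print('leaf1 near rim ends', onplane(Kt,Tt,tt([[92,345],[475,365]]),.073).round(4))
print('ribs near', onplane(Kt,Tt,tt([[233,345],[343,350],[247,155],[352,155]]),.075).round(4))
print('leaf1 rim sc',onplane(Ks,Ts,ts([[215,97],[590,47]]),.075).round(4))
print('ribs sc',onplane(Ks,Ts,ts([[352,85],[458,68]]),.075).round(4))
print('stand base far corners',onplane(Kt,Tt,tt([[133,66],[550,88]]),.004).round(4),onplane(Ks,Ts,ts([[248,420],[688,353]]),.004).round(4))
E
```

```text
jig: stop inner ends L,R; jaw face top ends L,R; knob top ends
  tri [ 0.6245 -0.1329  0.0191] gap 0.0012
  tri [ 0.6464 -0.3656  0.0176] gap 0.002
  tri [ 0.5412 -0.1512  0.022 ] gap 0.0002
  tri [ 0.5619 -0.3674  0.0218] gap 0.0008
plate near corners [[ 0.4273 -0.1536  0.01  ]
 [ 0.4494 -0.3866  0.01  ]]
plate near corners sc [[ 0.4335 -0.1535  0.01  ]
 [ 0.4514 -0.3851  0.01  ]]
tray: handle ends, leaf2 top right outer..
  tri [0.4271 0.0825 0.1264] gap 0.0014
  tri [0.4287 0.1343 0.1209] gap 0.0039
leaf1 near rim ends [[0.3779 0.3868 0.073 ]
 [0.3641 0.1606 0.073 ]]
ribs near [[0.377  0.3031 0.075 ]
 [0.3735 0.2382 0.075 ]
 [0.4901 0.3002 0.075 ]
 [0.4895 0.2375 0.075 ]]
leaf1 rim sc [[0.3666 0.1593 0.075 ]
 [0.3818 0.3854 0.075 ]]
ribs sc [[0.3766 0.2396 0.075 ]
 [0.3789 0.3042 0.075 ]]
stand base far corners [[0.5585 0.395  0.004 ]
 [0.5421 0.1319 0.004 ]] [[0.5416 0.1308 0.004 ]
 [0.5569 0.3915 0.004 ]]
```

```bash
cat >> h.py <<'E'
from scipy.spatial.transform import Rotation as Ro
def rows(p,psi_deg=None,half=None):
    o=manip.get_obs(); R=Ro.from_quat(o['tool_rot']).as_matrix(); d=R.T@(np.array(p)-o['eef_pos'])*100
    psi=np.degrees(np.arctan2(R[1,2],R[0,2])); t=0
    if psi_deg is not None:
        t=(psi-psi_deg+90)%180-90   # tool x down: +turn lowers world yaw
        if half: t+=half
    print('row',d.round(2).tolist(),round(t,2),'| pos',o['eef_pos'].round(4),'psi',psi.round(2),'q7',o['q'][6].round(3),'f',np.round(o['ft_force'],1),'w',round(o['grip_width']*87,1),'t',o['time'])
E
python3 - <<'E'
from h import *
o=manip.get_obs(); print(Ro.from_quat(o['tool_rot']).as_matrix().round(3))
rows([0.35,0.40,0.32],90); rows([.539,-.0635,.25],102.2)
E
```

```text
[[-0.    -0.922  0.387]
 [-0.001  0.387  0.922]
 [-1.    -0.    -0.001]]
row [-12.95, -16.77, -12.05] -22.79 | pos [0.242  0.5759 0.1903] psi 67.21 q7 -0.089 f [-0.1  0.  -0.1] w 87.0 t 0.15
row [-5.91, -52.15, -47.45] -34.99 | pos [0.242  0.5759 0.1903] psi 67.21 q7 -0.089 f [-0.1  0.  -0.1] w 87.0 t 0.15
```

Request:
{"name": "servo_tool", "arguments": {
  "plan": [
    [-6, 0, 0, 0],
    [-10, 0, -2, 0],
    [-12, -6, -6, -5],
    [-12, -12, -11, -10],
    [-12, -17, -15, -15],
    [-12, -21, -19, -20],
    [-12, -26, -24, -25],
    [-12, -31, -28, -30],
    [-12, -36, -33, -35],
    [-12, -42, -38, -35],
    [-12, -47, -43, -35],
    [-12, -52, -47.5, -35]
  ],
  "gripper": 0.7
}}

```text
time: 1.35
eef_pos: [0.4563, 0.1116, 0.3106]
tool_rot: [0.55, -0.444, -0.55, -0.444]
ft_force: [1.1, 0.9, 0.7]
grip_width: 0.704
```

```bash
python3 - <<'E'
from h import *
rows([.539,-.0635,.25],102.2); snap('wrist','w1')
E
```

```text
row [6.07, -4.38, -18.86] 0.01 | pos [0.4563 0.1116 0.3106] psi 102.21 q7 1.426 f [1.1 0.9 0.7] w 61.2 t 1.35
```

View pics/w1.png

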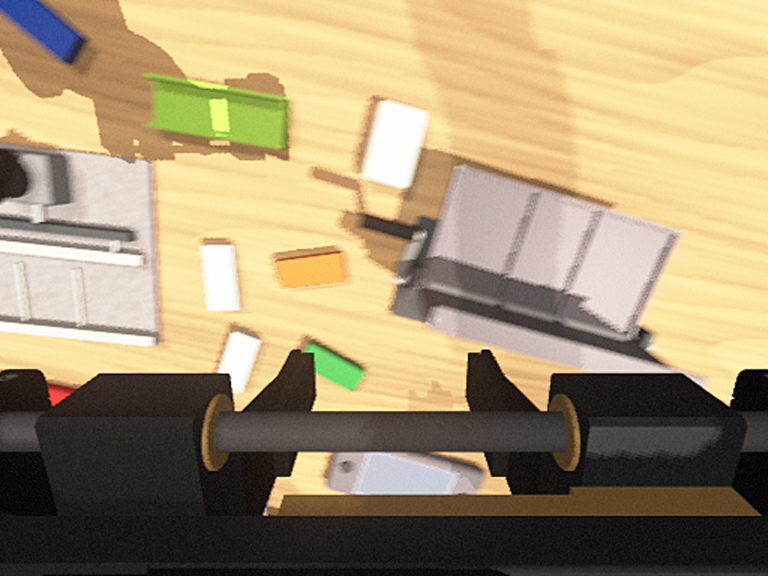

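```bash
cat >> h.py <<'E'
def feet(fn,z=0.02,roi=None,smax=60,vmin=185,amin=150,amax=6000):
    im,K,T=load(fn); hsv=cv2.cvtColor(im,cv2.COLOR_RGB2HSV)
    m=((hsv[...,1]<smax)&(hsv[...,2]>vmin)).astype(np.uint8)
    n,l,s,c=cv2.connectedComponentsWithStats(m)
    for i in range(1,n):
        if amin<s[i,4]<amax:
            cn=max(cv2.findContours((l==i).astype(np.uint8),0,2)[0],key=cv2.contourArea)
            w=onplane(K,T,cn[:,0].astype(float),z)[:,:2]*1000
            r=cv2.minAreaRect(w.astype(np.float32)); b=cv2.boxPoints(r); e=b[1]-b[0] if np.linalg.norm(b[1]-b[0])>np.linalg.norm(b[2]-b[1]) else b[2]-b[1]
            a=(np.degrees(np.arctan2(e[1],e[0]))+90)%180-90
            print('px',c[i].round(0),s[i,4],'centre mm',np.round(r[0],1),'size',np.round(sorted(r[1]),1),'yaw',a.round(1))
E
python3 - <<'E'
from h import *
feet('w1'); feet('top0',vmin=150,amin=100); feet('scene0',vmin=150,amin=100)
im,K,T=load('w1')
# jig plate corner / tray features (view px /1.5)
f=lambda p:np.array(p)/1.5
print('tray near rim', onplane(K,T,f([[462,166],[682,232]]),.073).round(4))
print('ribs near', onplane(K,T,f([[537,193],[600,211]]),.075).round(4), 'far',onplane(K,T,f([[500,303],[563,322]]),.075).round(4))
print('handle ends', onplane(K,T,f([[362,219],[412,236]]),.123).round(4))
E
```

```text
px [263.  96.] 1846 centre mm [357.9  94.8] size [52.5 80.8] yaw -3.4
px [321. 146.] 2928 centre mm [412.7 205.5] size [ 92.8 100.1] yaw -1.9
px [394. 170.] 5627 centre mm [425.3 330.6] size [128.5 163. ] yaw 80.0
px [146. 184.] 1012 centre mm [536.6 -67.4] size [39.7 74.5] yaw 12.2
px [360. 230.] 2131 centre mm [540.8 328.3] size [ 29.4 305.4] yaw 86.9
px [ 51. 222.] 718 centre mm [ 639.4 -222.4] size [ 13.3 178.5] yaw -84.1
px [159. 239.] 715 centre mm [637.3 -36.9] size [37.1 79.3] yaw -10.4
px [265. 317.] 2028 centre mm [748.2 190.8] size [ 62.2 192.8] yaw -77.8
px [222. 177.] 169 centre mm [638.8 -32.9] size [28.8 72.6] yaw -10.9
px [284. 176.] 126 centre mm [ 641.8 -248.3] size [  7.1 231.5] yaw -84.2
px [231. 205.] 183 centre mm [538.3 -63. ] size [29.4 73.4] yaw 12.2
px [289. 203.] 128 centre mm [ 539.5 -261. ] size [ 21.1 215.3] yaw -84.0
px [182. 259.] 288 centre mm [359.  101.7] size [43.6 69.9] yaw -0.5
px [336. 325.] 526 centre mm [ 100.7 -419.6] size [131.2 185.6] yaw -90.0
px [136. 119.] 1650 centre mm [  94.  -419.4] size [140.4 185.8] yaw -89.9
px [303. 149.] 230 centre mm [354.8 101.4] size [43.  75.3] yaw -2.6
px [207. 226.] 3544 centre mm [ 539.8 -259.6] size [218.8 234.7] yaw -84.3
px [269. 206.] 218 centre mm [540.3 -64.2] size [30.8 76.6] yaw 11.7
px [288. 232.] 242 centre mm [640.7 -34.1] size [30.5 74.3] yaw -10.4
px [383. 252.] 1210 centre mm [766.7 216.3] size [ 76.8 154.4] yaw 84.4
px [239. 376.] 1032 centre mm [ 998.2 -271.7] size [ 37.2 277.2] yaw 89.9
tray near rim [[0.3648 0.1601 0.073 ]
 [0.3789 0.3844 0.073 ]]
ribs near [[0.3734 0.2351 0.075 ]
 [0.3767 0.2988 0.075 ]] far [[0.4851 0.2316 0.075 ]
 [0.4911 0.3006 0.075 ]]
handle ends [[0.426  0.0806 0.123 ]
 [0.4311 0.1254 0.123 ]]
```

```bash
python3 - <<'E'
from h import *
rows([.539,-.064,.10],102); rows([.539,-.064,.004],102)
E
```

```text
row [21.14, -4.42, -17.89] -0.35 | pos [0.4593 0.1029 0.3108] psi 101.65 q7 1.433 f [ 0.4 -8.5 -0.1] w 60.9 t 1.4
row [30.74, -4.42, -17.86] -0.35 | pos [0.4593 0.1029 0.3108] psi 101.65 q7 1.433 f [ 0.4 -8.5 -0.1] w 60.9 t 1.4
```

Request:
{"name": "servo_tool", "arguments": {
  "plan": [
    [2, -2, -4, 0],
    [7, -3, -8, 0],
    [12, -4, -12, 0],
    [17, -4.4, -16, 0],
    [20, -4.4, -17.9, -0.4],
    [21, -4.4, -17.9, -0.4],
    [21, -4.4, -17.9, -0.4],
    [21, -4.4, -17.9, -0.4],
    [21, -4.4, -17.9, -0.4]
  ],
  "gripper": 0.5
}}

```text
time: 2.3
eef_pos: [0.5398, -0.0629, 0.1029]
tool_rot: [0.551, -0.444, -0.549, -0.445]
ft_force: [-0.4, 0.6, -0.1]
grip_width: 0.501
```

```bash
python3 - <<'E'
from h import *
rows([.539,-.064,.004],102); snap('wrist','w2')
E
```

```text
row [9.89, 0.12, -0.06] 0.12 | pos [ 0.5398 -0.0629  0.1029] psi 102.12 q7 1.925 f [-0.4  0.6 -0.1] w 43.6 t 2.3
```

View pics/w2.png

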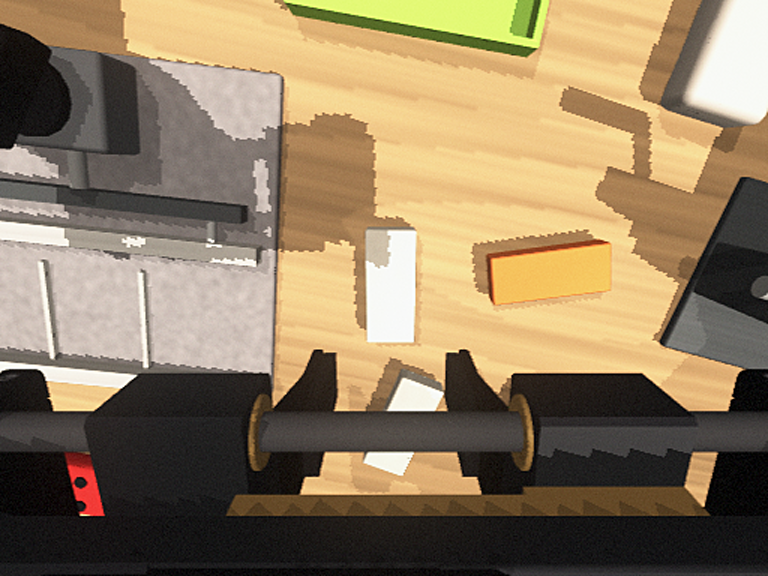

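Request:
{"name": "servo_tool", "arguments": {
  "plan": [
    [4, 0.1, 0, 0],
    [7, 0.1, 0, 0],
    [9, 0.1, 0, 0],
    [9.9, 0.1, 0, 0],
    [9.9, 0.1, 0, 0],
    [9.9, 0.1, 0, 0]
  ]
}}

```text
time: 2.95
eef_pos: [0.5404, -0.0629, 0.0055]
tool_rot: [0.552, -0.443, -0.548, -0.445]
ft_force: [-0.4, -1.2, -0.8]
grip_width: 0.498
```

Request:
{"name": "servo_tool", "arguments": {
  "plan": [
    [0, 0, 0, 0],
    [0, 0, 0, 0],
    [0, 0, 0, 0],
    [0, 0, 0, 0],
    [0, 0, 0, 0]
  ],
  "gripper": 0.2
}}

```text
time: 3.45
eef_pos: [0.5404, -0.0629, 0.0056]
tool_rot: [0.552, -0.443, -0.548, -0.445]
ft_force: [1.4, 0.3, -0.5]
grip_width: 0.218
```

Request:
{"name": "servo_tool", "arguments": {
  "plan": [
    [-2, 0, 0, 0],
    [-6, 0, 0, 0],
    [-11, 0, 0, 0],
    [-16, 0, 0, 0],
    [-20, 0, 0, 0],
    [-20, 0, 0, 0],
    [-20, 0, 0, 0]
  ]
}}

```text
time: 4.15
eef_pos: [0.5396, -0.0625, 0.206]
tool_rot: [0.553, -0.443, -0.548, -0.445]
ft_force: [-0.1, -0.2, -1.1]
grip_width: 0.199
```

```bash
python3 - <<'E'
from h import *
c=np.array([.489,.266]); yaw=np.radians(-3.5); X=np.array([np.cos(yaw),np.sin(yaw)]);Y=np.array([-X[1],X[0]])
for y in (0,.071):
    p=c-.064*X+y*Y; print(p.round(4)); rows([*p,.2],86.5); rows([*p,.2],86.5,180)
E
```

```text
[0.4251 0.2699]
row [0.47, 4.18, 34.91] 15.67 | pos [ 0.5396 -0.0625  0.206 ] psi 102.17 q7 1.882 f [-0.1 -0.2 -1.1] w 17.3 t 4.15
row [0.47, 4.18, 34.91] 195.67 | pos [ 0.5396 -0.0625  0.206 ] psi 102.17 q7 1.882 f [-0.1 -0.2 -1.1] w 17.3 t 4.15
[0.4295 0.3408]
row [0.47, 2.26, 41.75] 15.67 | pos [ 0.5396 -0.0625  0.206 ] psi 102.17 q7 1.882 f [-0.1 -0.2 -1.1] w 17.3 t 4.15
row [0.47, 2.26, 41.75] 195.67 | pos [ 0.5396 -0.0625  0.206 ] psi 102.17 q7 1.882 f [-0.1 -0.2 -1.1] w 17.3 t 4.15
```

```bash
python3 - <<'E'
from h import *
snap('wrist','w3'); snap('top','t3')
E
```

```text
(no output)
```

View pics/w3.png

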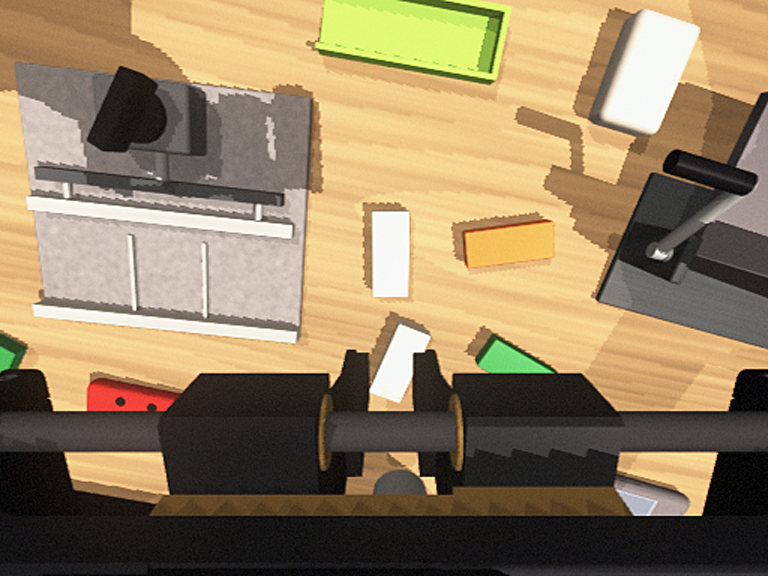

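View pics/t3.png

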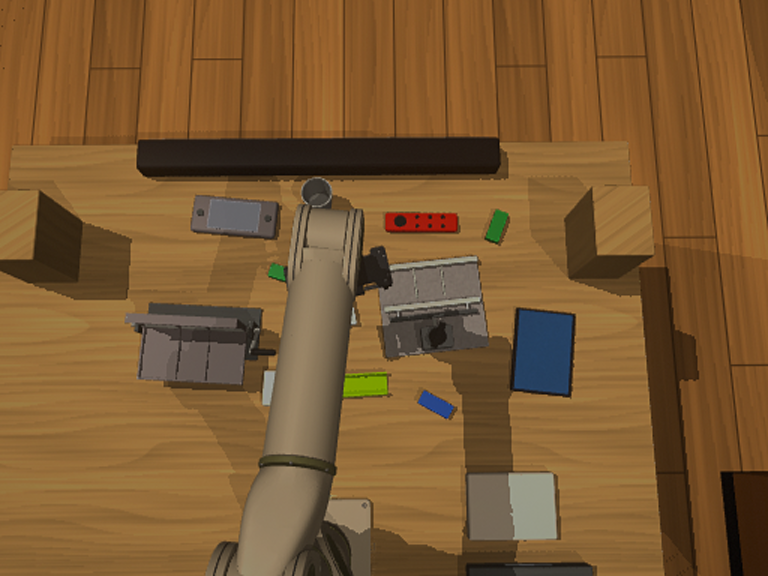

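```bash
python3 - <<'E'
from h import *
feet('w3'); feet('w2')
rows([.539,-.064,.004],102)
im,K,T=load('w3');print(T.round(3), proj(K,T,[[.539,-.064,.02],[.5396,-.0625,.206],[.639,-.033,.02]])*1.5)
E
```

```text
px [433.  47.] 3203 centre mm [354.9 100.7] size [49.  79.1] yaw -3.1
px [154.  62.] 244 centre mm [ 438.5 -210.9] size [11.8 62.9] yaw -84.0
px [33. 94.] 1666 centre mm [ 507.6 -347.7] size [48.3 75.2] yaw 5.6
px [108. 133.] 521 centre mm [ 529.2 -260. ] size [  8.6 146.9] yaw -84.2
px [260. 169.] 1410 centre mm [535.4 -63.8] size [31.6 74.2] yaw 11.5
px [109. 215.] 1401 centre mm [ 640.8 -251. ] size [ 11.7 237.8] yaw -84.2
px [265. 242.] 1060 centre mm [635.3 -34.2] size [32.  75.4] yaw -10.4
px [428. 336.] 281 centre mm [741.3 254. ] size [23.6 79.1] yaw 84.1
px [490.  42.] 3371 centre mm [365.5 101.3] size [49.1 57.9] yaw -2.9
px [154.  64.] 2491 centre mm [ 449.5 -184.8] size [37.4 72.6] yaw -84.2
px [ 16. 109.] 526 centre mm [ 504.5 -291.5] size [17.4 33.7] yaw -83.0
px [174. 124.] 282 centre mm [ 489.8 -153.3] size [ 8.5 30.7] yaw 12.1
px [ 23. 139.] 259 centre mm [ 532.3 -288.4] size [ 8.  41.1] yaw -84.2
px [260. 190.] 2444 centre mm [535.5 -64.1] size [31.7 74.2] yaw 11.9
px [ 50. 250.] 694 centre mm [ 643.4 -267.7] size [11.6 92. ] yaw -84.2
px [276. 264.] 565 centre mm [612.3 -30. ] size [27.8 31. ] yaw 79.8
px [259. 307.] 346 centre mm [662.3 -39. ] size [20.9 31.3] yaw 80.6
row [20.02, 0.05, -0.11] 0.17 | pos [ 0.5385 -0.0624  0.2042] psi 102.17 q7 1.882 f [0.1 0.1 0.1] w 17.3 t 4.25
[[-0.211 -0.933 -0.293  0.46 ]
 [ 0.978 -0.202 -0.061 -0.079]
 [-0.003 -0.299  0.954  0.399]
 [ 0.     0.     0.     1.   ]] [[389.12059149 258.67868766]
 [389.98460213 343.22529363]
 [399.02810978 367.74995285]]
```

Request:
{"name": "servo_tool", "arguments": {
  "plan": [
    [4, 0, 0, 0],
    [9, 0, 0, 0],
    [14, 0, 0, 0],
    [17.5, 0.2, 0, 0],
    [19.5, 0.2, 0, 0],
    [20, 0.2, 0, 0],
    [20, 0.2, 0, 0],
    [20, 0.2, 0, 0]
  ],
  "gripper": 0.5
}}

```text
time: 5.05
eef_pos: [0.5379, -0.0634, 0.005]
tool_rot: [0.552, -0.444, -0.548, -0.445]
ft_force: [-1.4, 0.1, 0.2]
grip_width: 0.498
```

```bash
python3 - <<'E'
from h import *
snap('scene','s4'); snap('wrist','w4'); rows([.537,-.064,.004],102)
im=cv2.imread('pics/s4.png'); cv2.imwrite('pics/s4c.png',cv2.resize(im[200:420,280:560],None,fx=2.7,fy=2.7))
E
```

```text
row [0.14, 0.14, -0.05] 0.18 | pos [ 0.5382 -0.0633  0.0054] psi 102.18 q7 1.995 f [-0.2  0.3  0.1] w 43.4 t 5.15
```

View pics/s4c.png

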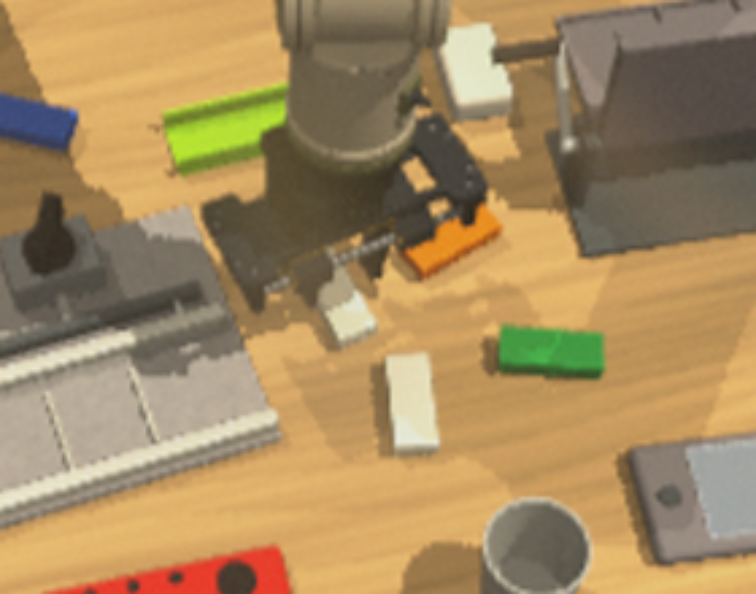

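View pics/w4.png

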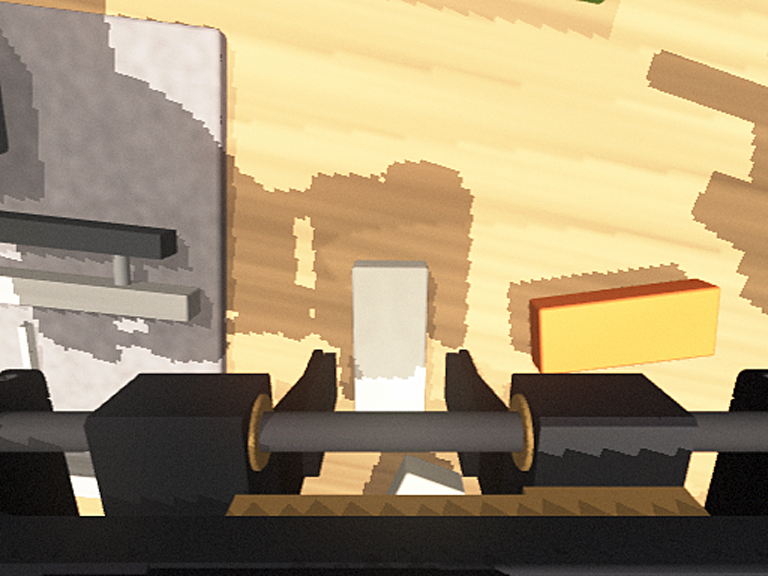

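Request:
{"name": "servo_tool", "arguments": {
  "plan": [
    [0, 0, 0, 0],
    [0, 0, 0, 0],
    [0, 0, 0, 0]
  ],
  "gripper": 0
}}

```text
time: 5.45
eef_pos: [0.5385, -0.0632, 0.0058]
tool_rot: [0.552, -0.443, -0.548, -0.445]
ft_force: [1.1, 0.1, -0.1]
grip_width: 0.31
```

Request:
{"name": "servo_tool", "arguments": {
  "plan": [
    [0, 0, 0, 0],
    [0, 0, 0, 0],
    [0, 0, 0, 0]
  ]
}}

```text
time: 5.75
eef_pos: [0.5385, -0.0632, 0.0058]
tool_rot: [0.552, -0.443, -0.548, -0.445]
ft_force: [-0.4, -0.4, -0.1]
grip_width: 0.052
```

```bash
python3 - <<'E'
from h import *
rows([.537,-.064,.004],102);snap('wrist','w5')
E
```

```text
row [0.18, 0.17, -0.05] 0.18 | pos [ 0.5385 -0.0632  0.0058] psi 102.18 q7 1.995 f [-0.4 -0.4 -0.1] w 4.6 t 5.75
```

View pics/w5.png

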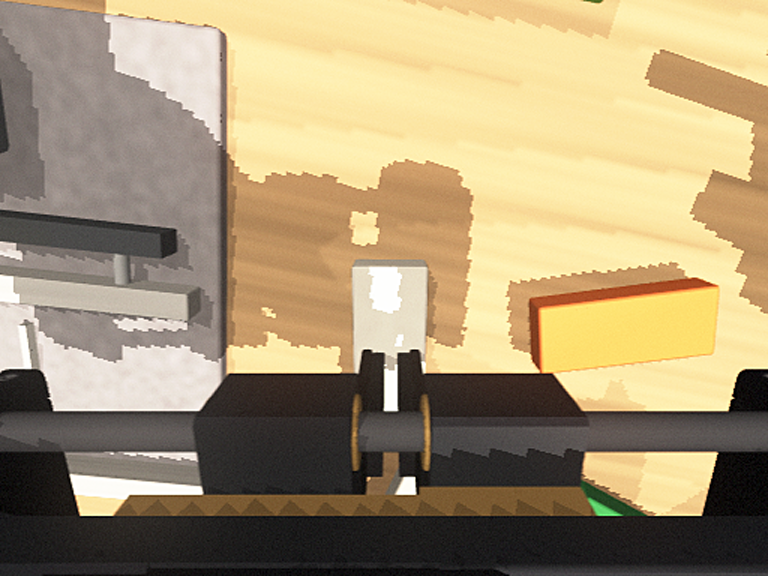

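Request:
{"name": "servo_tool", "arguments": {
  "plan": [
    [0, 0, 0, 0],
    [0, 0, 0, 0],
    [0, 0, 0, 0],
    [0, 0, 0, 0],
    [0.5, 0.1, 0, 0],
    [0.5, 0.1, 0, 0],
    [0.5, 0.1, 0, 0]
  ],
  "gripper": 0.5
}}

```text
time: 6.5
eef_pos: [0.5373, -0.0635, 0.0005]
tool_rot: [0.552, -0.443, -0.548, -0.445]
ft_force: [-0.3, 0.5, -0.3]
grip_width: 0.485
```

Request:
{"name": "servo_tool", "arguments": {
  "plan": [
    [0.2, 0, 0, 0],
    [0.4, 0, 0, 0],
    [0.5, 0, 0, 0],
    [0.5, 0, 0, 0]
  ]
}}

```text
time: 6.9
eef_pos: [0.5372, -0.0635, -0.0047]
tool_rot: [0.552, -0.443, -0.548, -0.445]
ft_force: [-1.0, -0.3, -0.1]
grip_width: 0.5
```

```bash
python3 - <<'E'
from h import *
rows([.537,-.064,.004],102)
im,K,T=load('w5'); 
# triangulate feet centres
_,Kt,Tt=load('top0'); _,Ks,Ts=load('scene0')
for a,b in (([222,177.1],[287.9,232.1]),([230.7,205.4],[269.3,205.6]),([181.5,258.5],[303.3,148.7])):
    o1,d1=ray(Kt,Tt,a);o2,d2=ray(Ks,Ts,b); s=np.linalg.lstsq(np.c_[d1[0],-d2[0]],o2-o1,rcond=None)[0]
    print(o1+d1[0]*s[0],o2+d2[0]*s[1])
E
```

```text
row [-0.87, 0.02, -0.05] 0.17 | pos [ 0.5372 -0.0635 -0.0047] psi 102.17 q7 2.003 f [-1.  -0.3 -0.1] w 43.5 t 6.9
[ 0.63936855 -0.03257985  0.01542167] [ 0.63925695 -0.03312414  0.01536024]
[ 0.53886573 -0.06288416  0.0160442 ] [ 0.53881421 -0.06315171  0.01602328]
[0.35857201 0.10121973 0.0239905 ] [0.35814689 0.09930659 0.02367785]
```

Request:
{"name": "servo_tool", "arguments": {
  "plan": [
    [0.2, 0, 0, 0],
    [0.4, 0, 0, 0],
    [0.5, 0, 0, 0],
    [0.5, 0, 0, 0]
  ]
}}

```text
time: 7.3
eef_pos: [0.5371, -0.0635, -0.0099]
tool_rot: [0.552, -0.443, -0.548, -0.445]
ft_force: [0.6, 0.1, -0.4]
grip_width: 0.5
```

Request:
{"name": "servo_tool", "arguments": {
  "plan": [
    [0.2, 0, 0, 0],
    [0.4, 0, 0, 0],
    [0.5, 0, 0, 0],
    [0.5, 0, 0, 0]
  ]
}}

```text
time: 7.7
eef_pos: [0.5369, -0.0635, -0.0151]
tool_rot: [0.552, -0.444, -0.548, -0.445]
ft_force: [0.2, 0.1, 0.7]
grip_width: 0.506
```

Request:
{"name": "servo_tool", "arguments": {
  "plan": [
    [0.2, 0, 0, 0],
    [0.4, 0, 0, 0],
    [0.4, 0, 0, 0],
    [0.4, 0, 0, 0]
  ]
}}

```text
time: 8.1
eef_pos: [0.5369, -0.0635, -0.0191]
tool_rot: [0.552, -0.444, -0.548, -0.445]
ft_force: [0.6, -0.6, -0.3]
grip_width: 0.503
```

```bash
python3 - <<'E'
from h import *
snap('wrist','w6')
E
```

```text
(no output)
```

View pics/w6.png

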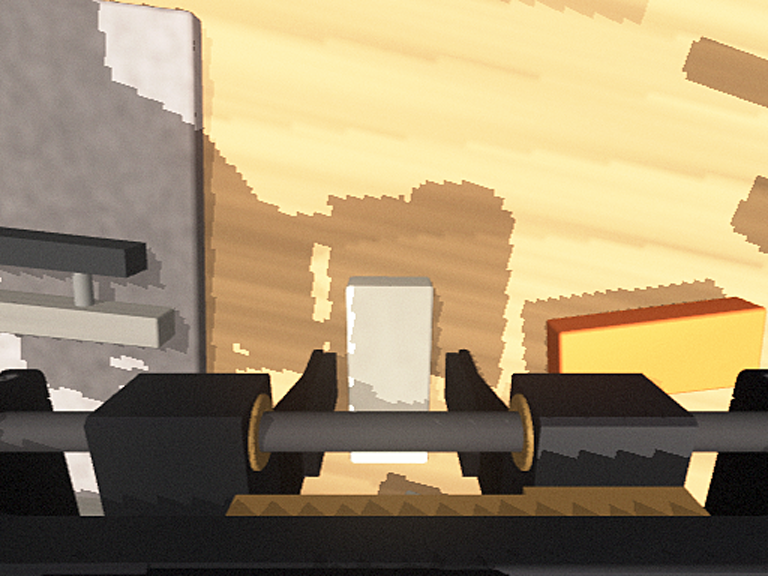

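Request:
{"name": "servo_tool", "arguments": {
  "plan": [
    [0.2, 0, 0, 0],
    [0.4, 0, 0, 0],
    [0.4, 0, 0, 0],
    [0.4, 0, 0, 0]
  ]
}}

```text
time: 8.55
eef_pos: [0.5369, -0.0636, -0.0232]
tool_rot: [0.552, -0.444, -0.548, -0.445]
ft_force: [-0.6, 0.3, -1.0]
grip_width: 0.5
```

Request:
{"name": "servo_tool", "arguments": {
  "plan": [
    [0.2, 0, 0, 0],
    [0.3, 0, 0, 0],
    [0.4, 0, 0, 0],
    [0.4, 0, 0, 0]
  ]
}}

```text
time: 8.95
eef_pos: [0.5368, -0.0635, -0.0273]
tool_rot: [0.552, -0.444, -0.549, -0.445]
ft_force: [0.7, 0.5, -0.8]
grip_width: 0.5
```

```bash
python3 - <<'E'
from h import *
rows([.537,-.064,.004],102); snap('scene','s7')
im=cv2.imread('pics/s7.png'); cv2.imwrite('pics/s7c.png',cv2.resize(im[200:420,280:560],None,fx=2.7,fy=2.7))
E
```

```text
row [-3.13, -0.02, -0.06] 0.17 | pos [ 0.5368 -0.0635 -0.0273] psi 102.17 q7 2.021 f [ 0.7  0.5 -0.8] w 43.5 t 8.95
```

View pics/s7c.png

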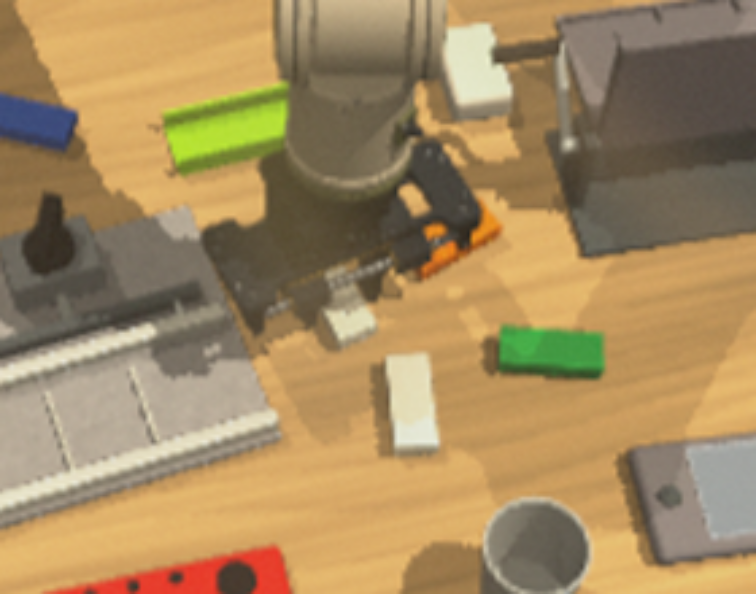

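Request:
{"name": "servo_tool", "arguments": {
  "plan": [
    [0, 0, 0, 0],
    [0, 0, 0, 0],
    [0, 0, 0, 0],
    [0, 0, 0, 0],
    [0, 0, 0, 0]
  ],
  "gripper": 0.2
}}

```text
time: 9.5
eef_pos: [0.5369, -0.0635, -0.0272]
tool_rot: [0.552, -0.444, -0.548, -0.445]
ft_force: [0.9, 0.1, 0.3]
grip_width: 0.363
```

Request:
{"name": "servo_tool", "arguments": {
  "plan": [
    [-0.5, 0, 0, 0],
    [-2, 0, 0, 0],
    [-4, 0, 0, 0],
    [-7, 0, 0, 0],
    [-7, 0, 0, 0]
  ]
}}

```text
time: 10.0
eef_pos: [0.5394, -0.0638, 0.0474]
tool_rot: [0.553, -0.442, -0.547, -0.447]
ft_force: [0.9, -1.2, -0.5]
grip_width: 0.366
```

```bash
python3 - <<'E'
from h import *
rows([.537,-.064,.004],102); snap('scene','s8'); snap('wrist','w8')
im=cv2.imread('pics/s8.png'); cv2.imwrite('pics/s8c.png',cv2.resize(im[200:420,280:560],None,fx=2.7,fy=2.7))
E
```

```text
row [4.34, 0.28, 0.05] 0.14 | pos [ 0.5394 -0.0638  0.0474] psi 102.14 q7 1.965 f [ 0.9 -1.2 -0.5] w 31.8 t 10.0
```

View pics/s8c.png

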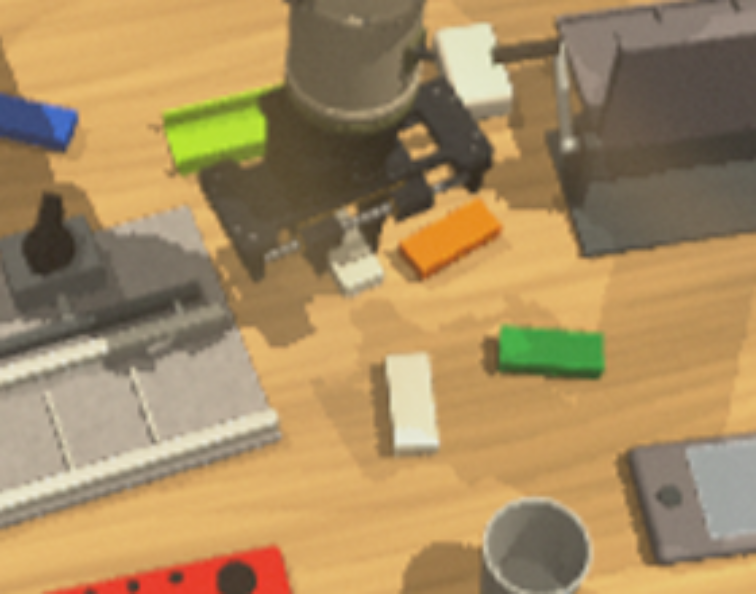

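View pics/w8.png

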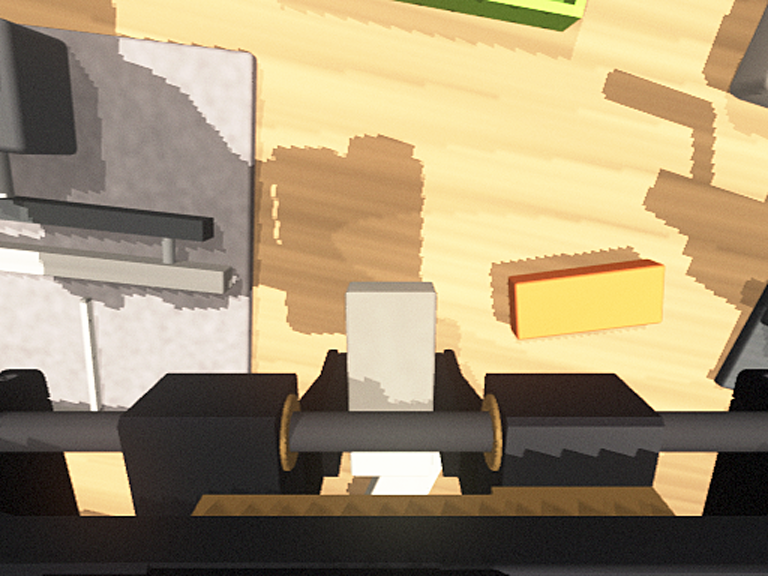

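```bash
python3 - <<'E'
from h import *
rows([.4295,.3408,.22],86.5); rows([.4251,.2699,.22],86.5)
E
```

```text
row [-17.72, 1.9, 41.73] 15.67 | pos [ 0.5373 -0.0633  0.0441] psi 102.17 q7 1.967 f [-0.2  1.3 -0.1] w 31.7 t 10.1
row [-17.71, 3.82, 34.89] 15.67 | pos [ 0.5373 -0.0633  0.0441] psi 102.17 q7 1.967 f [-0.2  1.3 -0.1] w 31.7 t 10.1
```

Request:
{"name": "servo_tool", "arguments": {
  "plan": [
    [-5, 0, 0, 0],
    [-10, 0, 0, 0],
    [-14, 0, 1, 0],
    [-17.7, 0, 4, 3],
    [-17.7, 0.3, 8, 6],
    [-17.7, 0.6, 12.5, 9],
    [-17.7, 0.9, 17, 12],
    [-17.7, 1.2, 21.5, 15.7],
    [-17.7, 1.4, 26, 15.7],
    [-17.7, 1.6, 30.5, 15.7],
    [-17.7, 1.8, 35, 15.7],
    [-17.7, 1.9, 38.5, 15.7]
  ]
}}

```text
time: 11.3
eef_pos: [0.4345, 0.3117, 0.219]
tool_rot: [-0.487, 0.514, 0.483, 0.516]
ft_force: [-0.4, -0.2, -0.6]
grip_width: 0.363
```

```bash
python3 - <<'E'
from h import *
rows([.4295,.3408,.12],86.5); rows([.4295,.3408,.049],86.5)
E
```

```text
row [9.89, 0.72, 2.89] 0.09 | pos [0.4345 0.3117 0.219 ] psi 86.59 q7 0.822 f [-0.4 -0.2 -0.6] w 31.5 t 11.3
row [16.99, 0.76, 2.9] 0.09 | pos [0.4345 0.3117 0.219 ] psi 86.59 q7 0.822 f [-0.4 -0.2 -0.6] w 31.5 t 11.3
```

Request:
{"name": "servo_tool", "arguments": {
  "plan": [
    [0, 0.7, 2.9, 0],
    [2, 0.7, 2.9, 0],
    [6, 0.7, 2.9, 0],
    [9.9, 0.7, 2.9, 0],
    [9.9, 0.7, 2.9, 0],
    [9.9, 0.7, 2.9, 0]
  ]
}}

```text
time: 11.9
eef_pos: [0.4295, 0.3406, 0.1202]
tool_rot: [-0.487, 0.514, 0.483, 0.515]
ft_force: [-0.9, -0.1, 0.5]
grip_width: 0.363
```

```bash
python3 - <<'E'
from h import *
rows([.4295,.3408,.049],86.5); snap('wrist','w9'); 
im,K,T=load('w9'); f=lambda p:np.array(p)/1.5
E
```

```text
row [7.12, 0.04, 0.04] 0.09 | pos [0.4295 0.3406 0.1202] psi 86.59 q7 0.791 f [-0.9 -0.1  0.5] w 31.5 t 11.9
```

View pics/w9.png

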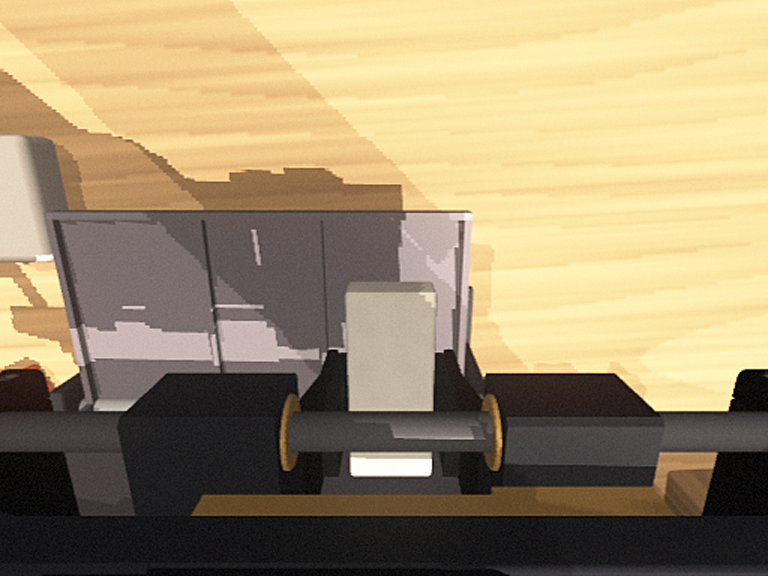

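Request:
{"name": "servo_tool", "arguments": {
  "plan": [
    [3, 0, 0, 0],
    [5, 0, 0, 0],
    [6.2, 0, 0, 0],
    [7, 0, 0, 0],
    [7, 0, 0, 0],
    [7, 0, 0, 0]
  ]
}}

```text
time: 12.55
eef_pos: [0.4313, 0.3417, 0.0526]
tool_rot: [-0.487, 0.513, 0.483, 0.517]
ft_force: [-0.6, -0.7, -0.5]
grip_width: 0.364
```

```bash
python3 - <<'E'
from h import *
rows([.4295,.3408,.049],86.5); snap('scene','s10');snap('wrist','w10'); 
im=cv2.imread('pics/s10.png'); cv2.imwrite('pics/s10c.png',cv2.resize(im[100:320,430:710],None,fx=2.7,fy=2.7))
E
```

```text
row [0.36, 0.18, -0.1] 0.08 | pos [0.4313 0.3417 0.0526] psi 86.58 q7 0.806 f [-0.6 -0.7 -0.5] w 31.6 t 12.55
```

View pics/w10.png

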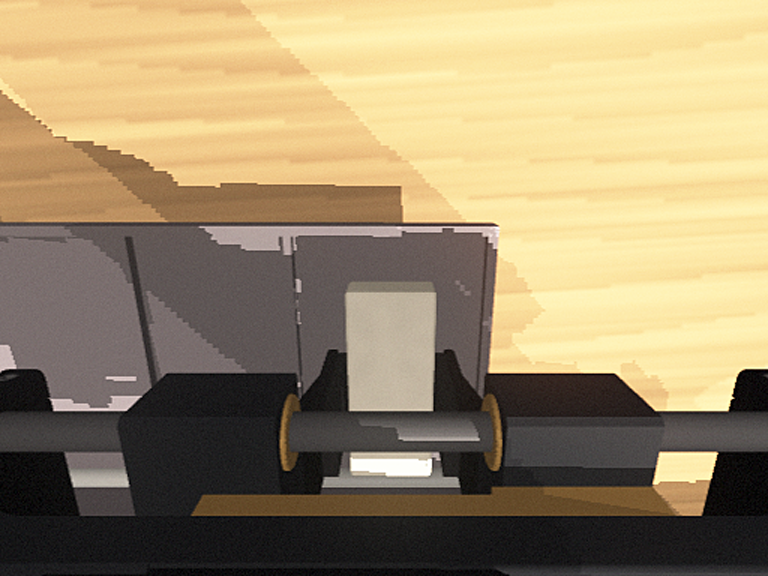

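Request:
{"name": "servo_tool", "arguments": {
  "plan": [
    [0.3, 0.1, 0, 0],
    [0.5, 0.1, 0, 0],
    [0.7, 0.1, 0, 0],
    [0.7, 0.1, 0, 0]
  ]
}}

```text
time: 13.05
eef_pos: [0.4302, 0.3416, 0.0452]
tool_rot: [-0.487, 0.513, 0.483, 0.516]
ft_force: [1.1, 0.3, -1.2]
grip_width: 0.366
```

Request:
{"name": "servo_tool", "arguments": {
  "plan": [
    [0, 0, 0, 0],
    [0, 0, 0, 0],
    [0, 0, 0, 0]
  ],
  "gripper": 0.48
}}

```text
time: 13.35
eef_pos: [0.4303, 0.3417, 0.0453]
tool_rot: [-0.487, 0.513, 0.483, 0.517]
ft_force: [-0.1, -0.8, -0.5]
grip_width: 0.466
```

Request:
{"name": "servo_tool", "arguments": {
  "plan": [
    [-2, 0, 0, 0],
    [-6, 0, 0, 0],
    [-11, 0, 0, 0],
    [-16, 0, 0, 0],
    [-19, 0, 0, 0],
    [-19, 0, -3, 0],
    [-19, 0, -8, 0]
  ]
}}

```text
time: 14.05
eef_pos: [0.4238, 0.2636, 0.236]
tool_rot: [-0.488, 0.511, 0.484, 0.516]
ft_force: [0.8, -0.9, -0.4]
grip_width: 0.48
```

```bash
python3 - <<'E'
from h import *
rows([.6395,-.033,.23],79.3); snap('wrist','w11'); snap('scene','s11'); feet('w11',z=.09);
E
```

```text
row [0.75, -23.16, -28.43] 7.54 | pos [0.4238 0.2636 0.236 ] psi 86.84 q7 0.868 f [ 0.8 -0.9 -0.4] w 41.8 t 14.05
px [128. 124.] 2010 centre mm [354.  122.8] size [43.1 64.7] yaw -3.2
px [314. 166.] 5007 centre mm [421.9 298.3] size [102.9 155.6] yaw 86.8
px [201. 185.] 1809 centre mm [421.  196.5] size [49.5 77.4] yaw 86.8
px [244. 269.] 173 centre mm [536.7 257.7] size [21.8 91.1] yaw 86.8
```

View pics/w11.png

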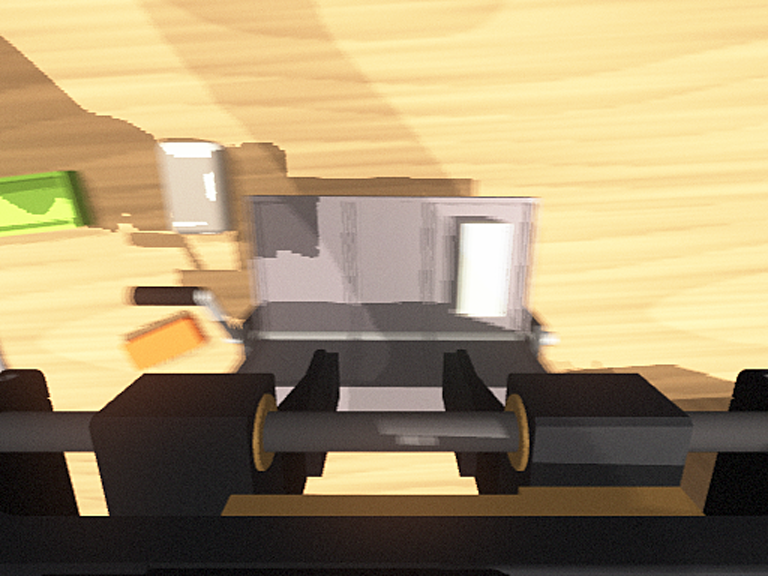

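View pics/s11.png

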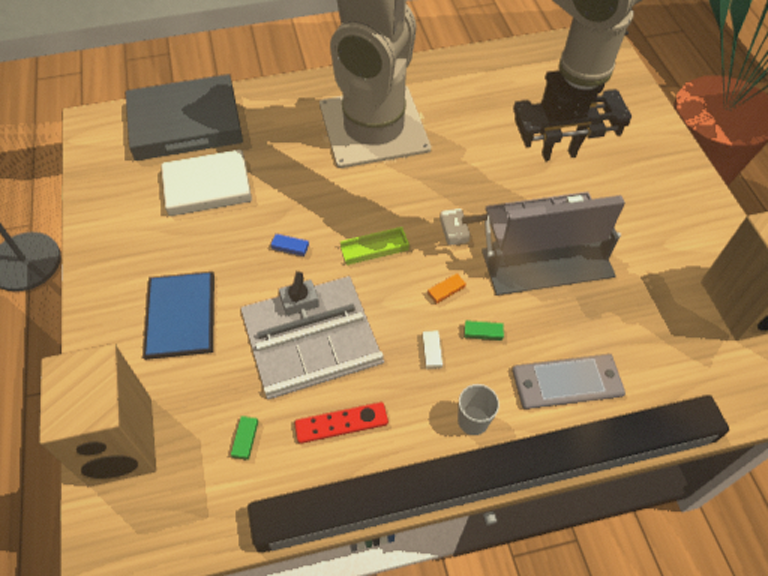

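Request:
{"name": "servo_tool", "arguments": {
  "plan": [
    [0, -3, -3, 0],
    [0, -6.5, -6.5, 3],
    [0, -9.5, -10, 7.5],
    [0, -12.5, -13.5, 7.5],
    [0, -15, -17, 7.5],
    [0, -18, -20.5, 7.5],
    [0, -20.5, -24, 7.5],
    [2, -22.5, -27, 7.5],
    [6, -23.2, -28.4, 7.5],
    [10, -23.2, -28.4, 7.5],
    [12, -23.2, -28.4, 7.5],
    [12, -23.2, -28.4, 7.5]
  ],
  "gripper": 0.5
}}

```text
time: 15.35
eef_pos: [0.6368, -0.0428, 0.1146]
tool_rot: [-0.449, 0.546, 0.447, 0.547]
ft_force: [-0.0, -0.1, 0.4]
grip_width: 0.501
```

Request:
{"name": "servo_tool", "arguments": {
  "plan": [
    [0, 0, 0, 0],
    [0, 0, 0, 0]
  ]
}}

```text
time: 15.55
eef_pos: [0.6375, -0.0428, 0.116]
tool_rot: [-0.449, 0.546, 0.447, 0.548]
ft_force: [0.8, -0.1, 0.0]
grip_width: 0.502
```

```bash
python3 - <<'E'
from h import *
rows([.6390,-.033,-.022],79.3); snap('wrist','w12'); feet('w12')
E
```

```text
row [13.8, 0.1, 0.99] -0.62 | pos [ 0.6375 -0.0428  0.116 ] psi 78.68 q7 1.536 f [ 0.8 -0.1  0. ] w 43.7 t 15.55
px [268. 187.] 2272 centre mm [636.1 -33.9] size [32.  75.3] yaw -10.6
px [ 61. 209.] 1050 centre mm [ 598.7 -246.4] size [58.6 67.3] yaw 6.6
px [ 16. 216.] 1455 centre mm [ 602.1 -301.9] size [49.8 67.6] yaw 1.9
px [ 94. 224.] 1752 centre mm [ 638.9 -227.1] size [ 13.2 186.2] yaw -84.2
px [471. 247.] 2428 centre mm [744.2 156.7] size [ 55.7 106.2] yaw 79.6
```

View pics/w12.png

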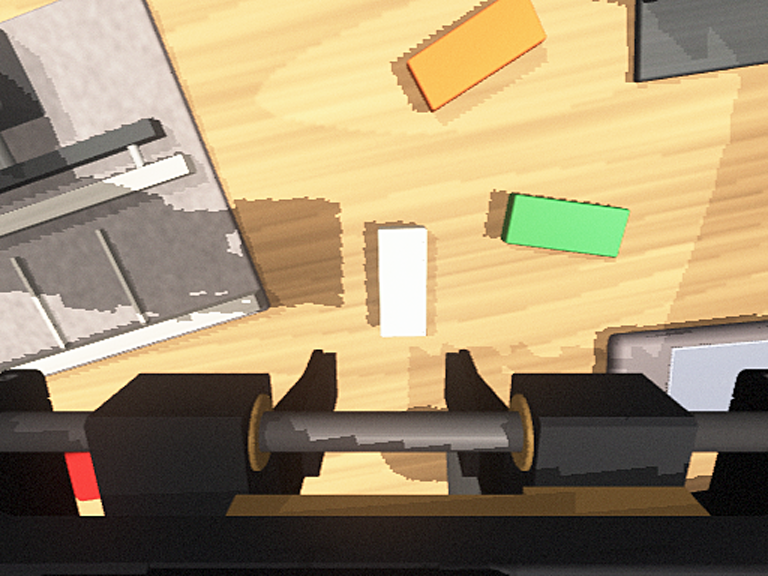

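Request:
{"name": "servo_tool", "arguments": {
  "plan": [
    [3, 0, 0.9, -0.6],
    [7, 0, 0.9, -0.6],
    [10.5, 0, 0.9, -0.6],
    [13, 0, 0.9, -0.6],
    [13.9, 0, 0.9, -0.6],
    [13.9, 0, 0.9, -0.6],
    [13.9, 0, 0.9, -0.6],
    [13.9, 0, 0.9, -0.6]
  ]
}}

```text
time: 16.4
eef_pos: [0.6414, -0.0341, -0.0208]
tool_rot: [-0.453, 0.543, 0.449, 0.546]
ft_force: [0.2, -0.1, -0.1]
grip_width: 0.503
```

Request:
{"name": "servo_tool", "arguments": {
  "plan": [
    [0, 0, 0, 0],
    [0, 0, 0, 0],
    [0, 0, 0, 0],
    [0, 0, 0, 0],
    [0, 0, 0, 0]
  ],
  "gripper": 0.2
}}

```text
time: 16.9
eef_pos: [0.642, -0.0341, -0.0203]
tool_rot: [-0.453, 0.542, 0.449, 0.547]
ft_force: [0.2, -0.6, 4.6]
grip_width: 0.367
```

```bash
python3 - <<'E'
from h import *
rows([.4251,.2699,.22],86.5)
E
```

```text
row [-24.24, 26.76, 25.87] -7.22 | pos [ 0.642  -0.0341 -0.0203] psi 79.28 q7 1.587 f [ 0.2 -0.6  4.6] w 31.9 t 16.9
```

Request:
{"name": "servo_tool", "arguments": {
  "plan": [
    [-2, 0, 0, 0],
    [-6, 0, 0, 0],
    [-11, 0, 0, 0],
    [-16, 0, 0, 0],
    [-21, 3, 2, 0],
    [-24, 6, 5, -2],
    [-24.2, 9, 8.5, -4],
    [-24.2, 12.5, 12, -7],
    [-24.2, 16, 15.5, -7],
    [-24.2, 19.5, 19, -7],
    [-24.2, 23, 22.5, -7],
    [-24.2, 26.7, 25.9, -7]
  ]
}}

```text
time: 18.1
eef_pos: [0.4271, 0.2672, 0.2194]
tool_rot: [-0.486, 0.514, 0.481, 0.518]
ft_force: [1.4, 0.6, 0.1]
grip_width: 0.358
```

Request:
{"name": "servo_tool", "arguments": {
  "plan": [
    [0, 0, 0, 0],
    [0, 0, 0, 0],
    [0, 0, 0, 0]
  ]
}}

```text
time: 18.4
eef_pos: [0.4277, 0.2661, 0.2192]
tool_rot: [-0.486, 0.514, 0.481, 0.518]
ft_force: [-0.1, -0.4, -0.2]
grip_width: 0.363
```

```bash
python3 - <<'E'
from h import *
rows([.4251,.2699,.12],86.5);rows([.4251,.2699,.056],86.5); snap('wrist','w13')
E
```

```text
row [9.91, 0.37, 0.37] -0.29 | pos [0.4277 0.2661 0.2192] psi 86.21 q7 0.862 f [-0.1 -0.4 -0.2] w 31.5 t 18.4
row [16.31, 0.42, 0.38] -0.29 | pos [0.4277 0.2661 0.2192] psi 86.21 q7 0.862 f [-0.1 -0.4 -0.2] w 31.5 t 18.4
```

View pics/w13.png

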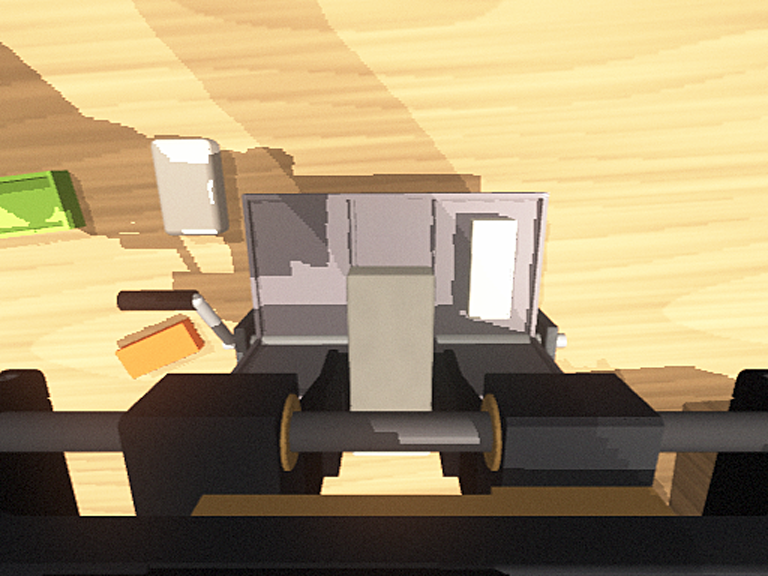

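Request:
{"name": "servo_tool", "arguments": {
  "plan": [
    [3, 0.4, 0.4, 0],
    [7, 0.4, 0.4, 0],
    [11, 0.4, 0.4, 0],
    [14, 0.4, 0.4, 0],
    [15.8, 0.4, 0.4, 0],
    [16.4, 0.4, 0.4, 0],
    [16.4, 0.4, 0.4, 0],
    [16.4, 0.4, 0.4, 0]
  ]
}}

```text
time: 19.25
eef_pos: [0.4266, 0.2699, 0.0563]
tool_rot: [-0.485, 0.514, 0.48, 0.519]
ft_force: [0.4, 0.0, -0.4]
grip_width: 0.361
```

```bash
python3 - <<'E'
from h import *
rows([.4251,.2699,.053],86.5)
E
```

```text
row [0.33, 0.15, -0.01] -0.4 | pos [0.4266 0.2699 0.0563] psi 86.1 q7 0.892 f [ 0.4  0.  -0.4] w 31.4 t 19.25
```

Request:
{"name": "servo_tool", "arguments": {
  "plan": [
    [0.2, 0.1, 0, 0],
    [0.4, 0.1, 0, 0],
    [0.4, 0.1, 0, 0],
    [0.4, 0.1, 0, 0]
  ]
}}

```text
time: 19.65
eef_pos: [0.4256, 0.27, 0.0524]
tool_rot: [-0.485, 0.514, 0.48, 0.519]
ft_force: [0.2, -0.5, 0.8]
grip_width: 0.366
```

Request:
{"name": "servo_tool", "arguments": {
  "plan": [
    [0, 0, 0, 0],
    [0, 0, 0, 0],
    [0, 0, 0, 0]
  ],
  "gripper": 0.47
}}

```text
time: 19.95
eef_pos: [0.4257, 0.2701, 0.0525]
tool_rot: [-0.485, 0.514, 0.48, 0.519]
ft_force: [-0.0, 0.0, 0.3]
grip_width: 0.462
```

Request:
{"name": "servo_tool", "arguments": {
  "plan": [
    [-2, 0, 0, 0],
    [-6, 0, 0, 0],
    [-11, 0, 0, 0],
    [-16, 0, 0, 0],
    [-19, 0, 0, 0],
    [-19, 0, 0, 0],
    [-19, 0, 0, 0]
  ]
}}

```text
time: 20.65
eef_pos: [0.4239, 0.2702, 0.2427]
tool_rot: [-0.485, 0.514, 0.48, 0.52]
ft_force: [-0.2, -0.0, -0.9]
grip_width: 0.467
```

```bash
python3 - <<'E'
from h import *
snap('wrist','w14')
c=np.array([.489,.266]); yaw=np.radians(-3.5); X=np.array([np.cos(yaw),np.sin(yaw)]);Y=np.array([-X[1],X[0]])
p=c-.053*X-.168*Y; print(p); rows([*p,.25],176.5)
E
```

```text
[0.4258427  0.10154893]
row [-0.82, -1.38, -16.78] 89.61 | pos [0.4235 0.2699 0.2416] psi 86.11 q7 0.845 f [-0.6  0.1  0.3] w 41.1 t 20.7
```

View pics/w14.png

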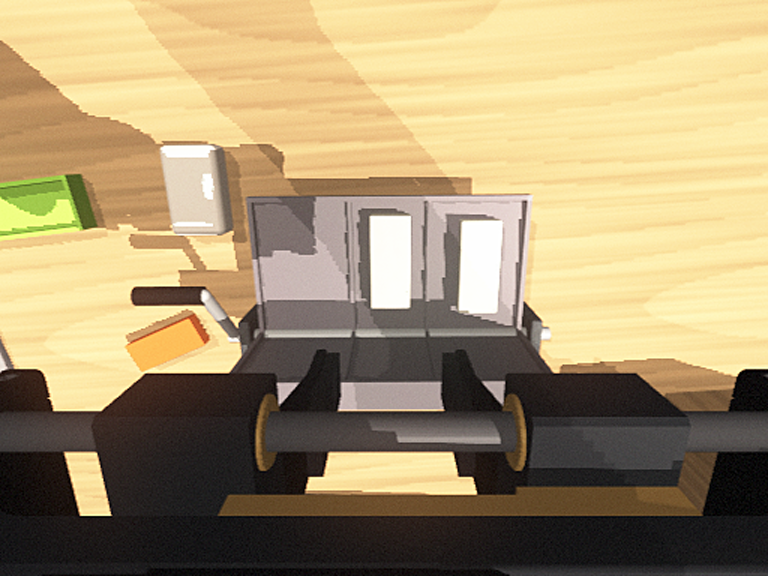

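```bash
python3 - <<'E'
from h import *
for n in ('w14','w13'):
    im,K,T=load(n)
    px={'w14':[[133,296],[203,296]],'w13':[[118,300],[198,300]]}[n]
    print(onplane(K,T,np.array(px)/1.5,.123).round(4))
    px={'w14':[[347,200],[427,197],[353,330],[428,330]],'w13':[[349,195],[434,195],[352,337],[434,337]]}[n]
    print('ribs/corner',onplane(K,T,np.array(px)/1.5,.075).round(4))
E
```

```text
[[0.4243 0.0811 0.123 ]
 [0.4279 0.1324 0.123 ]]
ribs/corner [[0.37   0.24   0.075 ]
 [0.372  0.3036 0.075 ]
 [0.4805 0.2345 0.075 ]
 [0.485  0.2996 0.075 ]]
[[0.4242 0.0803 0.123 ]
 [0.4279 0.1348 0.123 ]]
ribs/corner [[0.3682 0.2396 0.075 ]
 [0.3724 0.3024 0.075 ]
 [0.4811 0.2314 0.075 ]
 [0.4855 0.2983 0.075 ]]
```

Request:
{"name": "servo_tool", "arguments": {
  "plan": [
    [0, -0.3, -2, 8],
    [0, -0.5, -4, 16],
    [0, -0.8, -6, 24],
    [0, -1, -8, 32],
    [0, -1.2, -10, 40],
    [0, -1.4, -12, 48],
    [0, -1.4, -14, 56],
    [0, -1.4, -16, 64],
    [0, -1.4, -16.8, 72],
    [0, -1.4, -16.8, 80],
    [0, -1.4, -16.8, 88],
    [0, -1.4, -16.8, 89.6]
  ],
  "gripper": 0.5
}}

```text
time: 21.9
eef_pos: [0.4254, 0.101, 0.2404]
tool_rot: [0.022, 0.704, -0.023, 0.709]
ft_force: [0.2, -0.5, -1.3]
grip_width: 0.503
```

Request:
{"name": "servo_tool", "arguments": {
  "plan": [
    [0, 0, 0, 0],
    [0, 0, 0, 0],
    [0, 0, 0, 0]
  ]
}}

```text
time: 22.2
eef_pos: [0.4252, 0.101, 0.2401]
tool_rot: [0.021, 0.704, -0.023, 0.709]
ft_force: [-0.2, 0.3, 0.1]
grip_width: 0.499
```

```bash
python3 - <<'E'
from h import *
snap('wrist','w15'); rows([.4258,.1015,.085],176.5)
o=manip.get_obs(); print(Ro.from_quat(o['tool_rot']).as_matrix().round(3))
E
```

```text
row [15.52, 0.08, -0.06] -0.08 | pos [0.4253 0.101  0.2402] psi -3.58 q7 -0.453 f [-0.7  0.1 -0.8] w 43.3 t 22.25
[[ 0.007  0.063  0.998]
 [-0.002  0.998 -0.062]
 [-1.    -0.002  0.007]]
```

View pics/w15.png

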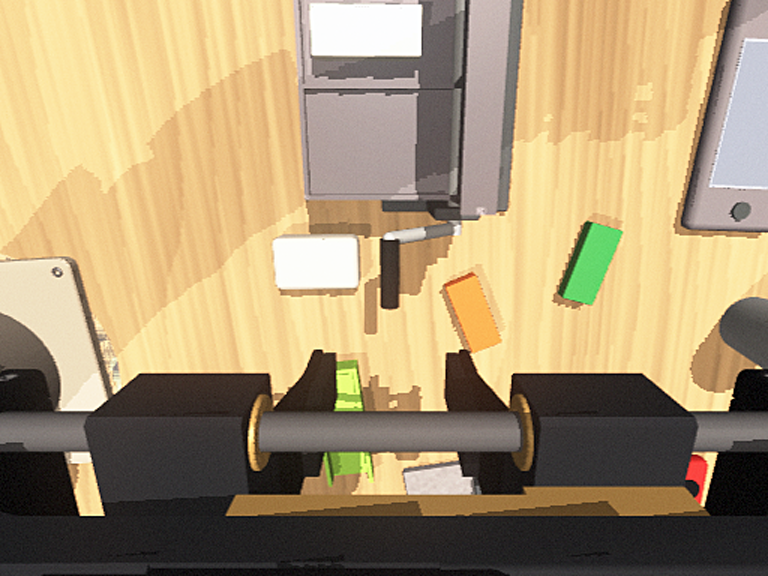

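Request:
{"name": "servo_tool", "arguments": {
  "plan": [
    [4, 0, 0, 0],
    [8, 0, 0, 0],
    [12, 0, 0, 0],
    [14.5, 0, 0, 0],
    [16.2, 0, 0, 0],
    [16.2, 0, 0, 0],
    [16.2, 0, 0, 0]
  ]
}}

```text
time: 22.95
eef_pos: [0.4266, 0.1008, 0.0788]
tool_rot: [0.021, 0.704, -0.023, 0.709]
ft_force: [0.8, -0.4, 0.1]
grip_width: 0.502
```

Request:
{"name": "servo_tool", "arguments": {
  "plan": [
    [0, 0, 0, 0],
    [0, 0, 0, 0],
    [0, 0, 0, 0],
    [0, 0, 0, 0],
    [0, 0, 0, 0],
    [0, 0, 0, 0]
  ],
  "gripper": 0.0
}}

```text
time: 23.55
eef_pos: [0.4255, 0.1009, 0.0789]
tool_rot: [0.021, 0.705, -0.023, 0.708]
ft_force: [-6.6, -0.2, 7.7]
grip_width: 0.151
```

```bash
python3 - <<'E'
from h import *
snap('wrist','w16'); rows([.4258,.1015,.078],176.5)
for a in np.arange(135,19,-5):
    r=np.radians(a); d=75*np.array([np.cos(r)-np.cos(np.radians(135)),np.sin(r)-np.sin(np.radians(135))]); print(a, 'z',d[0].round(1),'x',-d[1].round(1))
E
```

```text
row [0.09, 0.06, 0.02] -0.03 | pos [0.4255 0.1009 0.0789] psi -3.53 q7 -0.4 f [-6.5 -0.3  7.3] w 12.9 t 23.6
135 z 0.0 x -0.0
130 z 4.8 x -4.4
125 z 10.0 x -8.4
120 z 15.5 x -11.9
115 z 21.3 x -14.9
110 z 27.4 x -17.4
105 z 33.6 x -19.4
100 z 40.0 x -20.8
95 z 46.5 x -21.7
90 z 53.0 x -22.0
85 z 59.6 x -21.7
80 z 66.1 x -20.8
75 z 72.4 x -19.4
70 z 78.7 x -17.4
65 z 84.7 x -14.9
60 z 90.5 x -11.9
55 z 96.1 x -8.4
50 z 101.2 x -4.4
45 z 106.1 x 0.0
40 z 110.5 x 4.8
35 z 114.5 x 10.0
30 z 118.0 x 15.5
25 z 121.0 x 21.3
20 z 123.5 x 27.4
```

View pics/w16.png

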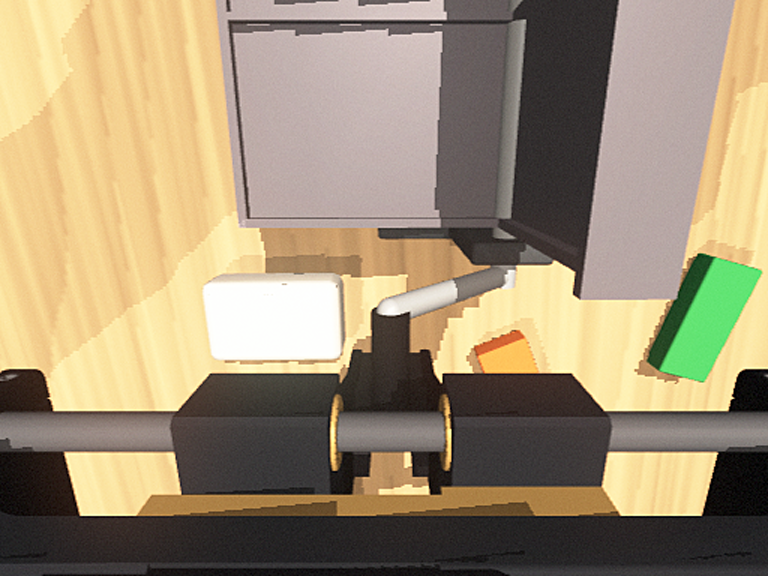

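Request:
{"name": "servo_tool", "arguments": {
  "plan": [
    [-0.2, 0, 0.2, 0],
    [-0.45, 0, 0.5, 0],
    [-0.65, 0, 0.75, 0],
    [-0.85, 0, 1.0, 0],
    [-1.0, 0, 1.25, 0],
    [-1.2, 0, 1.55, 0],
    [-1.35, 0, 1.85, 0],
    [-1.5, 0, 2.15, 0],
    [-1.6, 0, 2.45, 0],
    [-1.75, 0, 2.75, 0],
    [-1.85, 0, 3.05, 0],
    [-1.95, 0, 3.35, 0]
  ]
}}

```text
time: 24.8
eef_pos: [0.4564, 0.0988, 0.0988]
tool_rot: [0.021, 0.707, -0.023, 0.706]
ft_force: [-16.8, -0.7, 15.0]
grip_width: 0.148
```

```bash
python3 - <<'E'
from h import *
rows([.4258,.1015,.078],176.5)
E
```

```text
row [2.08, 0.08, -3.07] -0.01 | pos [0.4564 0.0988 0.0988] psi -3.51 q7 -0.35 f [-16.8  -0.7  15. ] w 12.9 t 24.8
```

Request:
{"name": "servo_tool", "arguments": {
  "plan": [
    [-0.1, 0, 0.25, 0],
    [-0.15, 0, 0.6, 0],
    [-0.2, 0, 0.9, 0],
    [-0.25, 0, 1.25, 0],
    [-0.27, 0, 1.55, 0],
    [-0.3, 0, 1.9, 0],
    [-0.3, 0, 2.2, 0],
    [-0.3, 0, 2.55, 0],
    [-0.27, 0, 2.85, 0],
    [-0.22, 0, 3.2, 0],
    [-0.15, 0, 3.5, 0],
    [-0.08, 0, 3.8, 0]
  ]
}}

```text
time: 26.0
eef_pos: [0.4933, 0.0962, 0.0998]
tool_rot: [0.021, 0.708, -0.023, 0.705]
ft_force: [-9.2, -1.8, 7.8]
grip_width: 0.153
```

```bash
python3 - <<'E'
from h import *
rows([.4258,.1015,.078],176.5)
o=manip.get_obs()['eef_pos'];h=np.array([.4255,.1009,.0789])
E
```

```text
row [2.21, 0.12, -6.76] -0.01 | pos [0.4933 0.0962 0.0998] psi -3.51 q7 -0.288 f [-9.2 -1.8  7.8] w 13.3 t 26.0
```

Request:
{"name": "servo_tool", "arguments": {
  "plan": [
    [0.05, 0, 0.35, 0],
    [0.15, 0, 0.7, 0],
    [0.25, 0, 1.0, 0],
    [0.35, 0, 1.3, 0],
    [0.45, 0, 1.6, 0],
    [0.6, 0, 1.9, 0],
    [0.75, 0, 2.2, 0],
    [0.9, 0, 2.5, 0],
    [1.1, 0, 2.8, 0],
    [1.3, 0, 3.05, 0],
    [1.5, 0, 3.3, 0],
    [1.7, 0, 3.5, 0]
  ]
}}

```text
time: 27.2
eef_pos: [0.5277, 0.0938, 0.083]
tool_rot: [0.02, 0.709, -0.023, 0.705]
ft_force: [-8.2, -0.4, 4.3]
grip_width: 0.15
```

```bash
python3 - <<'E'
from h import *
rows([.4258,.1015,.078],176.5); snap('scene','s17');snap('wrist','w17')
im=cv2.imread('pics/s17.png'); cv2.imwrite('pics/s17c.png',cv2.resize(im[80:300,430:710],None,fx=2.7,fy=2.7))
E
```

```text
row [0.56, 0.15, -10.21] -0.0 | pos [0.5277 0.0938 0.083 ] psi -3.5 q7 -0.229 f [-8.2 -0.4  4.3] w 13.1 t 27.2
```

View pics/s17c.png

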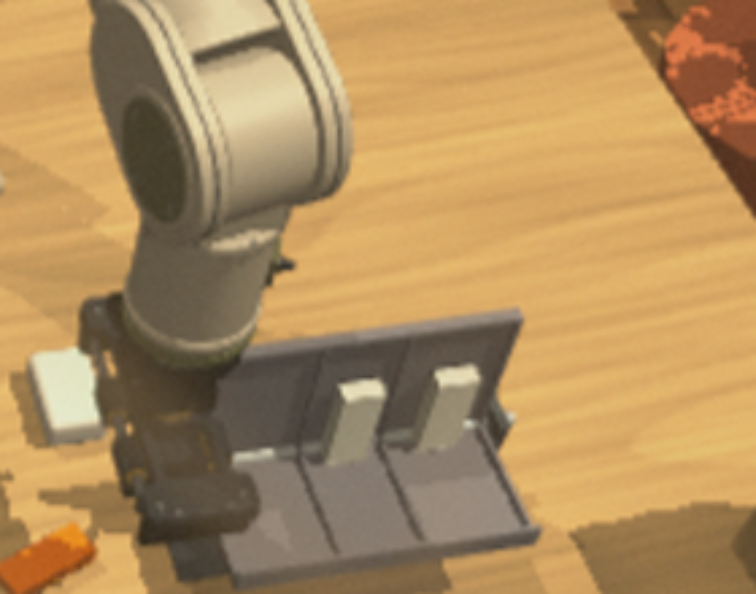

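View pics/w17.png

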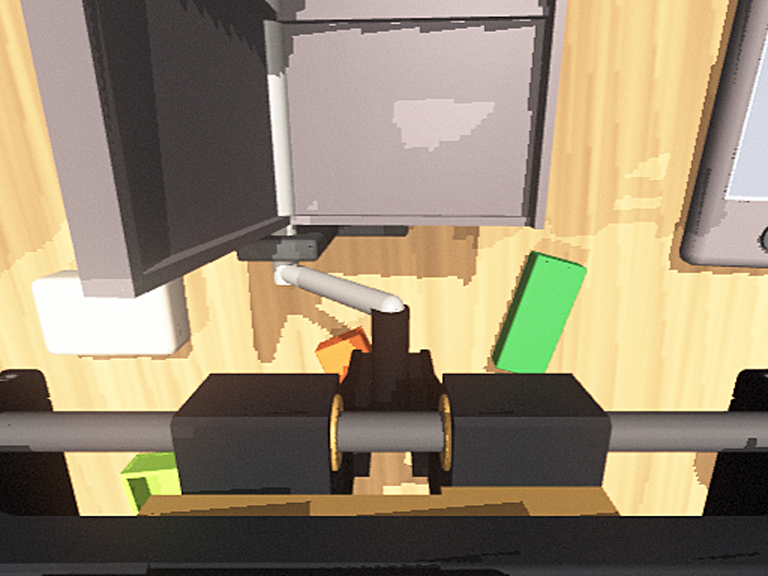

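Request:
{"name": "servo_tool", "arguments": {
  "plan": [
    [0.1, 0, 0.1, 0],
    [0.2, 0, 0.2, 0],
    [0.3, 0, 0.3, 0],
    [0.4, 0, 0.4, 0],
    [0.5, 0, 0.5, 0],
    [0.62, 0, 0.6, 0],
    [0.75, 0, 0.7, 0],
    [0.88, 0, 0.82, 0],
    [1.0, 0, 0.92, 0],
    [1.12, 0, 1.02, 0],
    [1.25, 0, 1.12, 0],
    [1.4, 0, 1.22, 0]
  ]
}}

```text
time: 28.5
eef_pos: [0.5394, 0.0929, 0.0691]
tool_rot: [0.02, 0.709, -0.023, 0.704]
ft_force: [-6.4, -0.6, 5.9]
grip_width: 0.147
```

```bash
python3 - <<'E'
from h import *
rows([.4258,.1015,.078],176.5); snap('scene','s18')
im=cv2.imread('pics/s18.png'); cv2.imwrite('pics/s18c.png',cv2.resize(im[80:300,430:710],None,fx=2.7,fy=2.7))
E
```

```text
row [-0.81, 0.17, -11.4] 0.01 | pos [0.5394 0.0929 0.0691] psi -3.49 q7 -0.206 f [-6.4 -0.6  5.9] w 12.8 t 28.5
```

View pics/s18c.png

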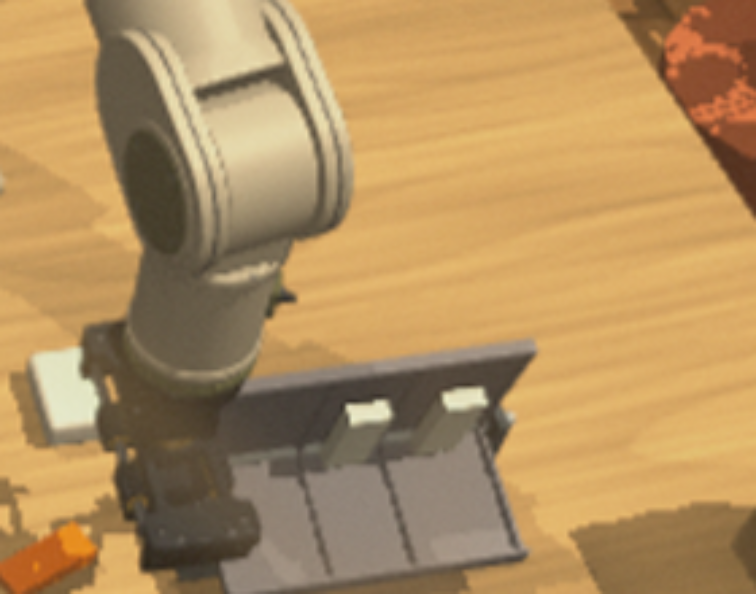

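Request:
{"name": "servo_tool", "arguments": {
  "plan": [
    [0.15, 0, 0.1, 0],
    [0.3, 0, 0.2, 0],
    [0.45, 0, 0.32, 0],
    [0.6, 0, 0.42, 0],
    [0.75, 0, 0.5, 0],
    [0.9, 0, 0.58, 0],
    [1.05, 0, 0.66, 0],
    [1.2, 0, 0.73, 0],
    [1.35, 0, 0.79, 0],
    [1.5, 0, 0.86, 0],
    [1.6, 0, 0.9, 0],
    [1.65, 0, 0.9, 0]
  ]
}}

```text
time: 29.75
eef_pos: [0.5479, 0.0922, 0.0527]
tool_rot: [0.02, 0.71, -0.023, 0.704]
ft_force: [-6.7, 0.6, 7.3]
grip_width: 0.15
```

```bash
python3 - <<'E'
from h import *
rows([.4258,.1015,.078],176.5); snap('scene','s19')
im=cv2.imread('pics/s19.png'); cv2.imwrite('pics/s19c.png',cv2.resize(im[80:300,430:710],None,fx=2.7,fy=2.7))
E
```

```text
row [-2.43, 0.18, -12.27] 0.02 | pos [0.5479 0.0922 0.0527] psi -3.48 q7 -0.187 f [-6.7  0.6  7.3] w 13.0 t 29.75
```

View pics/s19c.png

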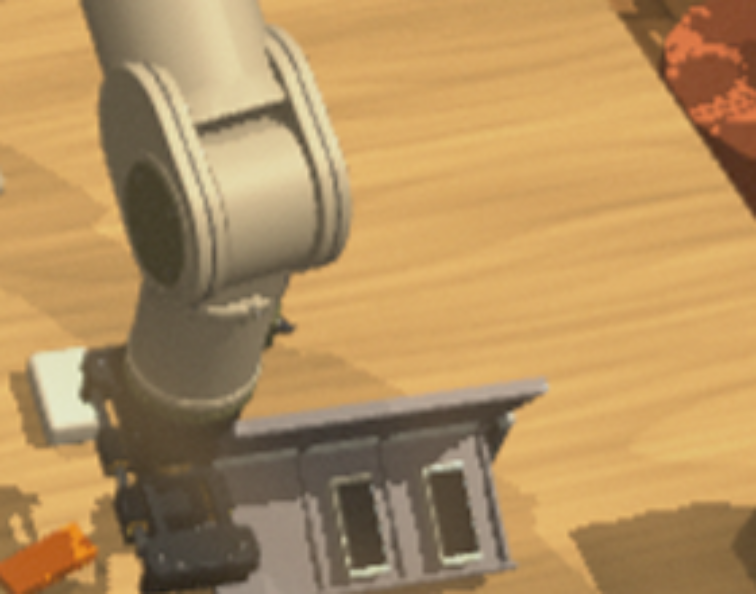

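Request:
{"name": "servo_tool", "arguments": {
  "plan": [
    [-0.2, 0, -0.08, 0],
    [-0.45, 0, -0.17, 0],
    [-0.7, 0, -0.28, 0],
    [-0.95, 0, -0.42, 0],
    [-1.2, 0, -0.56, 0],
    [-1.45, 0, -0.72, 0],
    [-1.7, 0, -0.9, 0],
    [-1.95, 0, -1.08, 0],
    [-2.2, 0, -1.27, 0],
    [-2.43, 0, -1.45, 0],
    [-2.43, 0, -1.45, 0],
    [-2.43, 0, -1.45, 0]
  ]
}}

```text
time: 31.0
eef_pos: [0.5341, 0.0931, 0.0779]
tool_rot: [0.02, 0.709, -0.023, 0.704]
ft_force: [0.6, -1.4, -0.4]
grip_width: 0.149
```

Request:
{"name": "servo_tool", "arguments": {
  "plan": [
    [0, 0, 0, 0],
    [0, 0, 0, 0],
    [0, 0, 0, 0],
    [0, 0, 0, 0]
  ],
  "gripper": 0.5
}}

```text
time: 31.4
eef_pos: [0.534, 0.0931, 0.078]
tool_rot: [0.02, 0.71, -0.023, 0.704]
ft_force: [0.1, 0.2, 0.3]
grip_width: 0.422
```

Request:
{"name": "servo_tool", "arguments": {
  "plan": [
    [-2, 0, 0, 0],
    [-6, 0, 0, 0],
    [-11, 0, 0, 0],
    [-16, 0, 0, 0],
    [-18, 0, 0, 0],
    [-18, 0, 0, 0],
    [-18, 0, 0, 0]
  ]
}}

```text
time: 32.1
eef_pos: [0.5353, 0.0937, 0.2577]
tool_rot: [0.02, 0.71, -0.023, 0.704]
ft_force: [-0.2, 0.1, -0.4]
grip_width: 0.504
```

```bash
python3 - <<'E'
from h import *
rows([.55,.266,.25],86.5); snap('scene','s20'); snap('top','t20'); snap('wrist','w20')
im=cv2.imread('pics/s20.png'); cv2.imwrite('pics/s20c.png',cv2.resize(im[80:300,430:710],None,fx=2.7,fy=2.7))
E
```

```text
row [0.7, 17.29, 0.42] -89.98 | pos [0.5353 0.0937 0.2577] psi -3.48 q7 -0.269 f [-0.2  0.1 -0.4] w 43.8 t 32.1
```

View pics/s20c.png

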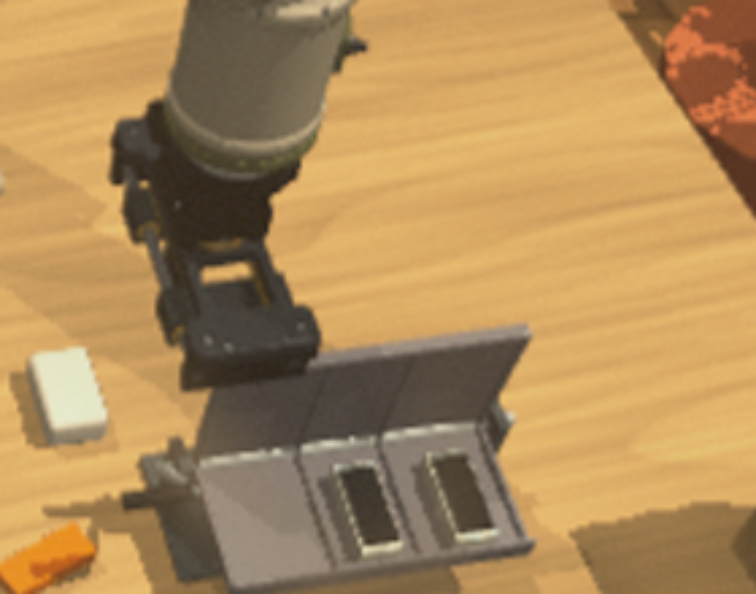

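View pics/w20.png

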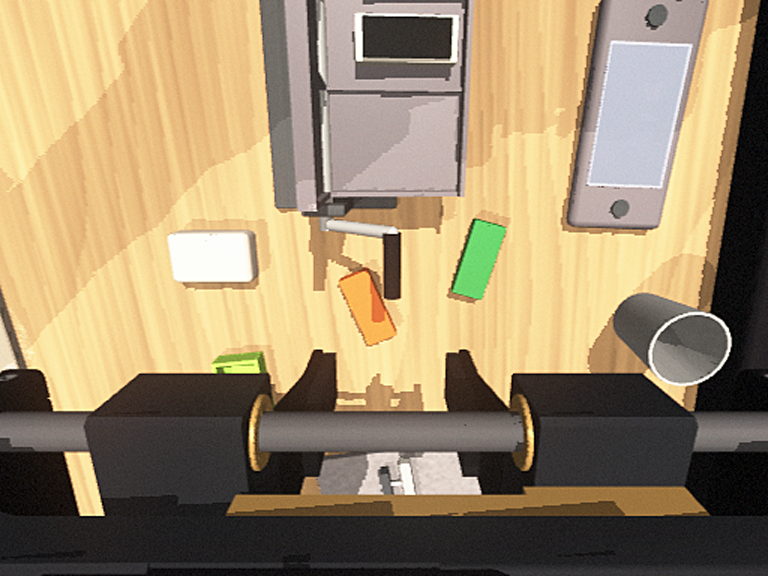

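```bash
python3 - <<'E'
from h import *
im,K,T=load('w20')
g=onplane(K,T,np.array([[357,12],[459,12],[459,63],[355,63]])/1.5,.088);print('A corners',g.round(4).tolist(),g.mean(0).round(4))
print('leaf2 far lip', onplane(K,T,np.array([[463,190],[462,90]])/1.5,.08).round(4))
im,K,T=load('s20')
def s(p): return (np.array(p)/2.7+[430,80])/1.5
A=onplane(K,T,s([[333,470],[363,462],[402,548],[355,555]]),.088);B=onplane(K,T,s([[427,455],[462,450],[498,533],[462,540]]),.088)
print('scene A',A.round(4).tolist(),A.mean(0)); print('B',B.round(4).tolist(),B.mean(0))
im=cv2.imread('pics/t20.png'); cv2.imwrite('pics/t20c.png',cv2.resize(im[270:430,90:300],None,fx=3.6,fy=3.6))
E
```

```text
A corners [[0.5212, 0.2788, 0.088], [0.5934, 0.2742, 0.088], [0.5929, 0.2417, 0.088], [0.517, 0.2465, 0.088]] [0.5561 0.2603 0.088 ]
leaf2 far lip [[0.5959 0.1507 0.08  ]
 [0.596  0.2246 0.08  ]]
scene A [[0.5269, 0.2468, 0.088], [0.5252, 0.2712, 0.088], [0.6038, 0.2697, 0.088], [0.6015, 0.2345, 0.088]] [0.56437253 0.25553984 0.088     ]
B [[0.5303, 0.32, 0.088], [0.5321, 0.3472, 0.088], [0.6077, 0.3424, 0.088], [0.6074, 0.3146, 0.088]] [0.56937095 0.33105664 0.088     ]
```

View pics/t20c.png

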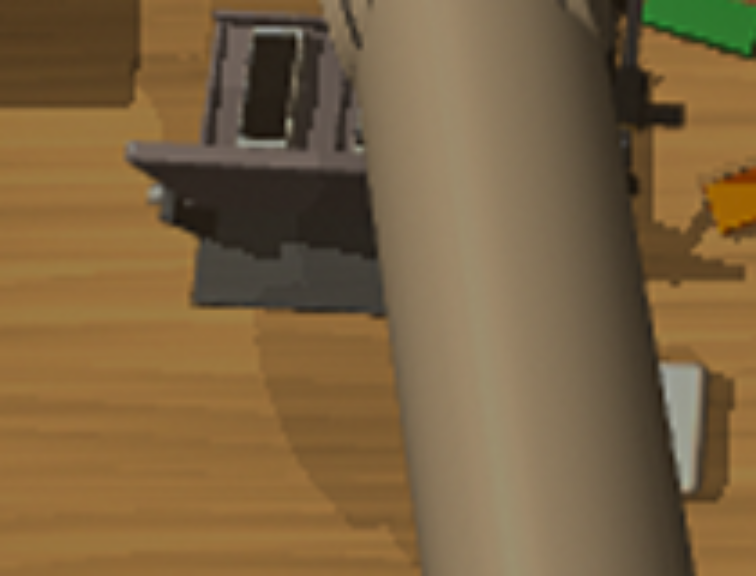

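Request:
{"name": "servo_tool", "arguments": {
  "plan": [
    [0, 2, 0.3, -8],
    [0, 4, 0.7, -16],
    [0, 6, 1, -24],
    [0, 9, 1.3, -32],
    [0, 12, 1.6, -40],
    [0, 15, 1.9, -48],
    [0, 18, 2.2, -56],
    [0, 21, 2.5, -64],
    [0, 23, 2.7, -72],
    [0, 24, 2.7, -80],
    [0, 24, 2.7, -88],
    [0, 24, 2.7, -90]
  ]
}}

```text
time: 33.45
eef_pos: [0.5758, 0.3317, 0.2534]
tool_rot: [-0.484, 0.518, 0.488, 0.509]
ft_force: [0.5, -0.2, 0.7]
grip_width: 0.501
```

Request:
{"name": "servo_tool", "arguments": {
  "plan": [
    [0, 0, 0, 0],
    [0, 0, 0, 0],
    [0, 0, 0, 0]
  ]
}}

```text
time: 33.75
eef_pos: [0.5756, 0.3316, 0.2528]
tool_rot: [-0.484, 0.519, 0.487, 0.509]
ft_force: [0.0, -0.3, -0.4]
grip_width: 0.499
```

```bash
python3 - <<'E'
from h import *
rows([.563,.333,.049],86.5); snap('wrist','w21')
E
```

```text
row [20.39, 1.01, 0.21] 0.29 | pos [0.5756 0.3316 0.2528] psi 86.79 q7 0.969 f [ 0.  -0.3 -0.4] w 43.4 t 33.75
```

View pics/w21.png

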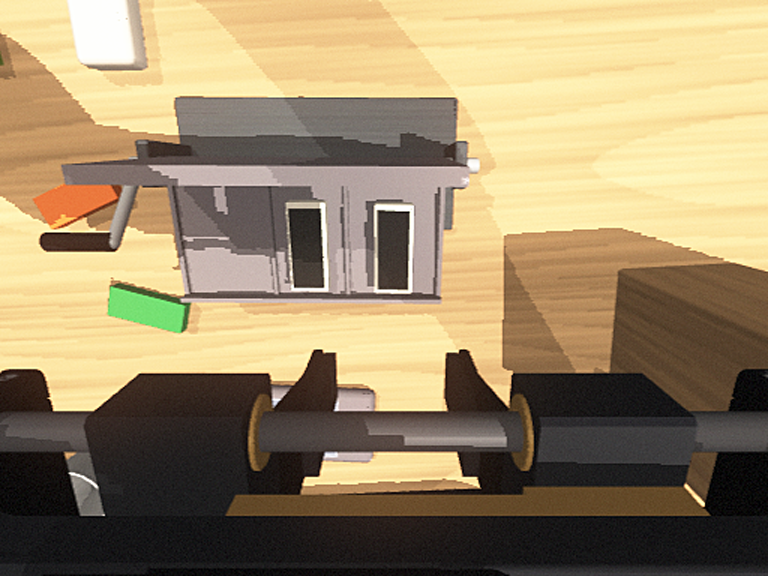

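```bash
python3 - <<'E'
from h import *
im,K,T=load('w21'); f=lambda p:np.array(p)/1.5
for n,c in (('A',[[287,204],[326,203],[328,290],[290,291]]),('B',[[374,204],[414,203],[413,292],[376,292]])):
    g=onplane(K,T,f(c),.088);print(n,g[:,:2].round(4).tolist(),g.mean(0).round(4))
E
```

```text
A [[0.5184, 0.2518], [0.5194, 0.2829], [0.5906, 0.2776], [0.5897, 0.2457]] [0.5545 0.2645 0.088 ]
B [[0.5223, 0.3209], [0.5233, 0.3525], [0.5962, 0.3487], [0.5945, 0.3177]] [0.5591 0.335  0.088 ]
```

Request:
{"name": "servo_tool", "arguments": {
  "plan": [
    [0, 1.1, 0.3, 0.3],
    [4, 1.1, 0.3, 0.3],
    [8, 1.1, 0.3, 0.3],
    [12, 1.1, 0.3, 0.3],
    [16, 1.1, 0.3, 0.3],
    [18.5, 1.1, 0.3, 0.3],
    [20.3, 1.1, 0.3, 0.3],
    [20.3, 1.1, 0.3, 0.3],
    [20.3, 1.1, 0.3, 0.3]
  ],
  "gripper": 0.5
}}

```text
time: 34.7
eef_pos: [0.562, 0.3345, 0.0509]
tool_rot: [-0.483, 0.52, 0.486, 0.51]
ft_force: [-0.2, 0.5, 1.1]
grip_width: 0.501
```

```bash
python3 - <<'E'
from h import *
rows([.562,.334,.048],86.5); snap('wrist','w22'); snap('scene','s22')
im=cv2.imread('pics/s22.png'); cv2.imwrite('pics/s22c.png',cv2.resize(im[80:300,430:710],None,fx=2.7,fy=2.7))
E
```

```text
row [0.29, -0.01, -0.04] 0.0 | pos [0.562  0.3345 0.0509] psi 86.5 q7 0.96 f [-0.2  0.5  1.1] w 43.6 t 34.7
```

View pics/w22.png

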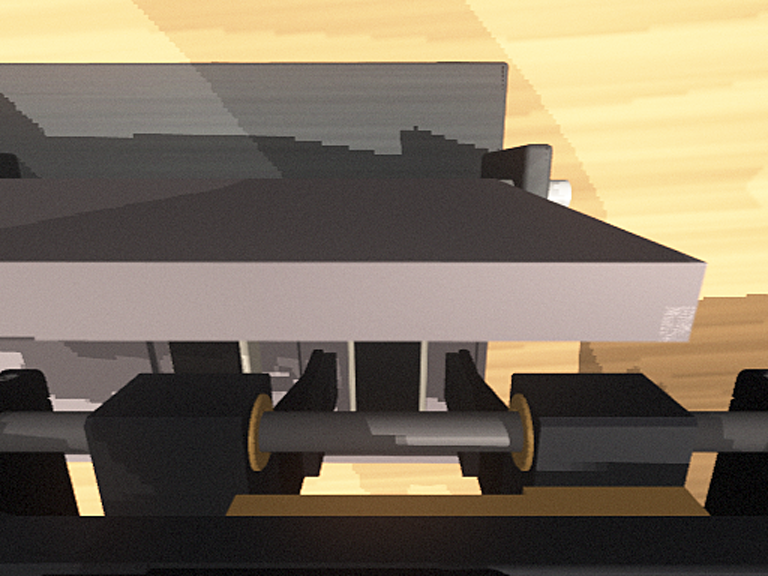

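View pics/s22c.png

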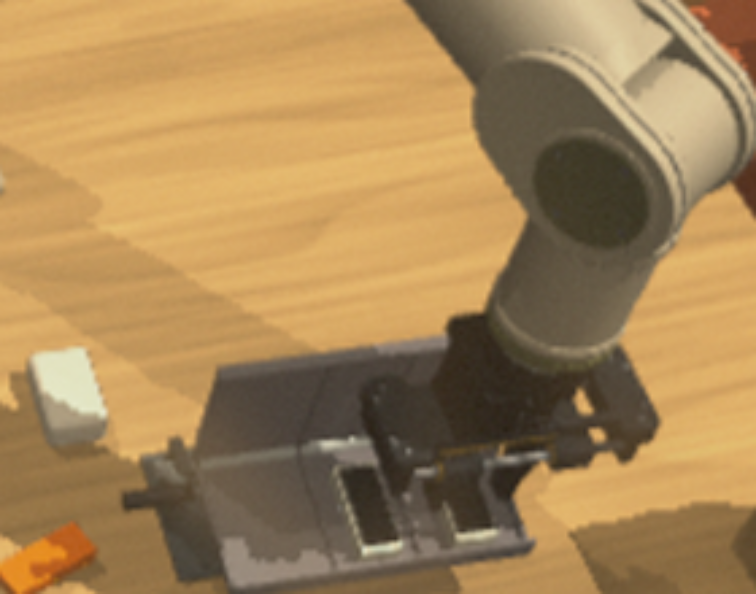

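Straddling foot B with clearance to leaf 1. Close and lift.

Request:
{"name": "servo_tool", "arguments": {
  "plan": [
    [0.3, 0, 0, 0],
    [0.3, 0, 0, 0],
    [0.3, 0, 0, 0],
    [0.3, 0, 0, 0],
    [0.3, 0, 0, 0],
    [0.3, 0, 0, 0]
  ],
  "gripper": 0.2
}}

```text
time: 35.4
eef_pos: [0.5632, 0.3348, 0.0495]
tool_rot: [-0.483, 0.519, 0.486, 0.511]
ft_force: [-0.0, -1.6, 5.7]
grip_width: 0.324
```

Request:
{"name": "servo_tool", "arguments": {
  "plan": [
    [-1, 0, 0, 0],
    [-4, 0, 0, 0],
    [-8, 0, 0, 0],
    [-12, 0, 0, 0],
    [-16, 0, 0, 0],
    [-16, 0, 0, 0]
  ]
}}

```text
time: 36.0
eef_pos: [0.5672, 0.3368, 0.2167]
tool_rot: [-0.483, 0.515, 0.485, 0.515]
ft_force: [-0.1, 0.6, -1.3]
grip_width: 0.326
```

```bash
python3 - <<'E'
from h import *
def jig(x,y,yaw=5.6,c=(.5925,-.2535)):
    a=np.radians(yaw); return np.array([c[0]+x*np.cos(a)-y*np.sin(a),c[1]+x*np.sin(a)+y*np.cos(a)])
for y in (0,.068): print(jig(0,y))
rows([*jig(0,0),.15],95.6); snap('wrist','w23'); rows([*jig(0,0),.15],95.6)
E
```

```text
[ 0.5925 -0.2535]
[ 0.58586436 -0.18582454]
row [6.57, -6.17, -58.77] -9.12 | pos [0.5672 0.3368 0.2167] psi 86.48 q7 0.95 f [-0.1  0.6 -1.3] w 28.3 t 36.0
row [6.35, -6.29, -58.69] -9.12 | pos [0.5661 0.3362 0.2132] psi 86.48 q7 0.95 f [ 0.2 -0.1 -0.8] w 28.2 t 36.05
```

View pics/w23.png

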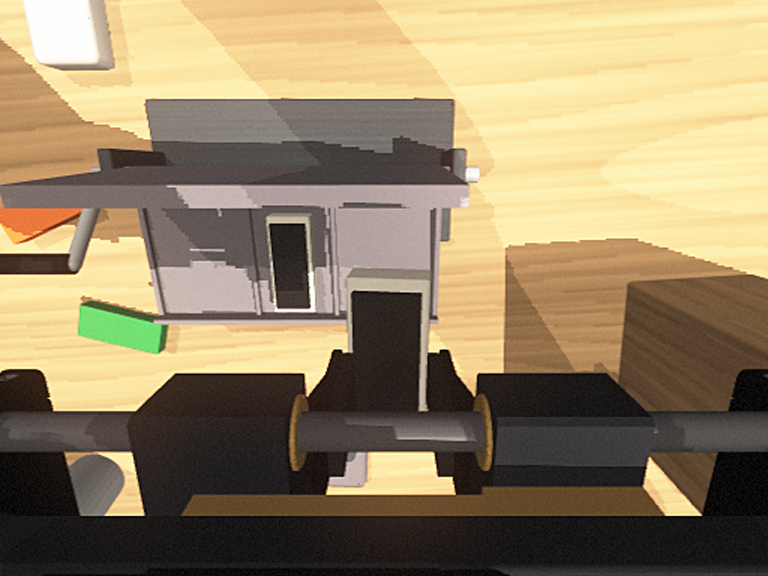

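```bash
python3 - <<'E'
from h import *
rows([.5635,.3355,.050],86.5)
E
```

```text
row [16.32, 0.17, -0.07] -0.02 | pos [0.5661 0.3362 0.2132] psi 86.48 q7 0.95 f [ 0.2 -0.1 -0.8] w 28.2 t 36.05
```

Request:
{"name": "servo_tool", "arguments": {
  "plan": [
    [4, 0.2, 0, 0],
    [8, 0.2, 0, 0],
    [12, 0.2, 0, 0],
    [14.5, 0.2, 0, 0],
    [15.8, 0.2, 0, 0],
    [16.2, 0.2, 0, 0],
    [16.2, 0.2, 0, 0],
    [16.2, 0.2, 0, 0]
  ]
}}

```text
time: 36.85
eef_pos: [0.5641, 0.3368, 0.0527]
tool_rot: [-0.483, 0.516, 0.485, 0.514]
ft_force: [-0.3, -0.4, 0.2]
grip_width: 0.326
```

Request:
{"name": "servo_tool", "arguments": {
  "plan": [
    [0, 0, 0, 0],
    [0, 0, 0, 0],
    [0, 0, 0, 0],
    [0, 0, 0, 0]
  ],
  "gripper": 0.5
}}

```text
time: 37.25
eef_pos: [0.5642, 0.3369, 0.053]
tool_rot: [-0.483, 0.516, 0.485, 0.514]
ft_force: [-0.0, -0.5, -0.1]
grip_width: 0.488
```

Request:
{"name": "servo_tool", "arguments": {
  "plan": [
    [0.3, 0, 0, 0],
    [0.6, 0, 0, 0],
    [0.9, 0, 0, 0],
    [0.9, 0, 0, 0],
    [0.9, 0, 0, 0]
  ]
}}

```text
time: 37.75
eef_pos: [0.5641, 0.3368, 0.0438]
tool_rot: [-0.483, 0.516, 0.485, 0.514]
ft_force: [0.1, -0.6, 0.0]
grip_width: 0.498
```

Request:
{"name": "servo_tool", "arguments": {
  "plan": [
    [0, 0, 0, 0],
    [0, 0, 0, 0],
    [0, 0, 0, 0],
    [0, 0, 0, 0],
    [0, 0, 0, 0]
  ],
  "gripper": 0.2
}}

```text
time: 38.25
eef_pos: [0.5641, 0.3368, 0.0439]
tool_rot: [-0.483, 0.516, 0.485, 0.514]
ft_force: [-0.7, 0.3, 0.6]
grip_width: 0.357
```

Request:
{"name": "servo_tool", "arguments": {
  "plan": [
    [0, 0, 0, 0],
    [0, 0, 0, 0],
    [0, 0, 0, 0],
    [0.2, 0, 0, 0],
    [0.4, 0, 0, 0],
    [0.4, 0, 0, 0],
    [0.4, 0, 0, 0]
  ],
  "gripper": 0.5
}}

```text
time: 38.95
eef_pos: [0.5641, 0.3368, 0.0398]
tool_rot: [-0.483, 0.516, 0.485, 0.514]
ft_force: [-0.1, 0.0, -0.2]
grip_width: 0.5
```

Request:
{"name": "servo_tool", "arguments": {
  "plan": [
    [0, 0, 0, 0],
    [0, 0, 0, 0],
    [0, 0, 0, 0],
    [0, 0, 0, 0],
    [0, 0, 0, 0]
  ],
  "gripper": 0.2
}}

```text
time: 39.45
eef_pos: [0.5641, 0.3368, 0.0398]
tool_rot: [-0.483, 0.516, 0.485, 0.514]
ft_force: [0.3, -0.9, -0.5]
grip_width: 0.364
```

Request:
{"name": "servo_tool", "arguments": {
  "plan": [
    [-1, 0, 0, 0],
    [-4, 0, 0, 0],
    [-8, 0, 0, 0],
    [-12, 0, 0, 0],
    [-17, 0, 0, 0],
    [-17, 0, 0, 0]
  ]
}}

```text
time: 40.05
eef_pos: [0.5676, 0.3382, 0.2188]
tool_rot: [-0.484, 0.512, 0.485, 0.519]
ft_force: [-0.1, 0.4, -1.1]
grip_width: 0.361
```

```bash
python3 - <<'E'
from h import *
rows([.5925,-.2535,.15],95.6); snap('wrist','w24'); rows([.5925,-.2535,.15],95.6)
E
```

```text
row [6.45, -6.1, -58.96] -9.14 | pos [0.5676 0.3382 0.2188] psi 86.46 q7 0.948 f [-0.1  0.4 -1.1] w 31.4 t 40.05
row [6.2, -6.22, -58.87] -9.13 | pos [0.5665 0.3376 0.2148] psi 86.47 q7 0.948 f [ 0.1  0.1 -1.4] w 31.6 t 40.1
```

View pics/w24.png

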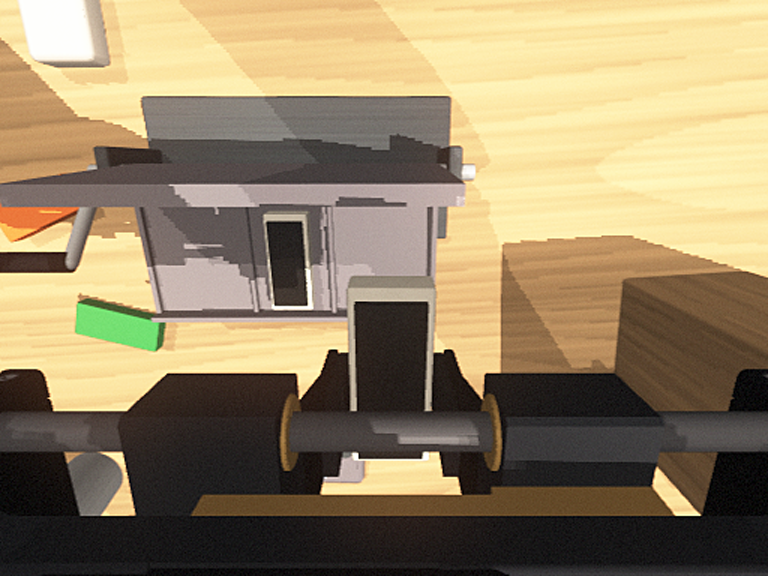

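```bash
python3 - <<'E'
from h import *
im,K,T=load('w24'); im2=cv2.resize(im[180:320,210:310,::-1],None,fx=6,fy=4.2,interpolation=cv2.INTER_CUBIC); cv2.imwrite('pics/c24.png',im2)
for v in (277,290,300): print(v,onplane(K,T,[[391/1.5,v/1.5]],.2148+.048).round(4))
E
```

```text
277 [[0.5244 0.3411 0.2628]]
290 [[0.5291 0.3408 0.2628]]
300 [[0.5327 0.3406 0.2628]]
```

View pics/c24.png

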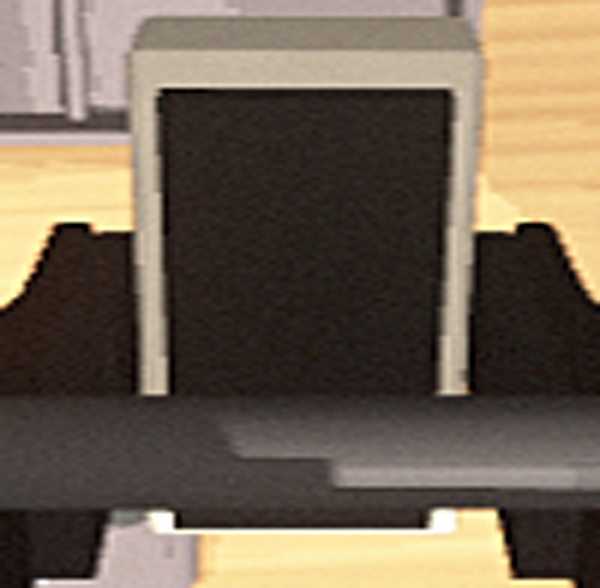

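```bash
python3 - <<'E'
from h import *
im,K,T=load('w24')
for h in (.040,.044,.048): print(h,onplane(K,T,[[260.5,191.5],[260.5,306.2]],.2148+h).round(4).tolist())
E
```

```text
0.04 [[0.5303, 0.3407, 0.2548], [0.6046, 0.3361, 0.2548]]
0.044 [[0.5292, 0.3408, 0.2588], [0.6016, 0.3363, 0.2588]]
0.048 [[0.5281, 0.3408, 0.2628], [0.5986, 0.3364, 0.2628]]
```

Request:
{"name": "servo_tool", "arguments": {
  "plan": [
    [0, 0, -4.5, 0],
    [0, -0.5, -9, 0],
    [0, -1, -13.5, -2],
    [0, -1.5, -18, -4],
    [0, -2, -22.5, -6],
    [0, -2.5, -27, -9.1],
    [0, -3, -31.5, -9.1],
    [0, -3.5, -36, -9.1],
    [0, -4, -40.5, -9.1],
    [0, -4.5, -45, -9.1],
    [0, -5.2, -49.5, -9.1],
    [0, -6.2, -54, -9.1]
  ]
}}

```text
time: 41.3
eef_pos: [0.5944, -0.2069, 0.2119]
tool_rot: [-0.523, 0.473, 0.524, 0.477]
ft_force: [1.0, -0.3, -0.6]
grip_width: 0.363
```

Request:
{"name": "servo_tool", "arguments": {
  "plan": [
    [0, 0, -2, 0],
    [0, 0, -4, 0],
    [0, 0, -4.8, 0],
    [0, 0, -4.8, 0],
    [0, 0, -4.8, 0]
  ]
}}

```text
time: 41.8
eef_pos: [0.5992, -0.2533, 0.2113]
tool_rot: [-0.523, 0.473, 0.525, 0.477]
ft_force: [0.5, 0.6, 0.2]
grip_width: 0.362
```

```bash
python3 - <<'E'
from h import *
rows([.5925,-.2535,.06],95.6); snap('wrist','w25'); snap('top','t25')
E
```

```text
row [15.13, 0.7, -0.05] 0.03 | pos [ 0.5992 -0.2533  0.2113] psi 95.63 q7 2.125 f [0.5 0.6 0.2] w 31.5 t 41.8
```

View pics/w25.png

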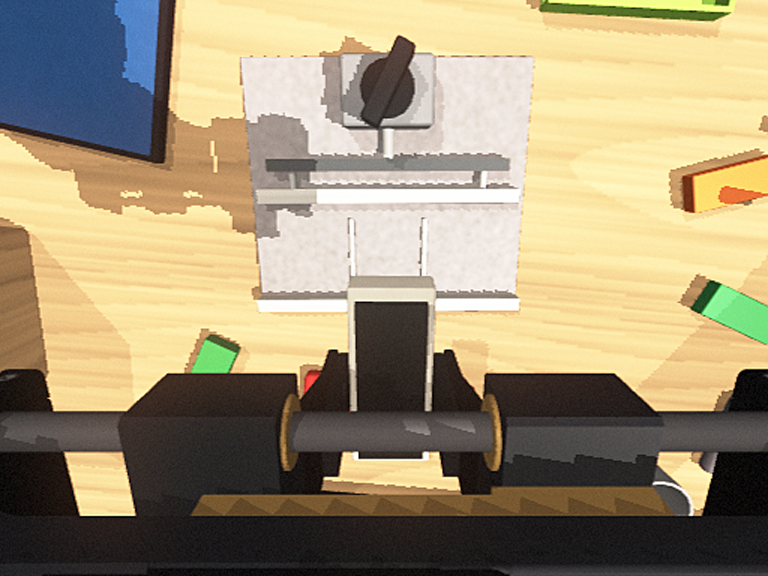

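```bash
python3 - <<'E'
from h import *
im,K,T=load('w25'); cv2.imwrite('pics/c25.png',cv2.resize(im[115:215,160:355,::-1],None,fx=4,fy=5.5,interpolation=cv2.INTER_CUBIC))
f=lambda p:np.array(p)/1.5
ax=np.array([np.cos(np.radians(5.6)),np.sin(np.radians(5.6))])
for z in (.024,.034):
    g=onplane(K,T,f([[257,299],[519,297],[257,203],[519,202]]),z)[:,:2]
    print(z,g.round(4).tolist(), 'gap',((g[:2].mean(0)-g[2:].mean(0))@ax).round(4),'width',np.linalg.norm(g[0]-g[1]).round(4), np.linalg.norm(g[2]-g[3]).round(4))
g=onplane(K,T,f([[241,57],[534,57]]),.01)[:,:2];print('plate',g.round(4),np.linalg.norm(g[0]-g[1]))
g=onplane(K,T,f([[351,218],[424,218]]),.015)[:,:2];print('ribs',g.round(4),np.linalg.norm(g[0]-g[1]))
E
```

```text
0.024 [[0.6456, -0.3671], [0.6212, -0.1336], [0.5611, -0.3679], [0.5388, -0.1489]] gap 0.0838 width 0.2347 0.2201
0.034 [[0.6423, -0.3643], [0.6185, -0.137], [0.56, -0.3651], [0.5383, -0.1519]] gap 0.0816 width 0.2286 0.2144
plate [[ 0.4498 -0.3856]
 [ 0.4266 -0.1536]] 0.233189120693076
ribs [[ 0.567  -0.2892]
 [ 0.5608 -0.2261]] 0.0634268635307575
```

View pics/c25.png

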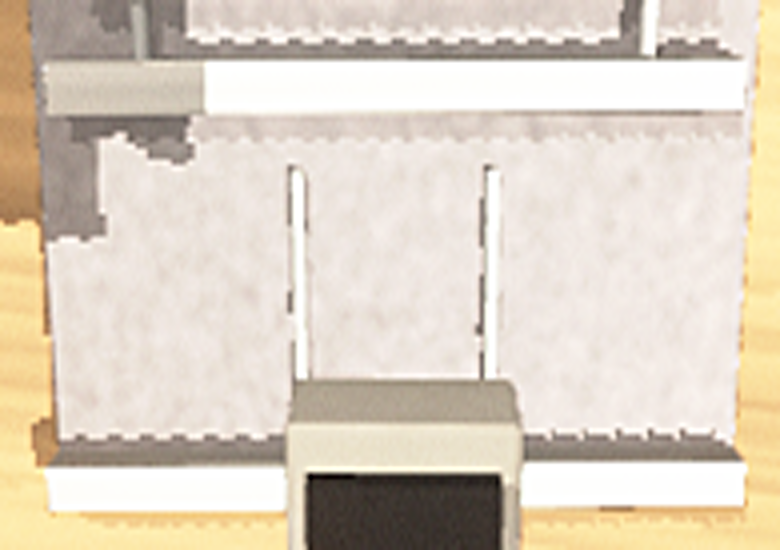

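Request:
{"name": "servo_tool", "arguments": {
  "plan": [
    [3, 0.6, -0.1, 0],
    [7, 0.6, -0.1, 0],
    [11, 0.6, -0.1, 0],
    [15, 0.6, -0.1, 0],
    [17.5, 0.6, -0.1, 0],
    [17.5, 0.6, -0.1, 0],
    [17.5, 0.6, -0.1, 0]
  ]
}}

```text
time: 42.6
eef_pos: [0.5944, -0.2528, 0.0375]
tool_rot: [-0.524, 0.472, 0.525, 0.477]
ft_force: [0.6, -0.7, 0.2]
grip_width: 0.364
```

```bash
python3 - <<'E'
from h import *
rows([.5935,-.254,-.012],95.6); snap('wrist','w26'); snap('scene','s26')
im=cv2.imread('pics/s26.png'); cv2.imwrite('pics/s26c.png',cv2.resize(im[220:430,200:440],None,fx=3,fy=2.8))
E
```

```text
row [4.95, 0.12, -0.14] 0.14 | pos [ 0.5944 -0.2528  0.0375] psi 95.74 q7 2.173 f [ 0.6 -0.7  0.2] w 31.7 t 42.6
```

View pics/w26.png

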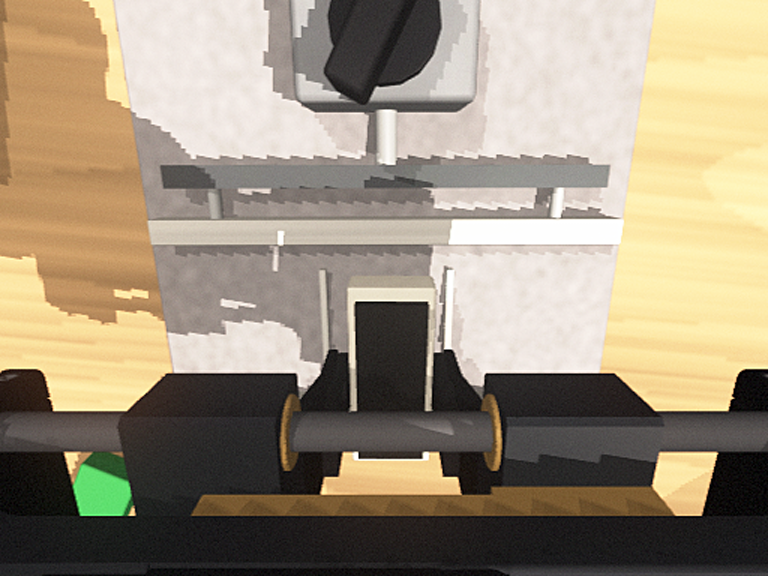

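View pics/s26c.png

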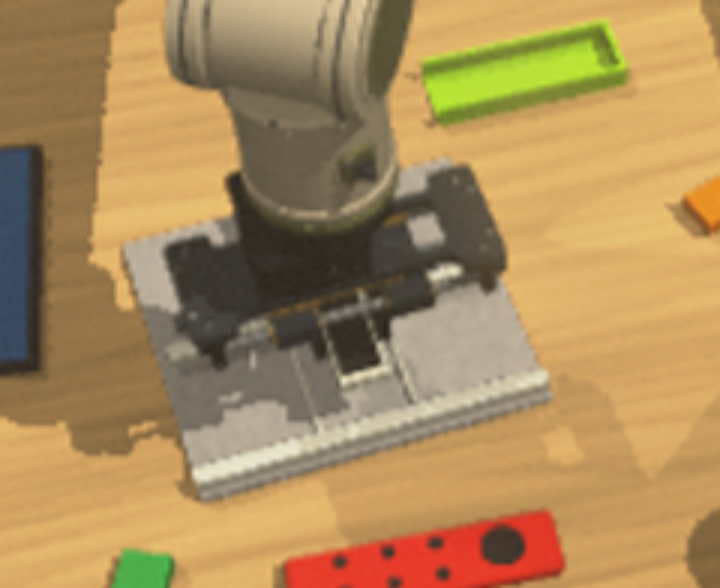

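Request:
{"name": "servo_tool", "arguments": {
  "plan": [
    [1.5, 0.1, -0.1, 0],
    [3, 0.1, -0.1, 0],
    [4, 0.1, -0.1, 0],
    [4.5, 0.1, -0.1, 0],
    [4.7, 0.1, -0.1, 0],
    [4.7, 0.1, -0.1, 0],
    [4.7, 0.1, -0.1, 0]
  ]
}}

```text
time: 43.4
eef_pos: [0.595, -0.2546, -0.0078]
tool_rot: [0.525, -0.472, -0.524, -0.477]
ft_force: [0.1, 0.4, -0.5]
grip_width: 0.365
```

```bash
python3 - <<'E'
from h import *
rows([.5935,-.254,-.015],95.6); snap('wrist','w27')
im,K,T=load('w27'); cv2.imwrite('pics/c27.png',cv2.resize(im[130:260,150:370,::-1],None,fx=3.5,fy=4.2,interpolation=cv2.INTER_CUBIC))
E
```

```text
row [0.72, 0.14, 0.07] 0.11 | pos [ 0.595  -0.2546 -0.0078] psi 95.71 q7 2.192 f [ 0.1  0.4 -0.5] w 31.8 t 43.4
```

View pics/c27.png

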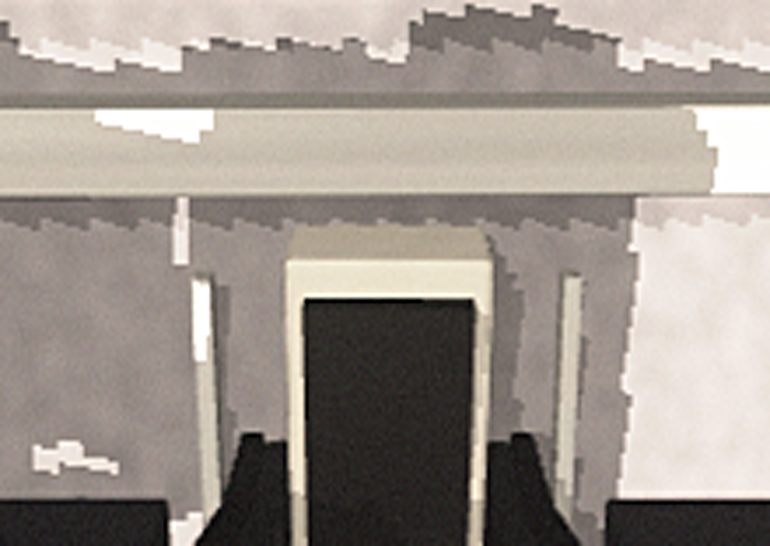

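```bash
python3 - <<'E'
from h import *
im,K,T=load('w27')
f=lambda p:np.array(p)/[3.5,4.2]+[150,130]-.4
for zt in (.032,.036): print(zt,onplane(K,T,f([[390,262]]),zt).round(4))
print('jaw',onplane(K,T,f([[390,193]]),.024).round(4), 'ribs ends',onplane(K,T,f([[203,277],[571,275]]),.015).round(4))
E
```

```text
0.032 [[ 0.557  -0.2579  0.032 ]]
0.036 [[ 0.5559 -0.2581  0.036 ]]
jaw [[ 0.5498 -0.2586  0.024 ]] ribs ends [[ 0.5671 -0.289   0.015 ]
 [ 0.5606 -0.2263  0.015 ]]
```

Request:
{"name": "servo_tool", "arguments": {
  "plan": [
    [0, 0.2, 0, 0],
    [0.2, 0.2, 0, 0],
    [0.4, 0.2, 0, 0],
    [0.6, 0.2, 0, 0],
    [0.6, 0.2, 0, 0]
  ]
}}

```text
time: 43.95
eef_pos: [0.5929, -0.2549, -0.0135]
tool_rot: [0.524, -0.472, -0.524, -0.477]
ft_force: [-3.3, 0.1, 5.2]
grip_width: 0.366
```

Request:
{"name": "servo_tool", "arguments": {
  "plan": [
    [0.1, 0, 0, 0],
    [0.2, 0, 0, 0],
    [0.2, 0, 0, 0],
    [0.2, 0, 0, 0]
  ]
}}

```text
time: 44.35
eef_pos: [0.5927, -0.2551, -0.0149]
tool_rot: [0.524, -0.472, -0.524, -0.477]
ft_force: [-4.5, 1.8, 7.9]
grip_width: 0.362
```

```bash
python3 - <<'E'
from h import *
rows([.5935,-.254,-.015],95.6)
E
```

```text
row [0.01, -0.09, 0.1] 0.08 | pos [ 0.5927 -0.2551 -0.0149] psi 95.68 q7 2.196 f [-4.5  1.8  7.9] w 31.5 t 44.35
```

Request:
{"name": "servo_tool", "arguments": {
  "plan": [
    [0, 0, 0, 0],
    [0, 0, 0, 0],
    [0, 0, 0, 0]
  ],
  "gripper": 0.46
}}

```text
time: 44.65
eef_pos: [0.5928, -0.255, -0.0151]
tool_rot: [0.524, -0.472, -0.524, -0.477]
ft_force: [-0.2, -0.7, -0.2]
grip_width: 0.451
```

Request:
{"name": "servo_tool", "arguments": {
  "plan": [
    [-1, 0, 0, 0],
    [-4, 0, 0, 0],
    [-8, 0, 0, 0],
    [-13, 0, 0, 0],
    [-18, 0, 0, 0],
    [-23, 0, 0, 0],
    [-23, 0, 0, 0],
    [-23, 0, 0, 0]
  ]
}}

```text
time: 45.45
eef_pos: [0.5921, -0.2566, 0.2167]
tool_rot: [0.525, -0.471, -0.523, -0.478]
ft_force: [-0.1, 0.6, -1.2]
grip_width: 0.457
```

```bash
python3 - <<'E'
from h import *
snap('wrist','w28'); rows([.557,.2625,.24],86.5)
im,K,T=load('w28'); cv2.imwrite('pics/c28.png',cv2.resize(im[20:230,150:370,::-1],None,fx=3.2,fy=2.8,interpolation=cv2.INTER_CUBIC))
E
```

```text
row [-2.24, -1.73, 51.96] 9.19 | pos [ 0.5914 -0.2562  0.2149] psi 95.69 q7 2.133 f [ 0.2 -0.  -0.2] w 39.9 t 45.5
```

View pics/c28.png

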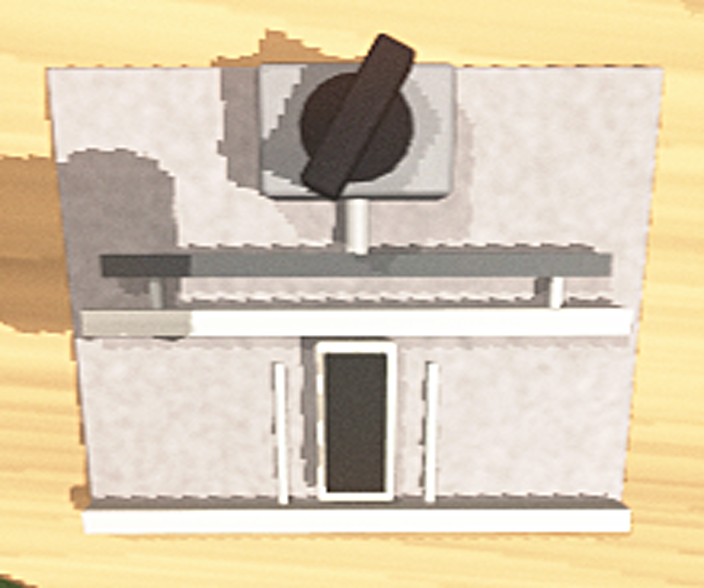

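Request:
{"name": "servo_tool", "arguments": {
  "plan": [
    [-1, 0, 4.5, 0],
    [-2, 0, 9, 2],
    [-2.2, 0, 13.5, 4],
    [-2.2, -0.3, 18, 6],
    [-2.2, -0.5, 22.5, 9.2],
    [-2.2, -0.8, 27, 9.2],
    [-2.2, -1, 31.5, 9.2],
    [-2.2, -1.2, 36, 9.2],
    [-2.2, -1.4, 40.5, 9.2],
    [-2.2, -1.6, 45, 9.2],
    [-2.2, -1.7, 49, 9.2],
    [-2.2, -1.7, 52, 9.2]
  ],
  "gripper": 0.5
}}

```text
time: 46.7
eef_pos: [0.5549, 0.2658, 0.2376]
tool_rot: [-0.485, 0.513, 0.486, 0.516]
ft_force: [0.6, -1.1, 0.5]
grip_width: 0.501
```

Request:
{"name": "servo_tool", "arguments": {
  "plan": [
    [0, 0, 0, 0],
    [0, 0, 0, 0],
    [0, 0, 0, 0],
    [0, 0, 0, 0]
  ]
}}

```text
time: 47.1
eef_pos: [0.5553, 0.2641, 0.2374]
tool_rot: [-0.484, 0.513, 0.485, 0.517]
ft_force: [0.5, -0.5, 0.6]
grip_width: 0.5
```

```bash
python3 - <<'E'
from h import *
rows([.559,.2635,.040],86.5); snap('wrist','w29')
E
```

```text
row [19.74, -0.33, -0.12] 0.01 | pos [0.5553 0.2641 0.2374] psi 86.51 q7 1.033 f [ 0.5 -0.5  0.6] w 43.5 t 47.1
```

View pics/w29.png

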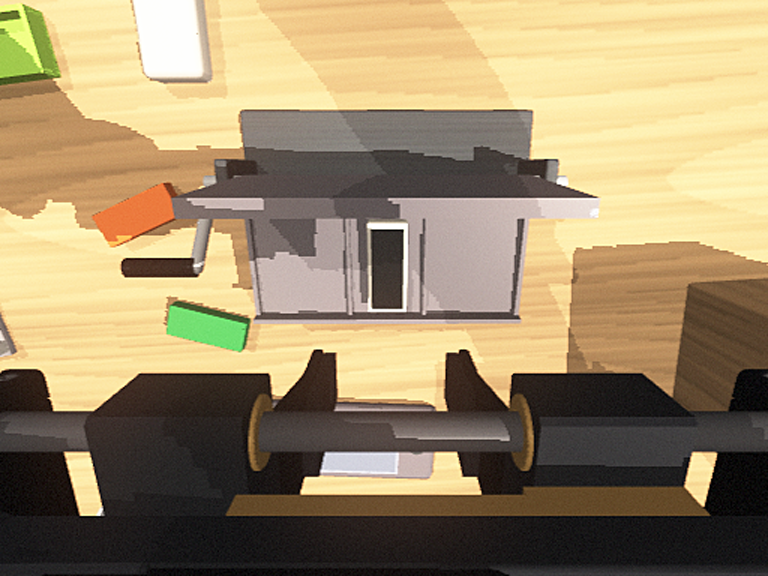

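```bash
python3 - <<'E'
from h import *
im,K,T=load('w29'); f=lambda p:np.array(p)/1.5
g=onplane(K,T,f([[367,223],[407,222],[407,311],[369,312]]),.087);print(g[:,:2].round(4).tolist(),g.mean(0).round(4))
E
```

```text
[[0.5172, 0.2494], [0.5184, 0.2802], [0.5904, 0.2766], [0.5893, 0.2456]] [0.5538 0.2629 0.087 ]
```

Request:
{"name": "servo_tool", "arguments": {
  "plan": [
    [4, -0.3, -0.1, 0],
    [8, -0.3, -0.1, 0],
    [12, -0.3, -0.1, 0],
    [16, -0.3, -0.1, 0],
    [18.5, -0.3, -0.1, 0],
    [19.3, -0.3, -0.1, 0],
    [19.3, -0.3, -0.1, 0],
    [19.3, -0.3, -0.1, 0]
  ]
}}

```text
time: 47.95
eef_pos: [0.5599, 0.2641, 0.0464]
tool_rot: [-0.484, 0.513, 0.485, 0.518]
ft_force: [0.2, 0.4, 0.8]
grip_width: 0.5
```

```bash
python3 - <<'E'
from h import *
rows([.5585,.2635,.042],86.5)
E
```

```text
row [0.44, 0.13, -0.07] -0.01 | pos [0.5599 0.2641 0.0464] psi 86.49 q7 1.057 f [0.2 0.4 0.8] w 43.5 t 47.95
```

Request:
{"name": "servo_tool", "arguments": {
  "plan": [
    [0.2, 0.1, 0, 0],
    [0.4, 0.1, 0, 0],
    [0.5, 0.1, 0, 0],
    [0.5, 0.1, 0, 0]
  ]
}}

```text
time: 48.35
eef_pos: [0.5589, 0.2643, 0.0415]
tool_rot: [-0.484, 0.513, 0.485, 0.518]
ft_force: [0.1, -0.8, -0.5]
grip_width: 0.503
```

Request:
{"name": "servo_tool", "arguments": {
  "plan": [
    [0, 0, 0, 0],
    [0, 0, 0, 0],
    [0, 0, 0, 0],
    [0, 0, 0, 0],
    [0, 0, 0, 0]
  ],
  "gripper": 0.2
}}

```text
time: 48.85
eef_pos: [0.5589, 0.2642, 0.0415]
tool_rot: [-0.484, 0.513, 0.485, 0.518]
ft_force: [-0.4, 0.1, 1.2]
grip_width: 0.364
```

Request:
{"name": "servo_tool", "arguments": {
  "plan": [
    [-1, 0, 0, 0],
    [-4, 0, 0, 0],
    [-8, 0, 0, 0],
    [-12, 0, 0, 0],
    [-17, 0, 0, 0],
    [-17, 0, 0, 0],
    [-17, 0, 0, 0]
  ]
}}

```text
time: 49.55
eef_pos: [0.5587, 0.2636, 0.2134]
tool_rot: [-0.484, 0.511, 0.484, 0.519]
ft_force: [-0.7, 0.8, -1.5]
grip_width: 0.363
```

```bash
python3 - <<'E'
from h import *
snap('wrist','w30'); 
a=np.radians(5.6); c=np.array([.5927,-.2551]); 
for y in (.067,): p=c+y*np.array([-np.sin(a),np.cos(a)]); print(p); rows([*p,.20],95.6)
im,K,T=load('w30'); cv2.imwrite('pics/c30.png',cv2.resize(im[180:320,210:310,::-1],None,fx=6,fy=4.2,interpolation=cv2.INTER_CUBIC))
E
```

```text
[ 0.58616195 -0.18841976]
row [0.92, -5.57, -44.92] -9.11 | pos [0.558  0.2633 0.2117] psi 86.49 q7 1.038 f [ 0.2  0.2 -1.1] w 31.7 t 49.6
```

View pics/c30.png

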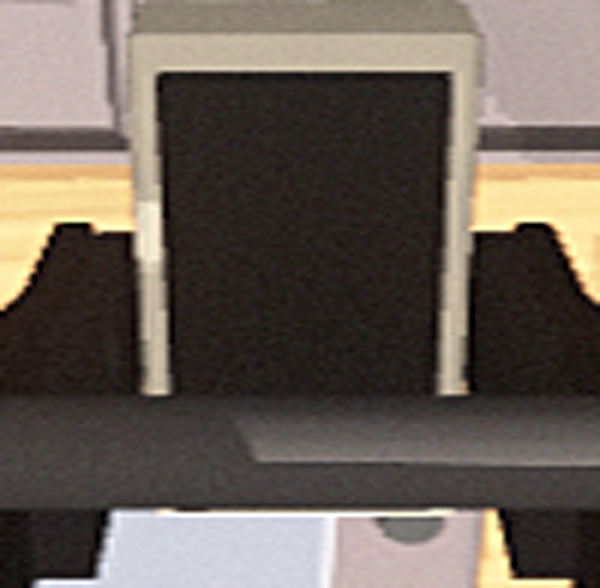

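```bash
python3 - <<'E'
from h import *
im,K,T=load('w28'); f=lambda p:np.array(p)/[3.2,2.8]+[150,20]-.4
ax=np.array([np.cos(np.radians(5.6)),np.sin(np.radians(5.6)),0]); 
P=lambda p,z:onplane(K,T,f([p]),z)[0]@ax
print('jaw',P([357,335],.024),'foot near',P([357,343],.026),'far',P([357,500],.026),'stop',P([357,508],.024))
g=onplane(K,T,f([[357,343],[357,500]]),.026);print(g.mean(0))
E
```

```text
jaw 0.5217038897116831 foot near 0.5250995829103962 far 0.6001565618515973 stop 0.6048565540831431
[ 0.59027805 -0.25447917  0.026     ]
```

Request:
{"name": "servo_tool", "arguments": {
  "plan": [
    [-0.5, 0, -4.5, 0],
    [-0.5, -0.5, -9, 0],
    [-0.5, -1, -13.5, -2],
    [-0.5, -1.5, -18, -4],
    [-0.5, -2, -22.5, -6],
    [-0.5, -2.5, -27, -9.1],
    [-0.5, -3, -31.5, -9.1],
    [-0.5, -4, -36, -9.1],
    [-0.5, -5, -40.5, -9.1],
    [-0.5, -5.8, -44.9, -9.1],
    [-0.5, -5.8, -44.9, -9.1],
    [-0.5, -5.8, -44.9, -9.1]
  ]
}}

```text
time: 50.8
eef_pos: [0.5874, -0.1894, 0.2126]
tool_rot: [-0.522, 0.474, 0.524, 0.478]
ft_force: [0.6, 1.1, -0.8]
grip_width: 0.363
```

```bash
python3 - <<'E'
from h import *
rows([.5885,-.188,.03],95.6); snap('wrist','w31')
E
```

```text
row [18.26, -0.07, 0.03] -0.14 | pos [ 0.5874 -0.1894  0.2126] psi 95.46 q7 2.013 f [ 0.6  1.1 -0.8] w 31.6 t 50.8
```

View pics/w31.png

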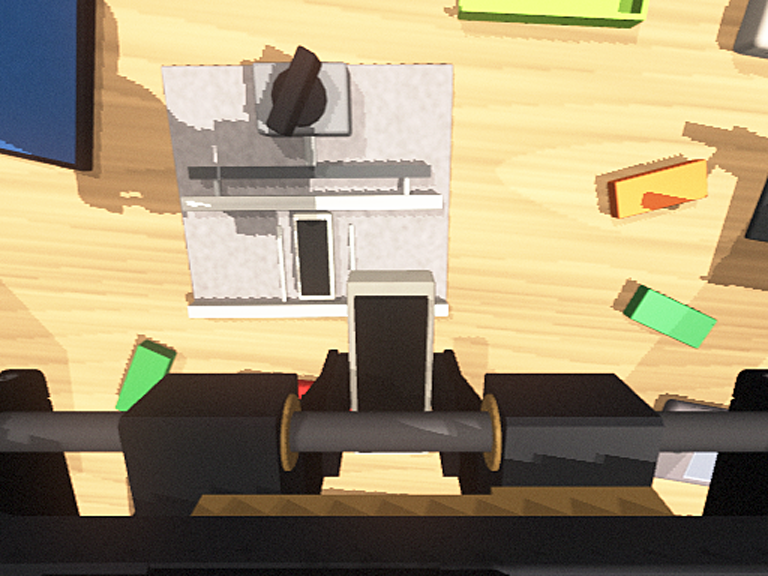

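Request:
{"name": "servo_tool", "arguments": {
  "plan": [
    [4, 0, 0, -0.1],
    [8, 0, 0, -0.1],
    [12, 0, 0, -0.1],
    [16, 0, 0, -0.1],
    [18.5, 0, 0, -0.1],
    [20, 0, 0, -0.1],
    [20.5, 0, 0, -0.1],
    [20.5, 0, 0, -0.1],
    [20.5, 0, 0, -0.1]
  ]
}}

```text
time: 51.75
eef_pos: [0.5895, -0.1864, 0.0093]
tool_rot: [-0.524, 0.472, 0.525, 0.477]
ft_force: [0.7, -0.5, 0.0]
grip_width: 0.361
```

```bash
python3 - <<'E'
from h import *
rows([.5885,-.188,-.013],95.6); snap('wrist','w32')
im,K,T=load('w32'); cv2.imwrite('pics/c32.png',cv2.resize(im[130:260,150:370,::-1],None,fx=3.5,fy=4.2,interpolation=cv2.INTER_CUBIC))
E
```

```text
row [2.23, 0.12, -0.16] 0.11 | pos [ 0.5895 -0.1864  0.0093] psi 95.71 q7 2.076 f [ 0.7 -0.5  0. ] w 31.4 t 51.75
```

View pics/c32.png

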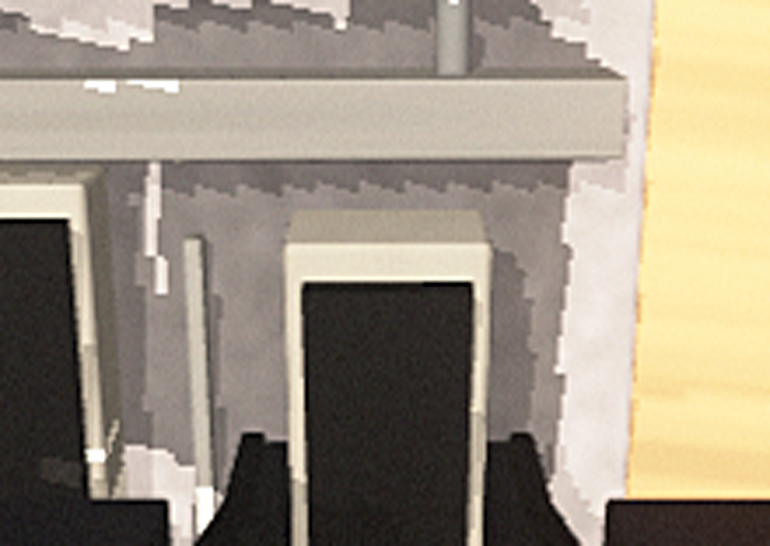

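```bash
python3 - <<'E'
from h import *
im,K,T=load('w32'); f=lambda p:np.array(p)/[3.5,4.2]+[150,130]-.4
ax=np.array([np.cos(np.radians(5.6)),np.sin(np.radians(5.6)),0]); P=lambda p,z:onplane(K,T,f([p]),z)[0]@ax
print('jaw',P([390,159],.024),'A near',P([390,243],.0093+.040),P([390,243],.0093+.042),'B near',P([40,186],.026))
E
```

```text
jaw 0.5218909559273275 A near 0.5278159324576411 0.527288019378279 B near 0.5254923704604352
```

Request:
{"name": "servo_tool", "arguments": {
  "plan": [
    [0.5, 0.2, -0.1, 0],
    [1.0, 0.2, -0.1, 0],
    [1.5, 0.2, -0.1, 0],
    [1.9, 0.2, -0.1, 0],
    [2.1, 0.2, -0.1, 0],
    [2.1, 0.2, -0.1, 0]
  ]
}}

```text
time: 52.4
eef_pos: [0.5873, -0.1876, -0.0116]
tool_rot: [-0.524, 0.472, 0.525, 0.477]
ft_force: [-2.5, 0.4, 4.6]
grip_width: 0.364
```

Request:
{"name": "servo_tool", "arguments": {
  "plan": [
    [0.1, 0, 0, 0],
    [0.2, 0, 0, 0],
    [0.2, 0, 0, 0],
    [0.2, 0, 0, 0]
  ]
}}

```text
time: 52.8
eef_pos: [0.587, -0.1877, -0.0131]
tool_rot: [-0.523, 0.472, 0.525, 0.477]
ft_force: [-5.2, 1.2, 8.4]
grip_width: 0.362
```

Contact with the plate, same as for the first foot. Release and retreat.

Request:
{"name": "servo_tool", "arguments": {
  "plan": [
    [0, 0, 0, 0],
    [0, 0, 0, 0],
    [0, 0, 0, 0]
  ],
  "gripper": 0.46
}}

```text
time: 53.1
eef_pos: [0.5871, -0.1876, -0.0133]
tool_rot: [-0.524, 0.472, 0.525, 0.477]
ft_force: [-0.6, 0.2, 0.6]
grip_width: 0.451
```

Request:
{"name": "servo_tool", "arguments": {
  "plan": [
    [-1, 0, 0, 0],
    [-4, 0, 0, 0],
    [-8, 0, 0, 0],
    [-13, 0, 0, 0],
    [-18, 0, 0, 0],
    [-21, 0, 0, 0],
    [-21, 0, 0, 0],
    [-21, 0, 0, 0]
  ]
}}

```text
time: 53.9
eef_pos: [0.5865, -0.1892, 0.1976]
tool_rot: [-0.524, 0.472, 0.524, 0.478]
ft_force: [-1.0, 0.2, -1.3]
grip_width: 0.456
```

```bash
python3 - <<'E'
from h import *
snap('wrist','w33'); rows([.5,-.2,.2],95.6)
E
```

```text
row [-0.41, 8.66, -0.25] 0.09 | pos [ 0.586  -0.1889  0.1963] psi 95.69 q7 2.021 f [-0.3 -0.  -0.8] w 40.3 t 53.95
```

View pics/w33.png

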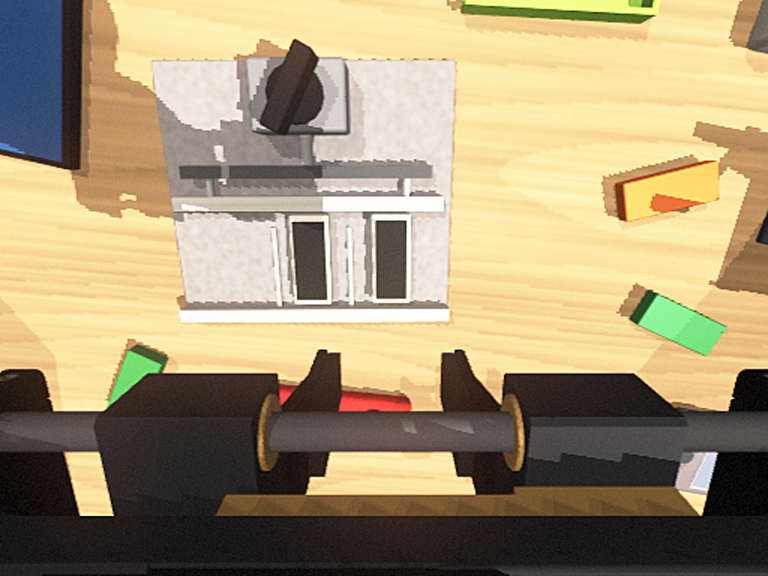

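```bash
python3 - <<'E'
from h import *
crops=[]
for n,(x0,x1,y0,y1) in (('w25',(215,300,15,95)),('w33',(155,245,15,100))):
    im,K,T=load(n); crops.append(cv2.resize(im[y0:y1,x0:x1,::-1],(380,360),interpolation=cv2.INTER_CUBIC))
cv2.imwrite('pics/knob.png',np.hstack(crops))
E
```

```text
(no output)
```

View pics/knob.png

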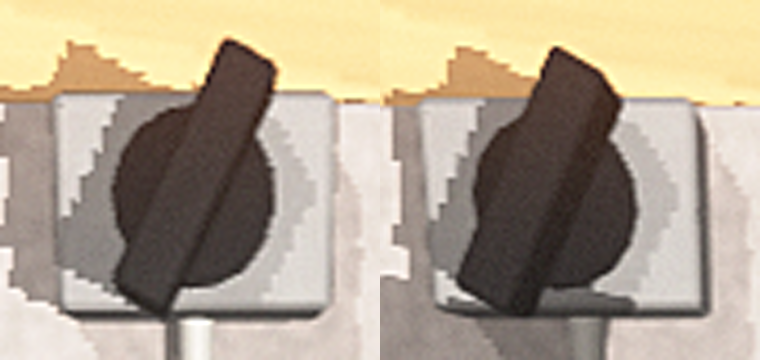

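```bash
python3 - <<'E'
from h import *
_,K1,T1=load('w25');_,K2,T2=load('w33')
a=lambda p:np.array(p)/[4.47,4.5]+[215,15]-.4
b=lambda p:(np.array(p)-[380,0])/[4.22,4.235]+[155,15]-.4
def tri(p,q):
    o1,d1=ray(K1,T1,p);o2,d2=ray(K2,T2,q); s=np.linalg.lstsq(np.c_[d1[0],-d2[0]],o2-o1,rcond=None)[0]
    return o1+d1[0]*s[0],o2+d2[0]*s[1]
print(tri(a([194.5,172]),b([530.5,178])))
for z in (.08,.086,.09):
    e=onplane(K1,T1,a([[228,42],[272,65],[115,278],[163,303]]),z); e2=onplane(K2,T2,b([[555,48],[597,72],[460,285],[510,308]]),z)
    for g in (e,e2):
        d=g[:2].mean(0)-g[2:].mean(0); print(z,'c',g.mean(0).round(4),'len',np.linalg.norm(d).round(4),'wid',np.linalg.norm(g[0]-g[1]).round(4),'ang',np.degrees(np.arctan2(d[1],d[0])).round(1)%180)
E
```

```text
(array([ 0.4656241 , -0.26740782,  0.07896511]), array([ 0.4655114 , -0.26742701,  0.07898403]))
0.08 c [ 0.4664 -0.2676  0.08  ] len 0.0537 wid 0.0106 ang 158.1
0.08 c [ 0.4663 -0.2674  0.08  ] len 0.0541 wid 0.0101 ang 159.4
0.086 c [ 0.4674 -0.2675  0.086 ] len 0.0527 wid 0.0104 ang 158.1
0.086 c [ 0.4671 -0.2661  0.086 ] len 0.053 wid 0.0099 ang 159.4
0.09 c [ 0.468  -0.2674  0.09  ] len 0.052 wid 0.0102 ang 158.1
0.09 c [ 0.4676 -0.2652  0.09  ] len 0.0523 wid 0.0098 ang 159.4
```

```bash
python3 - <<'E'
from h import *
rows([.4675,-.2668,.15],68.7)
E
```

```text
row [4.54, 12.58, -6.61] 26.99 | pos [ 0.586  -0.1889  0.1963] psi 95.69 q7 2.021 f [-0.3 -0.  -0.8] w 40.3 t 53.95
```

Request:
{"name": "servo_tool", "arguments": {
  "plan": [
    [0, 3, -1.5, 6],
    [0, 6, -3, 13],
    [1, 9, -4.5, 20],
    [2.5, 12, -6, 27],
    [4, 12.6, -6.6, 27],
    [4.5, 12.6, -6.6, 27],
    [4.5, 12.6, -6.6, 27],
    [4.5, 12.6, -6.6, 27]
  ],
  "gripper": 0.45
}}

```text
time: 54.75
eef_pos: [0.4681, -0.2659, 0.1504]
tool_rot: [-0.398, 0.581, 0.401, 0.586]
ft_force: [1.0, -0.8, 0.3]
grip_width: 0.446
```

```bash
python3 - <<'E'
from h import *
rows([.4675,-.2668,.024],68.7); snap('wrist','w34'); snap('scene','s34'); snap('top','t34')
im=cv2.imread('pics/s34.png'); cv2.imwrite('pics/s34c.png',cv2.resize(im[220:430,200:440],None,fx=3,fy=2.8))
im=cv2.imread('pics/t34.png'); cv2.imwrite('pics/t34c.png',cv2.resize(im[240:370,360:510],None,fx=4.5,fy=4.5))
E
```

```text
row [12.63, 0.02, -0.2] 0.1 | pos [ 0.4681 -0.2659  0.1504] psi 68.8 q7 1.73 f [ 1.  -0.8  0.3] w 38.8 t 54.75
```

View pics/w34.png

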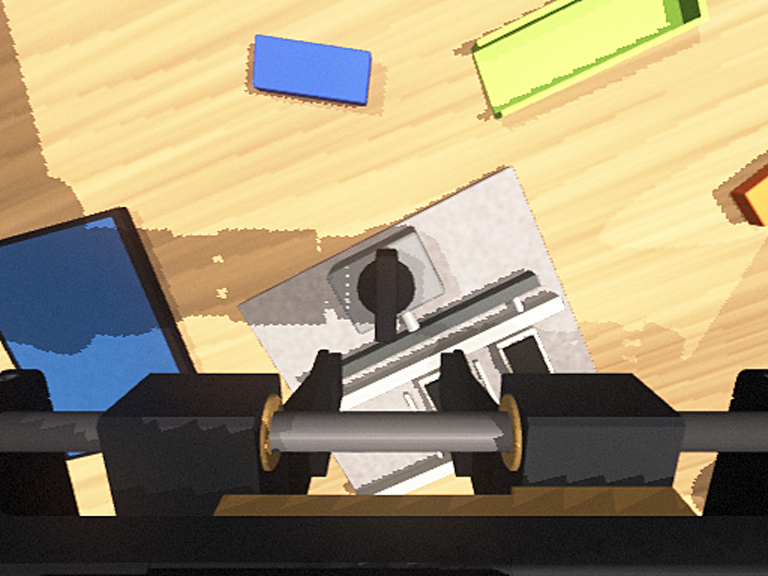

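View pics/s34c.png

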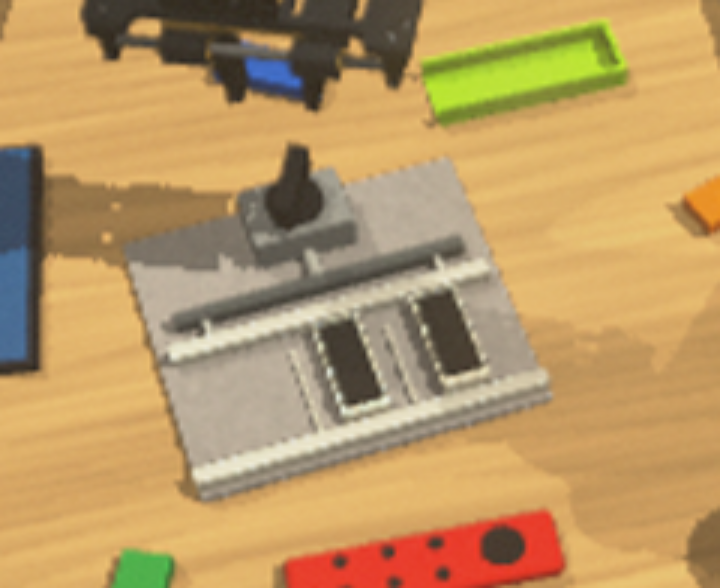

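Request:
{"name": "servo_tool", "arguments": {
  "plan": [
    [3, 0, -0.2, 0],
    [6.5, 0, -0.2, 0],
    [9.5, 0, -0.2, 0],
    [11.5, 0, -0.2, 0],
    [12.4, 0, -0.2, 0],
    [12.5, 0, -0.2, 0],
    [12.5, 0, -0.2, 0]
  ]
}}

```text
time: 55.6
eef_pos: [0.4685, -0.2676, 0.0266]
tool_rot: [-0.398, 0.581, 0.4, 0.586]
ft_force: [0.1, 0.1, 0.4]
grip_width: 0.451
```

```bash
python3 - <<'E'
from h import *
rows([.4675,-.2668,.024],68.7); snap('wrist','w35')
E
```

```text
row [0.26, 0.12, 0.04] 0.07 | pos [ 0.4685 -0.2676  0.0266] psi 68.77 q7 1.814 f [0.1 0.1 0.4] w 39.3 t 55.6
```

View pics/w35.png

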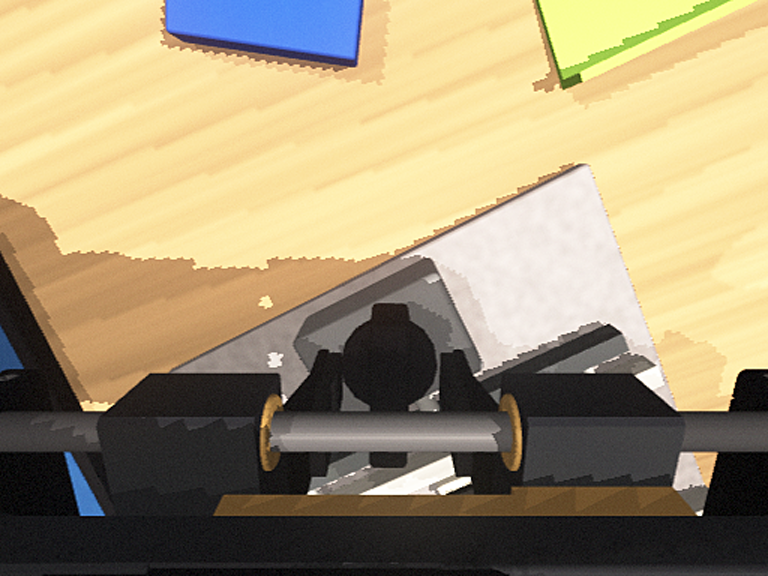

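```bash
python3 - <<'E'
from h import *
im,K,T=load('w35')
g=onplane(K,T,np.array([[389,304],[389,467]])/1.5,.079);print(g.round(4),g.mean(0).round(4),np.linalg.norm(g[0]-g[1]))
E
```

```text
[[ 0.4348 -0.2549  0.079 ]
 [ 0.4945 -0.2782  0.079 ]] [ 0.4647 -0.2665  0.079 ] 0.06415144979310963
```

```bash
python3 - <<'E'
from h import *
im,K,T=load('w35')
g=onplane(K,T,np.array([[389,321],[389,467]])/1.5,.079);print(g.round(4),g.mean(0).round(4),np.linalg.norm(g[0]-g[1]))
g=onplane(K,T,np.array([[390,363],[342,363],[438,363]])/1.5,.051);print('disc',g.round(4))
E
```

```text
[[ 0.4404 -0.2571  0.079 ]
 [ 0.4945 -0.2782  0.079 ]] [ 0.4674 -0.2676  0.079 ] 0.05814830909514225
disc [[ 0.4672 -0.2669  0.051 ]
 [ 0.4599 -0.2855  0.051 ]
 [ 0.4745 -0.2483  0.051 ]]
```

Request:
{"name": "servo_tool", "arguments": {
  "plan": [
    [0.2, 0, 0, 0],
    [0.2, 0, 0, 0],
    [0.2, 0, 0, 0],
    [0.2, 0, 0, 0],
    [0.2, 0, 0, 0],
    [0.2, 0, 0, 0],
    [0.2, 0, 0, 0]
  ],
  "gripper": 0
}}

```text
time: 56.35
eef_pos: [0.4686, -0.2684, 0.0251]
tool_rot: [-0.399, 0.581, 0.4, 0.586]
ft_force: [-1.0, -4.6, 1.7]
grip_width: 0.162
```

```bash
python3 - <<'E'
from h import *
rows([.468,-.2672,.024],68.7); print(manip.get_obs()['ft_torque'],manip.get_obs()['q'][6])
E
```

```text
row [0.11, 0.1, 0.09] 0.05 | pos [ 0.4686 -0.2684  0.0251] psi 68.75 q7 1.815 f [-1.  -4.6  1.7] w 14.1 t 56.35
[-0.98341703  0.31177879 -0.05330173] 1.815099785686743
```

Request:
{"name": "servo_tool", "arguments": {
  "plan": [
    [0, 0, 0, 6],
    [0, 0, 0, 12],
    [0, 0, 0, 18],
    [0, 0, 0, 24],
    [0, 0, 0, 30],
    [0, 0, 0, 36],
    [0, 0, 0, 42],
    [0, 0, 0, 48],
    [0, 0, 0, 54],
    [0, 0, 0, 60],
    [0, 0, 0, 60],
    [0, 0, 0, 60]
  ]
}}

```text
time: 57.55
eef_pos: [0.4669, -0.2698, 0.0251]
tool_rot: [-0.052, 0.704, 0.055, 0.706]
ft_force: [-7.3, -5.3, 6.6]
grip_width: 0.16
```

```bash
python3 - <<'E'
from h import *
rows([.468,-.2672,.024],8.7); print(manip.get_obs()['ft_torque']); snap('scene','s36'); snap('wrist','w36')
im=cv2.imread('pics/s36.png'); cv2.imwrite('pics/s36c.png',cv2.resize(im[220:430,200:440],None,fx=3,fy=2.8))
E
```

```text
row [0.11, 0.24, 0.14] -0.06 | pos [ 0.4669 -0.2698  0.0251] psi 8.64 q7 0.847 f [-7.3 -5.3  6.6] w 13.9 t 57.55
[-1.44527536  1.57443179 -0.04757371]
```

View pics/s36c.png

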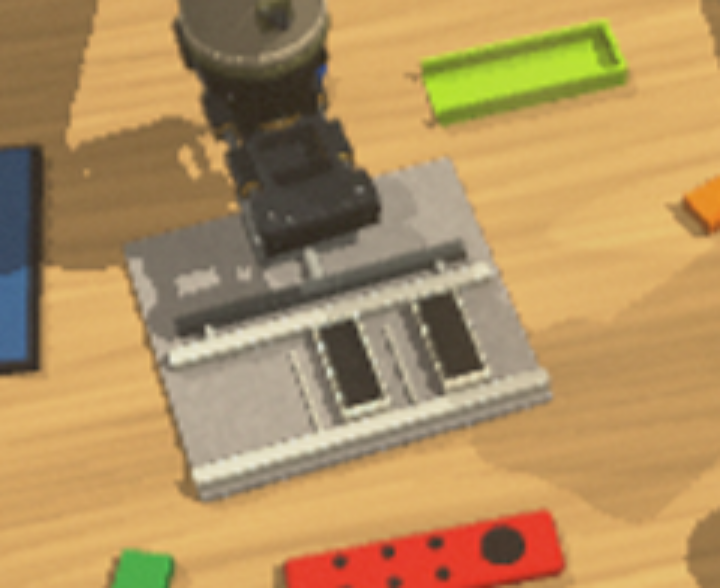

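View pics/w36.png

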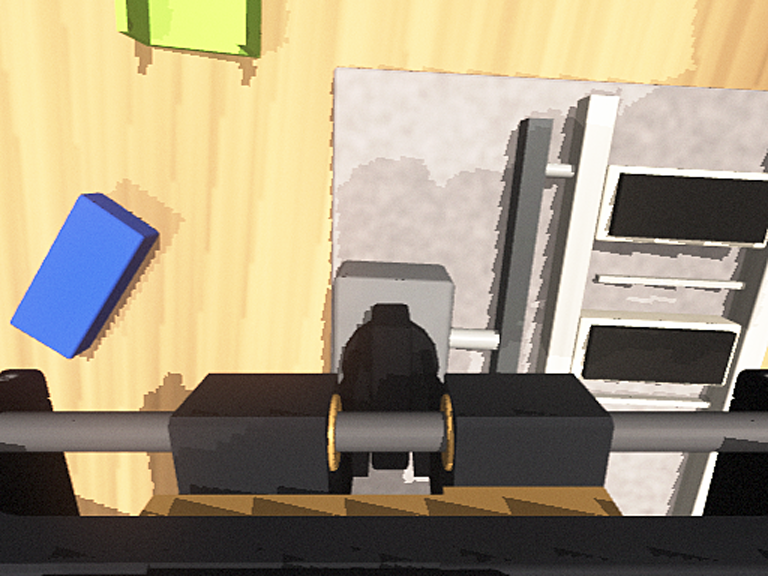

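Request:
{"name": "servo_tool", "arguments": {
  "plan": [
    [0, 0, 0, 6],
    [0, 0, 0, 12],
    [0, 0, 0, 18],
    [0, 0, 0, 24],
    [0, 0, 0, 30],
    [0, 0, 0, 35],
    [0, 0, 0, 40],
    [0, 0, 0, 45],
    [0, 0, 0, 50],
    [0, 0, 0, 50]
  ]
}}

```text
time: 58.65
eef_pos: [0.4651, -0.2693, 0.025]
tool_rot: [0.253, 0.662, -0.249, 0.66]
ft_force: [-10.0, 2.2, 12.1]
grip_width: 0.159
```

```bash
python3 - <<'E'
from h import *
rows([.468,-.2672,.024],8.7); print(manip.get_obs()['ft_torque']); snap('scene','s37'); snap('wrist','w37')
im=cv2.imread('pics/s37.png'); cv2.imwrite('pics/s37c.png',cv2.resize(im[220:430,200:440],None,fx=3,fy=2.8))
E
```

```text
row [0.11, 0.35, 0.07] -50.25 | pos [ 0.4651 -0.2693  0.025 ] psi -41.55 q7 0.065 f [-10.    2.2  12.1] w 13.8 t 58.65
[ 0.19204528  2.43345797 -0.08799653]
```

View pics/s37c.png

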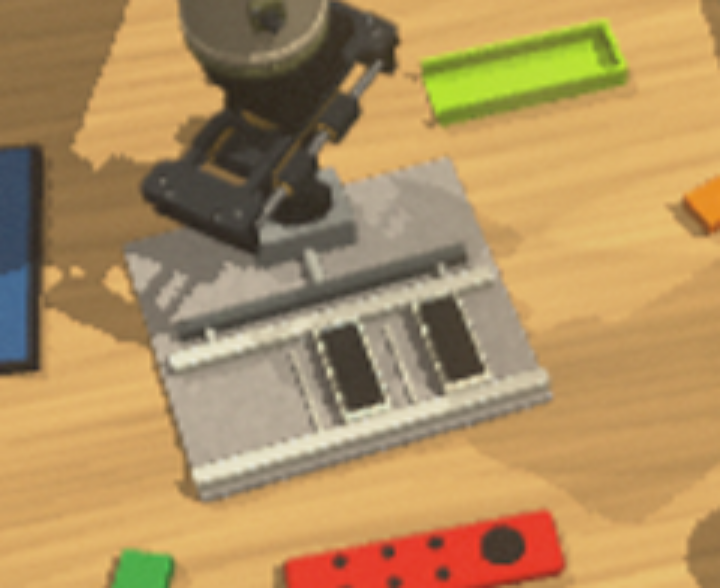

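View pics/w37.png

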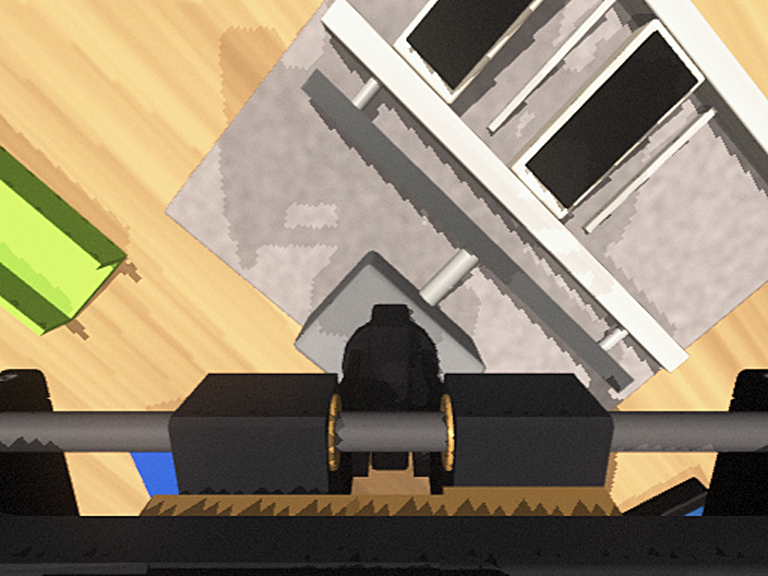

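```bash
python3 - <<'E'
from h import *
im,K,T=load('w37'); cv2.imwrite('pics/c37.png',cv2.resize(im[0:170,320:512,::-1],None,fx=4,fy=3.5,interpolation=cv2.INTER_CUBIC))
E
```

```text
(no output)
```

View pics/c37.png

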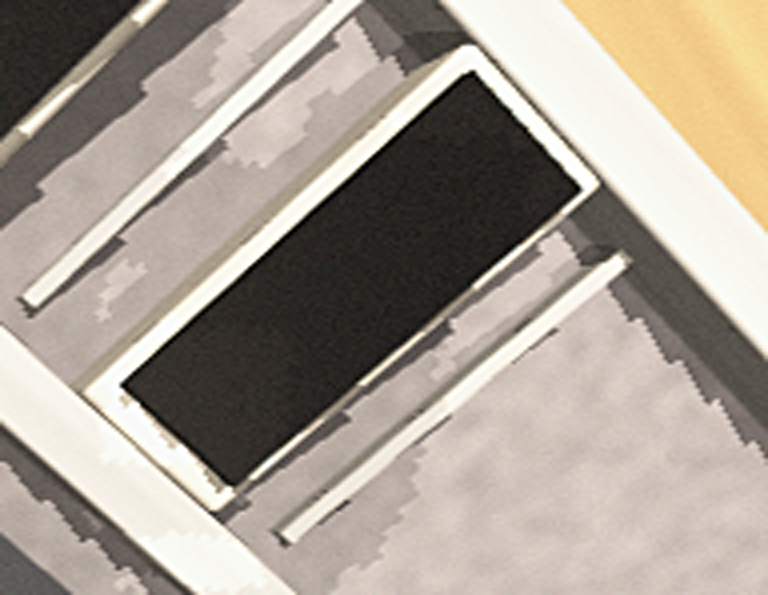

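```bash
python3 - <<'E'
from h import *
im,K,T=load('w37'); f=lambda p:np.array(p)/[4,3.5]+[320,0]-.4
g=onplane(K,T,f([[440,0],[768,355]]),.024); e=g[1]-g[0]; n=np.array([-e[1],e[0],0]);n/=np.linalg.norm(n); n*=np.sign(n[0])
print('jig yaw from stop',np.degrees(np.arctan2(n[1],n[0])))
s=g.mean(0)@n
print('foot far to stop',(s-onplane(K,T,f([[475,45],[598,182]]),.026)@n).round(4),'foot near',(s-onplane(K,T,f([[88,385],[218,510]]),.026)@n).round(4),'jaw',(s-onplane(K,T,f([[0,330],[295,595]]),.025)@n).round(4))
F=lambda p:np.array(p)/1.5
# dark bar front top edge and jaw back edge
print('jaw back',(s-onplane(K,T,F([[325,20],[670,371]]),.025)@n).round(4),'dark bar front',(s-onplane(K,T,F([[318,70],[632,380]]),.025)@n).round(4))
im,K,T=load('w36')
ax=np.array([np.cos(np.radians(5.6)),np.sin(np.radians(5.6)),0])
print('w36 jawback',onplane(K,T,F([[588,96],[543,372]]),.025)@ax,'dark front',onplane(K,T,F([[551,120],[519,372]]),.025)@ax)
E
```

```text
jig yaw from stop 6.137514491242053
foot far to stop [0.0018 0.0021] foot near [0.0751 0.076 ] jaw [0.0777 0.0778]
jaw back [0.0871 0.0888] dark bar front [0.1022 0.104 ]
w36 jawback [0.51253388 0.51304839] dark front [0.49911766 0.50152913]
```

Request:
{"name": "servo_tool", "arguments": {
  "plan": [
    [0, 0, 0, 5],
    [0, 0, 0, 10],
    [0, 0, -0.1, 15],
    [0, 0, -0.1, 20],
    [0, 0, -0.1, 25],
    [0, 0, -0.1, 30],
    [0, 0, -0.1, 30]
  ]
}}

```text
time: 59.45
eef_pos: [0.4644, -0.2684, 0.0251]
tool_rot: [0.415, 0.575, -0.411, 0.572]
ft_force: [-2.5, -0.2, 5.7]
grip_width: 0.158
```

```bash
python3 - <<'E'
from h import *
rows([.468,-.2672,.024],8.7); print(manip.get_obs()['ft_torque']); snap('wrist','w38')
im,K,T=load('w38'); cv2.imwrite('pics/c38.png',cv2.resize(im[0:200,150:512,::-1],None,fx=2.2,fy=2.9,interpolation=cv2.INTER_CUBIC))
E
```

```text
row [0.11, 0.38, 0.0] -80.23 | pos [ 0.4644 -0.2684  0.0251] psi -71.53 q7 -0.387 f [-2.5 -0.2  5.7] w 13.7 t 59.45
[-0.37777952  0.6255597  -0.02202947]
```

View pics/c38.png

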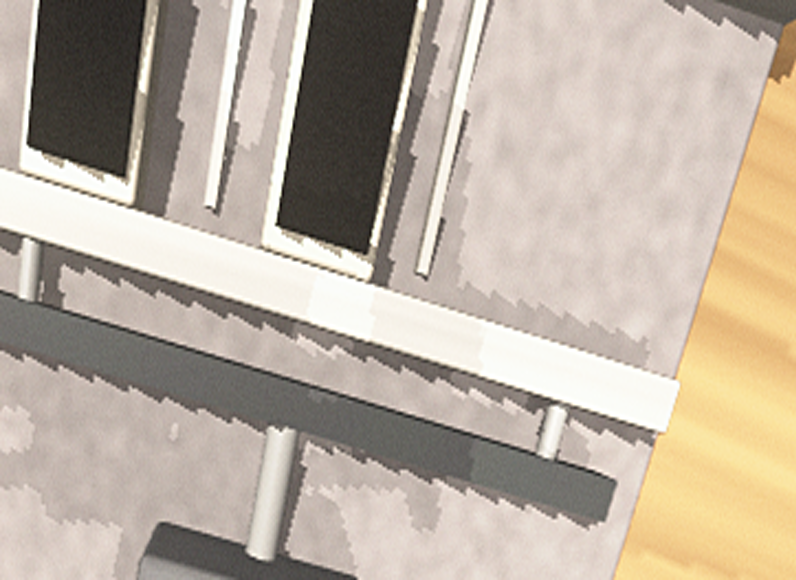

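```bash
python3 - <<'E'
from h import *
im,K,T=load('w38'); f=lambda p:np.array(p)/[2.2,2.9]+[150,0]-.4
n=np.array([np.cos(np.radians(5.8)),np.sin(np.radians(5.8)),0])
P=lambda p,z=.025:(onplane(K,T,f(p),z)@n).round(4)
print('jaw front',P([[0,170],[680,380]]),'back',P([[0,232],[665,432]]),'dark front',P([[0,292],[615,478]]),'foot near',P([[135,203],[370,278]],.026))
E
```

```text
jaw front [0.5286 0.5296] back [0.5167 0.5181] dark front [0.5047 0.5052] foot near [0.5303 0.5303]
```

Request:
{"name": "servo_tool", "arguments": {
  "plan": [
    [0, 0, 0, 6],
    [0, 0, 0, 12],
    [0, 0, 0, 18],
    [0, 0, 0, 24],
    [0, 0, 0, 30],
    [0, 0, 0, 36],
    [0, 0, 0, 41],
    [0, 0, 0, 46],
    [0, 0, 0, 46]
  ]
}}

```text
time: 60.4
eef_pos: [0.4644, -0.2667, 0.0251]
tool_rot: [0.606, 0.37, -0.603, 0.364]
ft_force: [-3.4, 6.0, 10.4]
grip_width: 0.158
```

Request:
{"name": "servo_tool", "arguments": {
  "plan": [
    [0, 0, 0, 6],
    [0, 0, 0, 12],
    [0, 0, 0, 18],
    [0, 0, 0, 24],
    [0, 0, 0, 30],
    [0, 0, 0, 36],
    [0, 0, 0, 40],
    [0, 0, 0, 44],
    [0, 0, 0, 44],
    [0, 0, 0, 44]
  ]
}}

```text
time: 61.4
eef_pos: [0.4656, -0.2656, 0.0251]
tool_rot: [0.698, 0.119, -0.697, 0.111]
ft_force: [3.6, 4.9, 4.9]
grip_width: 0.156
```

```bash
python3 - <<'E'
from h import *
rows([.468,-.2672,.024],8.7); print(manip.get_obs()['ft_torque']); snap('scene','s39')
im=cv2.imread('pics/s39.png'); cv2.imwrite('pics/s39c.png',cv2.resize(im[220:430,200:440],None,fx=3,fy=2.8))
E
```

```text
row [0.11, 0.23, -0.17] 9.99 | pos [ 0.4656 -0.2656  0.0251] psi -161.31 q7 -1.756 f [3.6 4.9 4.9] w 13.6 t 61.4
[ 0.84319128 -0.57731892 -0.06533694]
```

View pics/s39c.png

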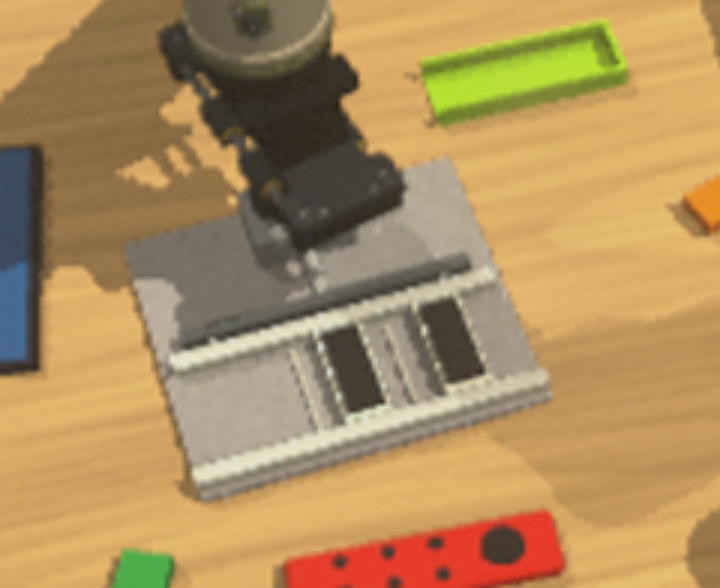

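Request:
{"name": "servo_tool", "arguments": {
  "plan": [
    [0, 0, 0, 0],
    [0, 0, 0, 0],
    [0, 0, 0, 0],
    [0, 0, 0, 0]
  ],
  "gripper": 0.45
}}

```text
time: 61.85
eef_pos: [0.4652, -0.2657, 0.025]
tool_rot: [0.698, 0.119, -0.697, 0.111]
ft_force: [0.1, -1.1, -0.2]
grip_width: 0.41
```

Request:
{"name": "servo_tool", "arguments": {
  "plan": [
    [-1, 0, 0, 0],
    [-4, 0, 0, 0],
    [-8, 0, 0, 0],
    [-12, 0, 0, 0],
    [-16, 0, 0, 0],
    [-17, 0, 0, -6],
    [-17, 0, 0, -14],
    [-17, 0, 0, -22],
    [-17, 0, 0, -30],
    [-17, 0, 0, -38],
    [-17, 0, 0, -46],
    [-17, 0, 0, -54]
  ]
}}

```text
time: 63.05
eef_pos: [0.465, -0.2682, 0.1957]
tool_rot: [0.571, 0.423, -0.566, 0.417]
ft_force: [0.3, 0.5, -0.7]
grip_width: 0.451
```

Request:
{"name": "servo_tool", "arguments": {
  "plan": [
    [0, 0, 0, -8],
    [0, 0, 0, -16],
    [0, 0, 0, -24],
    [0, 0, 0, -32],
    [0, 0, 0, -40],
    [0, 0, 0, -48],
    [0, 0, 0, -56],
    [0, 0, 0, -64],
    [0, 0, 0, -72],
    [0, 0, 0, -80],
    [0, 0, 0, -88],
    [0, 0, 0, -96]
  ]
}}

```text
time: 64.25
eef_pos: [0.4646, -0.2691, 0.1964]
tool_rot: [0.07, 0.704, -0.063, 0.704]
ft_force: [0.1, 0.4, -0.8]
grip_width: 0.456
```

Request:
{"name": "servo_tool", "arguments": {
  "plan": [
    [0, 0, 0, -8],
    [0, 0, 0, -16],
    [0, 0, 0, -24],
    [0, 0, 0, -32],
    [0, 0, 0, -40],
    [0, 0, 0, -48],
    [0, 0, 0, -56],
    [0, 0, 0, -64],
    [0, 0, 0, -72],
    [0, 0, 0, -80],
    [0, 0, 0, -88],
    [0, 0, 0, -96]
  ]
}}

```text
time: 65.45
eef_pos: [0.4642, -0.2699, 0.1972]
tool_rot: [-0.478, 0.517, 0.482, 0.522]
ft_force: [-0.1, -0.4, -0.2]
grip_width: 0.452
```

```bash
python3 - <<'E'
from h import *
rows([.586,-.25,.196],95.69)
E
```

```text
row [0.15, -11.99, 2.95] -10.22 | pos [ 0.4642 -0.2699  0.1972] psi 85.47 q7 2.029 f [-0.1 -0.4 -0.2] w 39.3 t 65.45
```

Request:
{"name": "servo_tool", "arguments": {
  "plan": [
    [0, -3, 0.7, -4],
    [0, -7, 1.5, -10.2],
    [0, -10, 2.4, -10.2],
    [0, -12, 2.9, -10.2],
    [0, -12, 2.9, -10.2],
    [0, -12, 2.9, -10.2],
    [0, -12, 2.9, -10.2]
  ]
}}

```text
time: 66.15
eef_pos: [0.585, -0.2516, 0.1982]
tool_rot: [-0.522, 0.473, 0.525, 0.478]
ft_force: [0.0, -0.4, 0.5]
grip_width: 0.449
```

```bash
python3 - <<'E'
from h import *
rows([.586,-.25,.196],95.69); snap('wrist','w40')
im,K,T=load('w40'); cv2.imwrite('pics/c40.png',cv2.resize(im[20:230,150:370,::-1],None,fx=3.2,fy=2.8,interpolation=cv2.INTER_CUBIC))
E
```

```text
row [0.22, -0.11, 0.15] -0.12 | pos [ 0.585  -0.2516  0.1982] psi 95.57 q7 2.18 f [ 0.  -0.4  0.5] w 39.0 t 66.15
```

View pics/c40.png

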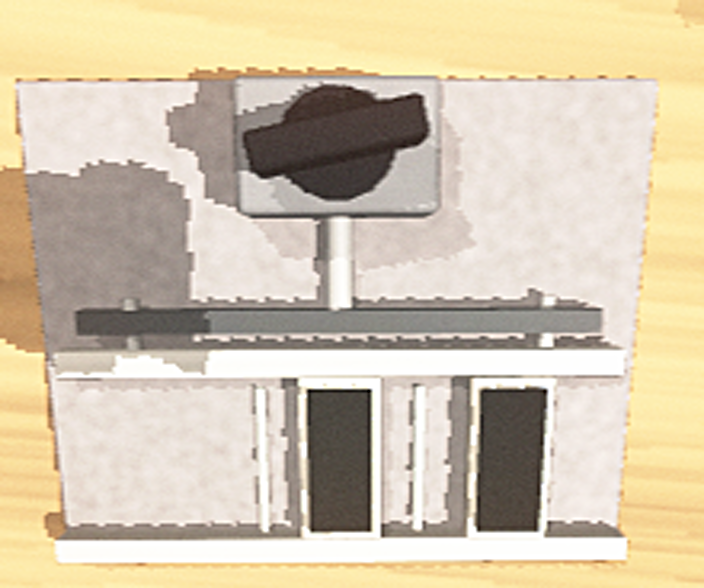

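```bash
python3 - <<'E'
from h import *
ax=np.array([np.cos(np.radians(5.8)),np.sin(np.radians(5.8)),0])
for n,fx,fy,x0,y0 in (('w28',3.2,2.8,150,20),('w40',3.2,2.8,150,20)):
    im,K,T=load(n); g=cv2.cvtColor(im,cv2.COLOR_RGB2GRAY).astype(float)
    # intensity profile averaged along bar direction for columns right of screw
    for lab,(ya,yb) in {'right':(-.05,-.01)}.items():
        pr=[]
        base=np.array([.5925,-.2545,0])
        xs=np.arange(-.09,.06,.0005); yax=np.array([-ax[1],ax[0],0])
        for x in xs:
            P=base+ax*x+np.linspace(-.055,-.035,15)[:,None]*yax*(1 if n else 1); P[:,2]=.024
            uv=proj(K,T,P); pr.append(np.mean([g[int(round(v)),int(round(u))] for u,v in uv]))
        pr=np.array(pr); d=np.gradient(cv2.GaussianBlur(pr[:,None],(1,5),0)[:,0])
        idx=[i for i in range(2,len(d)-2) if abs(d[i])==max(abs(d[i-2:i+3])) and abs(d[i])>4]
        print(n,[(round(xs[i]*1000,1),round(d[i],0)) for i in idx])
E
```

```text
w28 [(np.float64(-82.5), np.float64(-23.0)), (np.float64(-68.5), np.float64(26.0)), (np.float64(-62.0), np.float64(7.0)), (np.float64(-59.0), np.float64(-24.0)), (np.float64(-54.5), np.float64(32.0)), (np.float64(-43.0), np.float64(-22.0)), (np.float64(-37.5), np.float64(6.0)), (np.float64(33.5), np.float64(-21.0)), (np.float64(41.0), np.float64(38.0)), (np.float64(52.5), np.float64(-11.0))]
w40 [(np.float64(-88.0), np.float64(-4.0)), (np.float64(-67.5), np.float64(-19.0)), (np.float64(-64.5), np.float64(-25.0)), (np.float64(-53.5), np.float64(25.0)), (np.float64(-51.0), np.float64(-26.0)), (np.float64(-46.5), np.float64(34.0)), (np.float64(-34.5), np.float64(-18.0)), (np.float64(-29.5), np.float64(5.0)), (np.float64(34.0), np.float64(-23.0)), (np.float64(41.5), np.float64(29.0)), (np.float64(53.0), np.float64(-14.0)), (np.float64(56.0), np.float64(5.0))]
```

```bash
python3 - <<'E'
from h import *
snap('scene','s41')
E
```

View pics/s41.png

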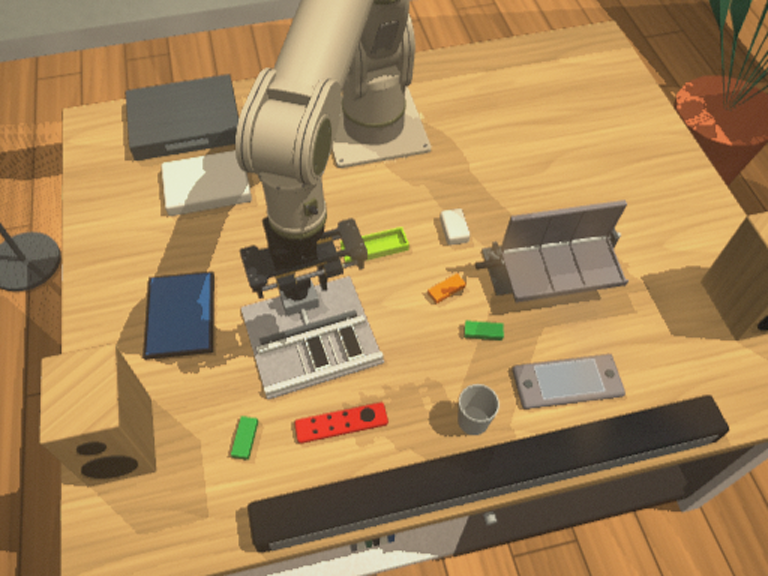

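The two feet are clamped soles up at about (318,352) and (349,341). The tray is tipped and empty, the bystanders stand where they were, and the gripper is clear of everything. Handing in.

```bash
python3 -c "
from rig import manip
print(manip.close_job()); print(manip.get_obs()['time'])"
```

```text
the job is handed in; nothing more can be done
None
the job is handed in; nothing more can be done
```

The job is done and handed in at about 66 s of the 210 s. Only two feet were there. I laid both in the tray, tipped it to about 1.98 rad so they fell soles up, and brought it back to about 1.6 rad to pick them out. I then set them in the jig's middle and +y lanes and turned the knob clockwise about 230°.

- **Last checks:** the final wrist picture shows both feet soles up, square, and touching both jaw and stop. The other things on the rack look unmoved, and the gripper touches nothing.
- **Quarter turn a little over:** the jaw spring is pushed back about 7 mm (measured as 14 mm shrinking to 7 mm between the jaw and the bar behind it). A quarter turn gives 6 mm. By the jaw's travel the feet were firm at about 124°, so I added about 106°. I left it rather than turn back.
- **Gripper tips:** the real fingertips sit about 35 mm behind the reported TCP, so two grasps closed above the first foot before I worked this out. Later, one grasp held a foot only by its rubber sole, so I set it back down in the tray and took it lower.

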